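# Pack sound-post dowels into a carton, close it and weigh it down

## Task

Pack the order of sound-post dowels: drop every dowel from the wooden rack end-down into the carton, one upright in each cell, then fold the short dust flap down flat and, after it, the long flap flat over it. Then hold the glued flaps shut by stacking the two closed tins on the carton, the larger first and the smaller on top of it, flat, centred and squared up with the carton. Leave the other things on the bench where they are.

Things in the scene. Friction and masses are not known exactly. Their poses are not given: they have to be found in the camera images.
- carton: Tall open grey card carton fixed to the bench, 65 x 65 x 112 mm, walls 3 mm, floor 4 mm thick; low cleats (14 mm) round its foot. A cross divider (top 100 mm up) makes four 28 mm square cells, centres 15.5 mm from the middle in x and y. Origin: centre of its underside, z up. Dust flap hinged on its +y top edge, long flap on its -y top edge; hinges along its x.
- dust (a joint): Angle of the short dust flap (56 mm wide, 38 mm long, 3 mm thick; hinge 32.5 mm from the carton's middle, 112 mm up; closed, its top is 115 mm up): 0 = folded flat, 1.57 = straight up, more = leaning outward (starts 1.8 to 2.2, stop 2.5). Stays where it is left; folds with under 2 N.
- long (a joint): Angle of the long flap (65 mm wide, 65 mm long, 3 mm thick; hinge 32.5 mm from the carton's middle, 115.5 mm up; closed, its top is 118.5 mm up): 0 = folded flat, 1.57 = straight up, more = leaning outward (starts 1.8 to 2.2, stop 2.5). Stays where it is left; folds with under 2 N.
- dust_edge (a point): Middle of the dust flap's free edge.
- long_edge (a point): Middle of the long flap's free edge.
- rack: Dark wooden rack block fixed to the bench, 50 x 170 x 45 mm, with four square holes 21 mm wide in a row along its y axis, at y = -60, -20, 20 and 60 mm, floors 10 mm above the bench. Origin: centre of its underside.
- dowel0_mid (a point): A round pale-wood sound-post dowel, 18 mm across and 96 mm long, about 18 g, standing upright in a hole of the rack with its top about 106 mm above the bench. This point is its centre, half-way up; z along it. Two to four dowels are there; the others are absent.
- dowel1_mid (a point): A round pale-wood sound-post dowel, 18 mm across and 96 mm long, about 18 g, standing upright in a hole of the rack with its top about 106 mm above the bench. This point is its centre, half-way up; z along it. Two to four dowels are there; the others are absent.
- dowel2_mid (a point): A round pale-wood sound-post dowel, 18 mm across and 96 mm long, about 18 g, standing upright in a hole of the rack with its top about 106 mm above the bench. This point is its centre, half-way up; z along it. Two to four dowels are there; the others are absent.
- dowel3_mid (a point): A round pale-wood sound-post dowel, 18 mm across and 96 mm long, about 18 g, standing upright in a hole of the rack with its top about 106 mm above the bench. This point is its centre, half-way up; z along it. Two to four dowels are there; the others are absent.
- tin_large_mid (a point): The larger closed square metal tin, 56 x 56 x 26 mm, about 140 g, lying flat on the bench. This point is its centre, half-way up; x and y square to its sides.
- tin_small_mid (a point): The smaller closed square metal tin, 42 x 42 x 22 mm, about 70 g, lying flat on the bench. This point is its centre, half-way up; x and y square to its sides.
- glue: Bystander, to be left alone: a small yellow glue bottle with a white cap, 40 mm across, 100 mm tall. Origin at its underside's centre.
- varnish: Bystander, to be left alone: a squat amber varnish jar with a black lid, 44 mm across, 60 mm tall. Origin at its underside's centre.
- cup: Bystander, to be left alone: a small white ceramic cup, 68 mm across, 50 mm tall. Origin at its underside's centre.
- brush: Bystander, to be left alone: a varnish brush lying flat, 170 mm long.
- cork_block: Bystander, to be left alone: a cork sanding block, 70 x 40 x 25 mm. Origin at its underside's centre.
- bridge: Bystander, to be left alone: a flat wooden bridge blank, about 50 x 45 x 10 mm. Origin at its underside's centre.
Things that resemble listed ones, but are neither listed nor needed, are in the scene too. What is shaped like the part that bears dowel1_mid but purple or turquoise is not meant.

How it is judged:
By the outcome, as a careful person would: the job done as asked, in the order asked, and still so for the second after the job is handed in, with the robot touching nothing.
Of dowel0, dowel1, dowel2, dowel3 only 2 to 4 are there at a start; the rules pass over those that are not, and their reading is None.
At some moment in a run one of tin_small may be knocked a few centimetres aside while the robot is not near it.
It also fails if it takes over 210 s, if anything falls off the work surface, if the arm or the gripper's body presses on something with over 40 N, if the wrist force passes 120 N, or if a joint passes its speed limit or range.

## Robot

A 6-joint arm with a two-finger parallel gripper is mounted at the origin on the work surface. World frame = base frame: x ahead of the robot, y to its left, z up, the work surface at z = 0. Lengths are in mm, angles in rad, forces in N, time in s.
With the tool pointing down it reaches from about 350 to 975 mm from the base axis. Payload 7.1 kg.
Tool frame: the origin (TCP) lies at the very end of the fingers, on their centre line; the grasp point (between the pads) lies 19 mm behind it (ctrl.grip_depth is the distance from the TCP to the grasp point, in mm); x points along the fingers, z is the direction in which the jaws open and shut, and the axes are right-handed (so a half turn about x gives the same grasp; the last joint's range is limited). The gripper opens to 88 mm and grips with 3 to 60 N. Pads are 20 mm wide; open, the fingers measure 115 mm over their backs; the gripper's body (75 mm by 178 mm) begins 61 mm behind the grasp point.
Start: joints at [-1.247, 0.423, 1.63, -0, 1.089, -0.019], TCP at [210.095, -588.613, 222.675] pointing down, gripper open.
Joint ranges: [-3, 3], [-0.9, 2.11], [0.09, 2.58], [-1.31, 4.45], [0.11, 2.69], [-2.54, 2.54]. Speed limits (rad/s): [2.39, 2.39, 3.01, 3.14, 3.14, 3.14].

## Interface

Orientations are given as a rotation vector (axis times angle).
In Python, from workcell import ctrl gives the robot as it stands. The module is installed in compiled form; this text tells all that it offers.
- The arm moves only by the tool send_rows, never from a script. Its argument "rows" is a list of rows, each a list of 4 numbers: the shift along the tool's x, y, z in mm, then the turn about the tool's x in rad. In form: [[x, y, z, turn], ...]. A call has 1 to 10 rows; each row shifts and turns the pose as measured when the row begins, along the tool's axes as they then stand; what a row does not reach is not made up. A row lasts 1/12 s, in which the tool goes at most 41.7 mm and 7.16 degrees, less where a joint would pass 70% of its speed; a pose out of reach is approached as far as the arm can. A call with a gripper value outside its range is refused whole. "fingers" is the opening, from 0 (shut) to 1 (fully open), set as the call begins (left out, the last holds). The fingers move at their own pace and stop on an object; the grip force is fixed at half the most. Time passes only in rows, so rows that do not move let the fingers close. It gives the time, the measured TCP pose, the force and the opening at its end, in the units of the state.
- ctrl.get_obs(): the state, without advancing time (a new reading comes with each control period).
- ctrl.get_image(name): name is "scene" or "side" or "wrist"; returns a dict with "img" (384x512x3 uint8, red, green, blue), "depth" (384x512 float32, mm along the optical axis (not along the pixel's ray), 0 where there is no reading), "mtx" (3x3 intrinsics, pixels), "world_from_camera" (4x4, takes a point from camera to world coordinates). Camera axes: x right, y down, z forward; pixel columns grow to the right and rows downward; lengths in mm; the calibration is good to about 2 mm. The wrist camera is an equidistant fisheye: a pixel r from the principal point sees the ray r / f radians off the axis. A picture is of the moment at which its call begins.
- ctrl.close_job(): hands the job in, once; it reports no verdict.
The state is a dict: "t": time; "qpos": joint angles; "qvel": joint speeds; "joint_torque": joint torques, N m; "ee_pos": TCP position; "orientation": TCP orientation; "ft_force": force on the tool from outside, world axes, zero at the start; "moment": the same for the moment, N m; "width": finger opening in mm.
Only numpy, scipy, OpenCV 4.12 (cv2) and the standard library are available. Lean on these libraries where they do the work, as an engineer would, in place of code of your own. Each camera call takes 0.05 s, during which the arm holds its last target.

## Working session

There is one attempt and no reset: what is moved stays moved. The work goes in short steps, Python scripts to look and compute and a tool call to move; the robot and the scene stay as the last step left them, time stands still between calls to the robot, and variables do not carry over. Pictures are saved under pics/ and viewed, and the job is handed in when it is done.

Besides the shell and the picture viewer there is one more tool, called after "Call:" as a command line: name --pt "numbers of a row" for each row, then --argument value for the rest. send_rows: Moves the arm, as the interface text tells. Its arguments: {"type":"object","properties":{"rows":{"type":"array"},"fingers":{"type":"number"}},"required":["rows"]}

```bash
mkdir -p pics; ls; python3 - <<'E'
from workcell import ctrl
import cv2, numpy as np
o=ctrl.get_obs()
for k,v in o.items(): print(k,np.round(v,3))
print(ctrl.grip_depth)
for n in ("scene","side","wrist"):
    d=ctrl.get_image(n); cv2.imwrite(f"pics/{n}0.png",d["img"][:,:,::-1]); print(n,d["mtx"].round(1).tolist(),d["world_from_camera"].round(3).tolist(), (d["depth"]>0).mean())
E
```

```text
pics
t 0.0
qpos [-1.247  0.424  1.631 -0.     1.089 -0.019]
qvel [ 0.     0.001 -0.002 -0.001  0.     0.001]
joint_torque [-1.0000e-03 -5.4463e+01 -2.7366e+01  6.4000e-02  2.3000e-02 -0.0000e+00]
ee_pos [ 209.917 -588.08   221.885]
orientation [ 0.954  1.353 -0.952]
ft_force [ 0.448 -0.262 -0.458]
moment [-0.026  0.036 -0.039]
width 87.943
18.700000000000003
scene [[424.0, 0.0, 249.0], [0.0, 424.0, 188.6], [0.0, 0.0, 1.0]] [[0.503, 0.565, -0.655, 1179.54], [0.865, -0.326, 0.382, -368.528], [0.002, -0.758, -0.652, 709.69], [0.0, 0.0, 0.0, 1.0]] 0.9960581461588541
side [[385.6, 0.0, 255.6], [0.0, 385.6, 192.0], [0.0, 0.0, 1.0]] [[-0.91, -0.283, 0.302, 280.409], [-0.414, 0.611, -0.675, 609.097], [0.006, -0.739, -0.674, 737.573], [0.0, 0.0, 0.0, 1.0]] 0.99609375
wrist [[297.3, 0.0, 256.8], [0.0, 297.3, 190.3], [0.0, 0.0, 1.0]] [[0.336, -0.912, -0.234, 272.313], [-0.942, -0.326, -0.082, -565.672], [-0.002, 0.248, -0.969, 384.394], [0.0, 0.0, 0.0, 1.0]] 0.9372304280598959
```

View pics/scene0.png

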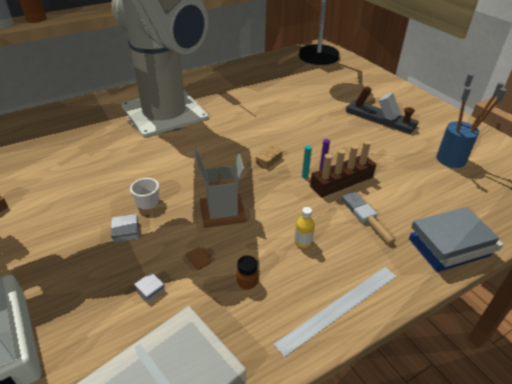

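View pics/side0.png

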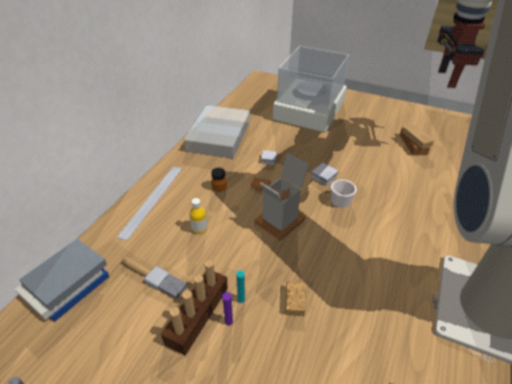

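View pics/wrist0.png

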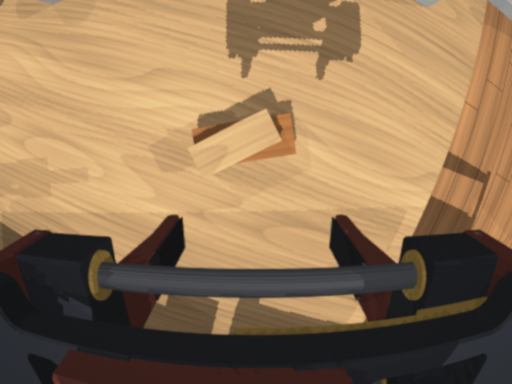

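```bash
cat > h.py <<'E'
from workcell import ctrl
import cv2, numpy as np
from scipy.spatial.transform import Rotation as R
def grab(n):
    d=ctrl.get_image(n); return d
def cloud(d):
    K=d["mtx"];Z=d["depth"];h,w=Z.shape
    u,v=np.meshgrid(np.arange(w),np.arange(h))
    P=np.stack([(u-K[0,2])/K[0,0]*Z,(v-K[1,2])/K[1,1]*Z,Z],-1)
    T=d["world_from_camera"]; return P@T[:3,:3].T+T[:3,3]
def ray(d,u,v):
    K=d["mtx"];T=d["world_from_camera"]
    r=T[:3,:3]@np.array([(u-K[0,2])/K[0,0],(v-K[1,2])/K[1,1],1.]);return T[:3,3],r
def onplane(d,u,v,z):
    c,r=ray(d,u,v);return c+r*(z-c[2])/r[2]
def proj(d,p):
    T=d["world_from_camera"];K=d["mtx"];q=T[:3,:3].T@(np.array(p)-T[:3,3]);return (K@q)[:2]/q[2]
def crop(d,name,x0,y0,x1,y1,s):
    cv2.imwrite("pics/"+name,cv2.resize(d["img"][y0:y1,x0:x1,::-1],None,fx=s,fy=s,interpolation=cv2.INTER_CUBIC))
E
python3 - <<'E'
from h import *
a=grab("scene");b=grab("side")
np.savez("f0.npz",**{k+"_a":v for k,v in a.items()},**{k+"_b":v for k,v in b.items()})
crop(a,"s1.png",90,130,290,280,4)
crop(a,"s2.png",250,120,400,250,5)
crop(b,"d1.png",220,130,380,250,5)
crop(b,"d2.png",110,230,320,360,3.8)
E
```

```text
(no output)
```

View pics/s1.png

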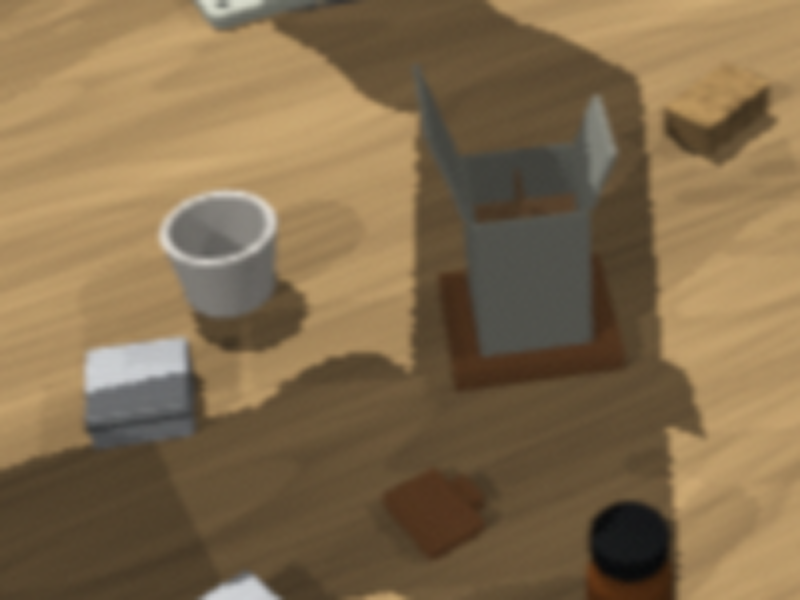

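View pics/s2.png

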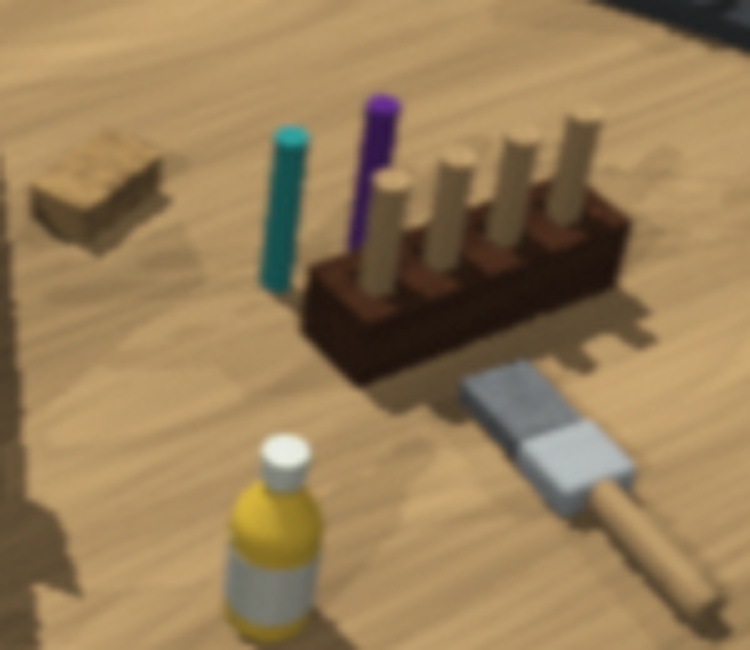

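View pics/d1.png

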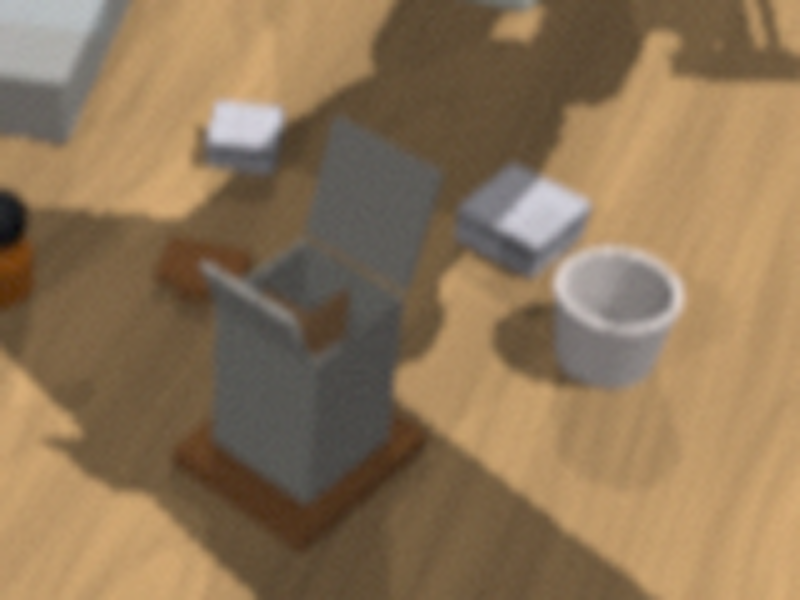

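View pics/d2.png

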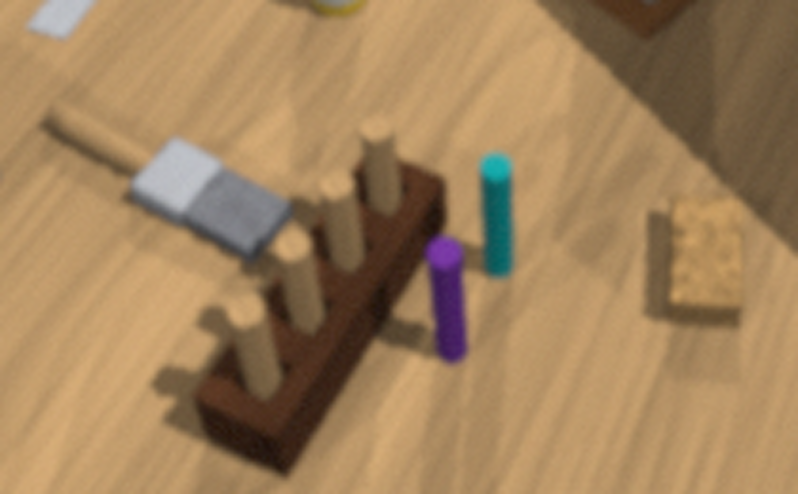

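Four dowels in the rack (scene ≈(328,160),(341,155),(353,150),(366,145)), turquoise and purple decoys beside it, the carton with its flaps up at (223,190), the tins at (125,228) and (150,288). Next I measure with depth and rays.

```bash
cat > m.py <<'E'
from h import *
f=np.load("f0.npz")
A={k[:-2]:f[k] for k in f if k.endswith("_a")};B={k[:-2]:f[k] for k in f if k.endswith("_b")}
E
python3 - <<'E'
from m import *
for n,D in (("scene",A),("side",B)):
    P=cloud(D);hsv=cv2.cvtColor(D["img"],cv2.COLOR_RGB2HSV)
    print(n,"bench z med",np.median(P[(abs(P[...,0]-600)<200)&(abs(P[...,1])<300)][:,2]))
    # things above z>8 in area -> components in plan
    m=((P[...,2]>8)&(P[...,2]<200)&(P[...,0]>250)&(P[...,0]<900)&(abs(P[...,1])<500)).astype(np.uint8)
    k,l,s,c=cv2.connectedComponentsWithStats(m)
    for i in range(1,k):
        if s[i,4]<60: continue
        q=P[l==i]
        print(i,s[i].tolist(),"x",q[:,0].min().round(),q[:,0].max().round(),"y",q[:,1].min().round(),q[:,1].max().round(),"z",np.percentile(q[:,2],[5,95,100]).round(), np.median(D["img"][l==i],0))
E
```

```text
scene bench z med 1.0742870016380266
1 [311, 139, 66, 56, 2057] x 492.0 594.0 y 184.0 359.0 z [ 13. 104. 110.] [69. 43. 29.]
2 [302, 145, 10, 32, 213] x 492.0 510.0 y 190.0 209.0 z [15. 96. 98.] [33. 82. 78.]
3 [194, 146, 53, 80, 2353] x 452.0 568.0 y -113.0 8.0 z [ 13. 147. 180.] [80. 77. 68.]
4 [256, 146, 27, 21, 344] x 363.0 422.0 y 117.0 195.0 z [10. 27. 29.] [163. 130.  82.]
5 [131, 178, 28, 29, 671] x 351.0 420.0 y -228.0 -160.0 z [12. 51. 54.] [124. 121. 115.]
6 [342, 192, 54, 52, 780] x 621.0 793.0 y 211.0 259.0 z [11. 21. 24.] [143.5 127.  116. ]
7 [295, 207, 20, 40, 585] x 673.0 708.0 y 38.0 77.0 z [ 15. 100. 102.] [132. 119.  80.]
8 [410, 207, 82, 64, 2769] x 797.0 900.0 y 246.0 404.0 z [17. 62. 64.] [118. 127. 129.]
9 [112, 214, 27, 27, 612] x 424.0 494.0 y -307.0 -238.0 z [10. 29. 30.] [107. 108. 110.]
10 [186, 247, 26, 22, 330] x 590.0 643.0 y -185.0 -137.0 z [ 8. 12. 14.] [81. 53. 31.]
11 [237, 255, 22, 34, 611] x 698.0 740.0 y -124.0 -83.0 z [13. 62. 64.] [39. 29. 18.]
13 [135, 273, 30, 27, 482] x 616.0 666.0 y -306.0 -256.0 z [12. 24. 27.] [200. 202. 205.]
14 [14, 27
[... 655 characters left out ...]
211, 168, 16, 24, 316] x 691.0 734.0 y -120.0 -79.0 z [12. 61. 63.] [80. 49. 23.]
11 [331, 180, 25, 27, 534] x 349.0 415.0 y -227.0 -159.0 z [11. 50. 53.] [139. 133. 129.]
12 [189, 199, 18, 35, 447] x 662.0 701.0 y 48.0 82.0 z [ 14.  99. 102.] [156. 141.  86.]
13 [21, 239, 88, 82, 3861] x 793.0 900.0 y 247.0 418.0 z [17. 62. 64.] [126. 133. 138.]
14 [122, 257, 65, 42, 959] x 618.0 789.0 y 214.0 262.0 z [11. 21. 24.] [133. 132. 131.]
15 [161, 261, 72, 94, 3040] x 487.0 590.0 y 186.0 358.0 z [ 15. 105. 109.] [80. 50. 34.]
16 [236, 271, 9, 31, 248] x 487.0 504.0 y 193.0 211.0 z [15. 96. 98.] [ 27. 103. 100.]
17 [286, 282, 20, 34, 617] x 359.0 418.0 y 119.0 197.0 z [15. 27. 28.] [179. 140.  89.]
```

```bash
python3 - <<'E'
from m import *
def rect(q): 
    (c,s,a)=cv2.minAreaRect(q[:,:2].astype(np.float32)); return np.round(c,1),np.round(s,1),round(a,1)
for n,D in (("scene",A),("side",B)):
    P=cloud(D);X,Y,Z=P[...,0],P[...,1],P[...,2]
    print(n)
    def sel(x0,x1,y0,y1,z0,z1): return P[(X>x0)&(X<x1)&(Y>y0)&(Y<y1)&(Z>z0)&(Z<z1)]
    # dowel tops
    m=((X>480)&(X<605)&(Y>180)&(Y<365)&(Z>70)&(Z<115)).astype(np.uint8)
    k,l,s,c=cv2.connectedComponentsWithStats(m)
    for i in range(1,k):
        if s[i,4]<15: continue
        q=P[l==i]; t=q[q[:,2]>q[:,2].max()-5]
        print("dowel?",c[i].round(1),s[i,4],t.mean(0).round(1),"ax pts",q[:,:2].mean(0).round(1),q[:,2].max().round(1), np.median(D["img"][l==i],0))
    print("rack top",rect(sel(475,605,175,370,40,50)))
    print("tinL",rect(sel(410,500,-315,-230,22,35)),sel(410,500,-315,-230,22,35)[:,2].mean())
    print("tinS",rect(sel(600,675,-315,-245,18,30)))
    print("cleat",rect(sel(440,580,-120,20,9,17)))
    for z0,z1 in ((30,50),(50,70),(70,90),(100,115),(90,111)): print("cart",z0,rect(sel(440,580,-120,20,z0,z1)))
    for z in (130,145,160,172): 
        for nm,y0,y1 in (("lo",-130,-50),("hi",-50,40)):
            q=sel(430,590,y0,y1,z-8,z+8)
            if len(q)>5: print("flap",nm,z,len(q),q.mean(0).round(1),rect(q))
E
```

```text
scene
dowel? [326.2 144.4] 82 [500.8 258.   96.4] ax pts [503.1 255.5] 98.9 [73.5 42.  77. ]
dowel? [365.8 147.8] 107 [567.7 330.3 106. ] ax pts [570.2 327.8] 108.8 [107.  85.  58.]
dowel? [307.9 150.7] 83 [499.5 199.7  95.8] ax pts [502.1 198.2] 97.6 [47. 96. 82.]
dowel? [353.5 152. ] 105 [567.4 289.8 105.7] ax pts [569.5 287.7] 108.0 [104.  84.  57.]
dowel? [340.7 156.5] 111 [565.9 250.4 106.6] ax pts [568.4 248.1] 109.5 [105.  84.  58.]
dowel? [327.6 161.4] 111 [565.4 210.2 106. ] ax pts [567.6 208.2] 108.0 [98. 79. 55.]
rack top (array([543.3, 272.9]), array([174.5,  98.6]), 88.0)
tinL (array([ 459.3, -272.7]), array([55.8, 58.5]), 72.1) 26.49122711451847
tinS (array([ 639.9, -279.9]), array([43.2, 42.7]), 15.8)
cleat (array([511.2, -51.9]), array([100.2,  92.5]), 71.3)
cart 30 (array([524.4, -71.7]), array([84.6, 43.4]), 30.2)
cart 50 (array([519.6, -72.1]), array([92.6, 46.8]), 25.4)
cart 70 (array([510.6, -52.7]), array([63.7, 68.3]), 72.0)
cart 100 (array([512. , -49.2]), array([69.8, 70. ]), 70.3)
cart 90 (array([511.3, -52. ]), array([64.3, 69.4]), 70.1)
flap lo 130 34 [505
[... 1408 characters left out ...]
3)
cart 70 (array([507.1, -50.2]), array([67.5, 66.8]), 71.5)
cart 100 (array([506.9, -49.9]), array([71. , 69.2]), 69.7)
cart 90 (array([506.5, -51.1]), array([68.5, 69.2]), 69.7)
flap lo 130 139 [494.2 -86.  130.1] (array([495.3, -86.7]), array([ 7.9, 66.2]), 72.2)
flap hi 130 53 [518.7 -10.7 130. ] (array([520.2, -11. ]), array([ 6.1, 55.9]), 71.7)
flap lo 145 156 [492.7 -89.9 145.1] (array([492.8, -90.6]), array([ 9.6, 65.7]), 69.7)
flap hi 145 60 [521.5  -6.8 143.8] (array([522.1,  -7.2]), array([ 5.4, 56.6]), 71.4)
flap lo 160 143 [490.8 -93.5 160. ] (array([492.1, -94.2]), array([ 7.2, 66. ]), 71.5)
flap lo 172 145 [489.9 -96.9 171.5] (array([491.1, -97.7]), array([10.4, 67.2]), 69.8)
```

```bash
cat > p.py <<'E'
from h import *
import sys
def state():
    o=ctrl.get_obs();r=R.from_rotvec(o["orientation"]).as_matrix();return o,r
def go(x,y,z,jaw=None):
    """jaw: deg of jaw direction in world xy (mod 180)."""
    o,r=state();p=o["ee_pos"];zz=r[:,2];cur=np.degrees(np.arctan2(zz[1],zz[0]))
    t=0.
    if jaw is not None:
        d=(jaw-cur+90)%180-90; t=-np.radians(d)   # turn about tool x (down)
        rr=r@R.from_rotvec([t,0,0]).as_matrix()
    else: rr=r
    d=rr.T@(np.array([x,y,z])-p); n=int(np.ceil(np.linalg.norm(d)/38.))
    print("t %.1f"%o["t"],"pos",p.round(1),"jaw %.1f"%cur,"down",r[:,0].round(3),"q6 %.2f"%o["qpos"][5],"F",np.round(o["ft_force"],1),"w %.1f"%o["width"])
    print(" turn %.3f (%d rows)"%(t,np.ceil(abs(t)/.12)),"shift",d.round(1),"rows",n,"per row",(d/max(n,1)).round(1))
if __name__=="__main__":
    a=[float(v) for v in sys.argv[1:]]; go(*a)
E
python3 p.py 564 211.5 290 0; python3 p.py 210 -588 290
```

```text
t 0.2 pos [ 210.  -588.4  222.3] jaw -70.4 down [-0.     0.001 -1.   ] q6 -0.02 F [ 0.1 -0.1  0.1] w 88.1
 turn -1.228 (11 rows) shift [-67.2 799.9 354. ] rows 24 per row [-2.8 33.3 14.7]
t 0.2 pos [ 210.  -588.4  222.3] jaw -70.4 down [-0.     0.001 -1.   ] q6 -0.02 F [ 0.1 -0.1  0.1] w 88.1
 turn 0.000 (0 rows) shift [-67.7   0.1  -0.4] rows 2 per row [-33.9   0.1  -0.2]
```

Call:
send_rows --pt "-34 0 0 -0.12" --pt "-34 0 0 -0.12" --pt "0 0 0 -0.12" --pt "0 0 0 -0.12" --pt "0 0 0 -0.12" --pt "0 0 0 -0.12" --pt "0 0 0 -0.12" --pt "0 0 0 -0.12" --pt "0 0 0 -0.12" --pt "0 0 0 -0.12" --fingers 0.4

```text
t: 1.08
ee_pos: [209.7, -587.4, 292.4]
orientation: [-0.011, 1.572, 0.016]
ft_force: [-0.2, 0.4, -0.3]
width: 35.3
```

```bash
python3 p.py 564 211.5 290 0
```

```text
t 1.1 pos [ 209.7 -587.4  292.4] jaw 1.0 down [-0.001  0.004 -1.   ] q6 -1.26 F [-0.2  0.4 -0.3] w 35.3
 turn 0.017 (1 rows) shift [  4.9 798.9 354.3] rows 23 per row [ 0.2 34.7 15.4]
```

Call:
send_rows --pt "0 35 15.5 0" --pt "0 35 15.5 0" --pt "0 35 15.5 0" --pt "0 35 15.5 0" --pt "0 35 15.5 0" --pt "0 35 15.5 0" --pt "0 35 15.5 0" --pt "0 35 15.5 0" --pt "0 35 15.5 0" --pt "0 35 15.5 0"

```text
t: 1.92
ee_pos: [357.8, -225.3, 291.2]
orientation: [-0.011, 1.571, 0.013]
ft_force: [1.0, -0.4, -0.7]
width: 34.9
```

Call:
send_rows --pt "0 35 15.5 0" --pt "0 35 15.5 0" --pt "0 35 15.5 0" --pt "0 35 15.5 0" --pt "0 35 15.5 0" --pt "0 35 15.5 0" --pt "0 35 15.5 0" --pt "0 35 15.5 0" --pt "0 35 15.5 0" --pt "0 35 15.5 0"

```text
t: 2.75
ee_pos: [510.3, 147.0, 294.0]
orientation: [-0.012, 1.565, 0.012]
ft_force: [-0.2, -0.3, 0.0]
width: 35.5
```

```bash
python3 p.py 564 211.5 180 0
```

```text
t 2.8 pos [510.3 147.  294. ] jaw 0.9 down [ 0.006 -0.    -1.   ] q6 0.24 F [-0.2 -0.3  0. ] w 35.5
 turn 0.015 (1 rows) shift [114.3  64.5  53. ] rows 4 per row [28.6 16.1 13.3]
```

Call:
send_rows --pt "0 32 26 0.015" --pt "0 32 27 0" --pt "38 0 0 0" --pt "38 0 0 0" --pt "36 0 0 0"

```text
t: 3.17
ee_pos: [573.2, 225.1, 188.4]
orientation: [0.001, 1.543, 0.014]
ft_force: [-0.4, 0.1, 0.3]
width: 35.2
```

```bash
python3 p.py 564 211.5 150 0; python3 - <<'E'
from h import *
for n in ("scene","side","wrist"):
    d=grab(n); 
    if n=="wrist": cv2.imwrite("pics/w1.png",d["img"][:,:,::-1]); np.savez("w1.npz",**d)
    elif n=="scene": crop(d,"sc1.png",270,70,400,200,5)
    else: crop(d,"sd1.png",130,200,290,350,5)
E
```

```text
t 3.2 pos [573.2 225.1 188.4] jaw 0.5 down [ 0.027  0.009 -1.   ] q6 0.35 F [-0.4  0.1  0.3] w 35.2
 turn 0.008 (1 rows) shift [ 38.  -13.9 -10.2] rows 2 per row [19.  -7.  -5.1]
```

View pics/w1.png

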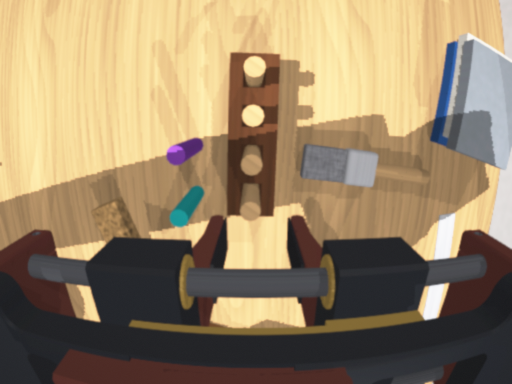

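View pics/sd1.png

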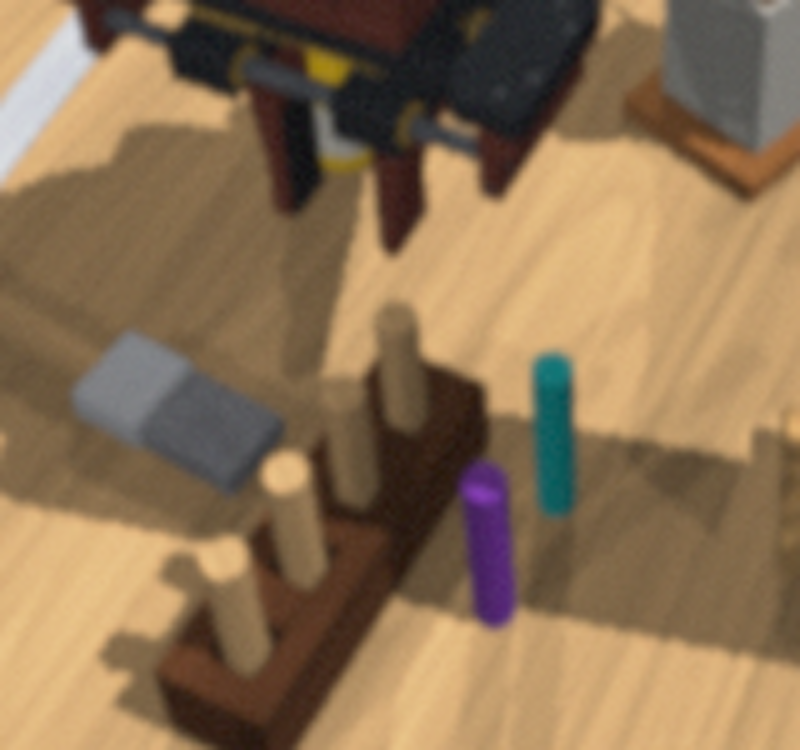

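View pics/sc1.png

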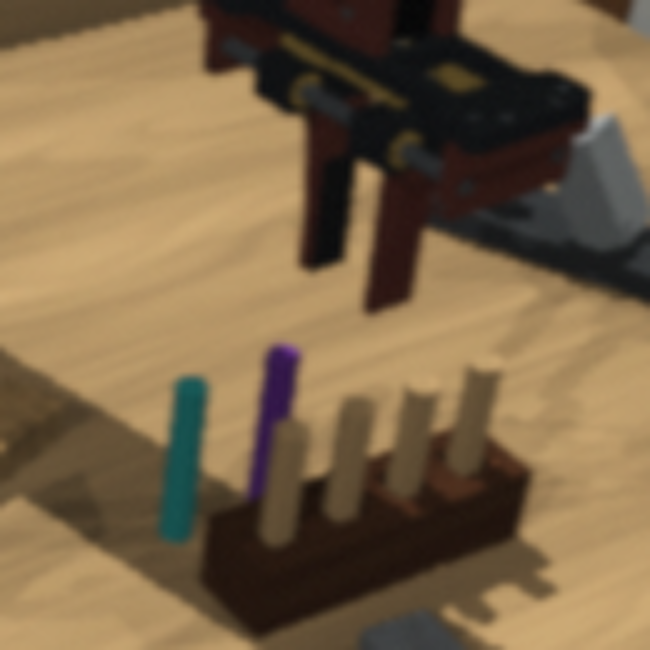

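```bash
cat >> h.py <<'E'
def wray(d,u,v):
    K=d["mtx"];T=d["world_from_camera"];x=(u-K[0,2])/K[0,0];y=(v-K[1,2])/K[1,1];r=np.hypot(x,y)
    s=np.sin(r)/r if r>1e-9 else 1.
    return T[:3,3],T[:3,:3]@np.array([x*s,y*s,np.cos(r)])
def wplane(d,u,v,z):
    c,r=wray(d,u,v);return c+r*(z-c[2])/r[2]
def wcloud(d):
    K=d["mtx"];T=d["world_from_camera"];Z=d["depth"];h,w=Z.shape
    u,v=np.meshgrid(np.arange(w),np.arange(h));x=(u-K[0,2])/K[0,0];y=(v-K[1,2])/K[1,1];r=np.hypot(x,y)+1e-9
    t=np.tan(np.minimum(r,1.5));P=np.stack([x/r*t*Z,y/r*t*Z,Z],-1);return P@T[:3,:3].T+T[:3,3]
E
python3 p.py 564 211.5 150 0
python3 - <<'E'
from h import *
d=dict(np.load("w1.npz"))
d=grab("wrist"); P=wcloud(d);X,Y,Z=P[...,0],P[...,1],P[...,2]
b=(X>300)&(X<800)&(Y>0)&(Y<500)&(abs(Z)<8);print("bench",np.median(Z[b]))
m=((X>535)&(X<600)&(Y>180)&(Y<365)&(Z>98)&(Z<114)).astype(np.uint8)
k,l,s,c=cv2.connectedComponentsWithStats(m)
for i in range(1,k):
    if s[i,4]>15: q=P[l==i];print(c[i].round(1),s[i,4],q.mean(0).round(1),q[:,2].max().round(1),((q.min(0)+q.max(0))/2).round(1))
m=(X>500)&(X<620)&(Y>150)&(Y<390)&(Z>40)&(Z<50)
q=P[m];print("rack",cv2.minAreaRect(q[:,:2].astype(np.float32)))
E
```

```text
t 3.3 pos [569.8 222.8 186.3] jaw 0.4 down [ 0.018  0.006 -1.   ] q6 0.35 F [-0.1 -0.2  0.3] w 35.3
 turn 0.007 (1 rows) shift [ 36.2 -11.6  -6.4] rows 2 per row [18.1 -5.8 -3.2]
bench 0.3624053682748354
[251.5  68.1] 376 [565.1 330.3 106.1] 108.7 [565.  330.5 104. ]
[250.1 115.8] 352 [564.2 290.9 106.3] 108.9 [564.1 291.1 106.6]
[248.4 163.7] 374 [562.9 251.4 106.1] 108.0 [563.  251.2 103. ]
[247.2 209.2] 362 [561.9 211.9 105.7] 107.8 [561.7 211.1 103. ]
rack ((544.6571044921875, 271.4520263671875), (170.9269561767578, 88.25129699707031), 88.26789093017578)
```

Call:
send_rows --pt "0 0 0 0" --pt "18 -6 -3 0.007" --pt "0 0 0 0"

```text
t: 3.62
ee_pos: [572.9, 218.0, 178.5]
orientation: [0.01, 1.538, 0.008]
ft_force: [-0.9, -0.6, -0.8]
width: 35.2
```

```bash
python3 p.py 561.8 211.5 150 0
```

```text
t 3.6 pos [572.9 218.  178.5] jaw -0.1 down [ 0.033  0.011 -0.999] q6 0.35 F [-0.9 -0.6 -0.8] w 35.2
 turn -0.001 (1 rows) shift [ 28.1  -6.8 -12. ] rows 1 per row [ 28.1  -6.8 -12. ]
```

Call:
send_rows --pt "0 0 0 0" --pt "0 0 0 0" --pt "0 0 0 0" --pt "0 0 0 0"

```text
t: 3.95
ee_pos: [576.9, 218.9, 187.1]
orientation: [0.014, 1.527, 0.01]
ft_force: [-0.4, -0.6, 0.8]
width: 35.1
```

```bash
python3 p.py 561.8 211.5 150 0;python3 -c "
from h import *
o=ctrl.get_obs();print(o['qpos'],o['qvel'])"
```

```text
t 4.0 pos [576.9 218.9 187.1] jaw -0.1 down [ 0.044  0.015 -0.999] q6 0.35 F [-0.4 -0.6  0.8] w 35.1
 turn -0.003 (1 rows) shift [ 36.3  -8.  -16.7] rows 2 per row [18.2 -4.  -8.4]
[ 3.43586789e-01  4.33100066e-01  1.70813392e+00 -5.06215233e-04
  9.54013100e-01  3.46068220e-01] [ 5.17387265e-05 -1.92235193e-02 -1.40090183e-02 -4.39581393e-04
  7.88643112e-03  9.90854683e-04]
```

Call:
send_rows --pt "0 0 0 0"

```text
t: 4.03
ee_pos: [577.5, 219.2, 188.3]
orientation: [0.014, 1.525, 0.011]
ft_force: [-0.8, -0.1, -0.5]
width: 34.8
```

Call:
send_rows --pt "0 0 0 0"

```text
t: 4.12
ee_pos: [577.8, 219.3, 188.9]
orientation: [0.014, 1.524, 0.011]
ft_force: [0.4, -0.3, 0.2]
width: 35.1
```

```bash
python3 p.py 561.8 211.5 150 0;python3 -c "
from h import *
for i in range(6): ctrl.get_image('side')
"; python3 p.py 561.8 211.5 150 0
```

```text
t 4.1 pos [577.8 219.3 188.9] jaw -0.1 down [ 0.046  0.016 -0.999] q6 0.35 F [ 0.4 -0.3  0.2] w 35.1
 turn -0.002 (1 rows) shift [ 38.   -8.4 -17.8] rows 2 per row [19.  -4.2 -8.9]
t 4.4 pos [577.3 219.1 188. ] jaw -0.1 down [ 0.045  0.016 -0.999] q6 0.35 F [0.4 0.4 0.6] w 35.0
 turn -0.002 (1 rows) shift [ 37.2  -8.2 -17.2] rows 2 per row [18.6 -4.1 -8.6]
```

Call:
send_rows --pt "-20 0 0 0"

```text
t: 4.5
ee_pos: [574.1, 218.0, 204.5]
orientation: [0.012, 1.532, 0.009]
ft_force: [-0.8, 0.1, 0.1]
width: 35.0
```

```bash
python3 p.py 561.8 211.5 150 0
```

```text
t 4.5 pos [574.1 218.  204.5] jaw -0.1 down [ 0.038  0.013 -0.999] q6 0.35 F [-0.8  0.1  0.1] w 35.0
 turn -0.002 (1 rows) shift [ 53.9  -7.2 -14.4] rows 2 per row [26.9 -3.6 -7.2]
```

Call:
send_rows --pt "0 0 0 0"

```text
t: 4.58
ee_pos: [575.9, 218.6, 207.3]
orientation: [0.013, 1.528, 0.01]
ft_force: [0.7, 0.2, 0.9]
width: 35.2
```

```bash
python3 p.py 561.8 211.5 150 0
```

```text
t 4.6 pos [575.9 218.6 207.3] jaw -0.1 down [ 0.043  0.015 -0.999] q6 0.35 F [0.7 0.2 0.9] w 35.2
 turn -0.002 (1 rows) shift [ 56.5  -8.  -16.5] rows 2 per row [28.3 -4.  -8.3]
```

Call:
send_rows --pt "20 0 0 0"

```text
t: 4.67
ee_pos: [578.8, 219.7, 190.3]
orientation: [0.015, 1.522, 0.012]
ft_force: [-0.2, 0.5, 0.2]
width: 35.2
```

```bash
python3 p.py 561.8 211.5 150 0
```

```text
t 4.7 pos [578.8 219.7 190.3] jaw -0.1 down [ 0.048  0.017 -0.999] q6 0.35 F [-0.2  0.5  0.2] w 35.2
 turn -0.002 (1 rows) shift [ 39.3  -8.9 -18.9] rows 2 per row [19.7 -4.4 -9.5]
```

Call:
send_rows --pt "0 0 0 0"

```text
t: 4.75
ee_pos: [577.1, 219.1, 187.4]
orientation: [0.014, 1.526, 0.011]
ft_force: [-1.1, -0.6, -0.3]
width: 35.0
```

```bash
python3 p.py 561.8 211.5 150 0
```

```text
t 4.8 pos [577.1 219.1 187.4] jaw -0.1 down [ 0.045  0.015 -0.999] q6 0.35 F [-1.1 -0.6 -0.3] w 35.0
 turn -0.002 (1 rows) shift [ 36.6  -8.2 -17. ] rows 2 per row [18.3 -4.1 -8.5]
```

Call:
send_rows --pt "-38 0 0 0" --pt "-38 0 0 0" --pt "-36 0 0 0" --pt "0 0 0 0" --pt "0 0 0 0" --pt "0 0 0 0"

```text
t: 5.25
ee_pos: [570.1, 216.6, 300.5]
orientation: [0.011, 1.534, 0.008]
ft_force: [-0.0, 0.2, 0.1]
width: 35.0
```

```bash
python3 p.py 561.8 211.5 150 0
```

```text
t 5.2 pos [570.1 216.6 300.5] jaw -0.1 down [ 0.036  0.013 -0.999] q6 0.35 F [-0.   0.2  0.1] w 35.0
 turn -0.002 (1 rows) shift [150.1  -7.  -13.7] rows 4 per row [37.5 -1.8 -3.4]
```

Call:
send_rows --pt "12 0 0 0" --pt "12 0 0 0" --pt "12 0 0 0" --pt "12 0 0 0" --pt "12 0 0 0" --pt "12 0 0 0" --pt "12 0 0 0" --pt "12 0 0 0" --pt "12 0 0 0"

```text
t: 6.0
ee_pos: [565.5, 214.9, 168.8]
orientation: [0.006, 1.555, 0.002]
ft_force: [0.6, 0.7, -0.1]
width: 34.9
```

```bash
python3 p.py 561.8 211.5 150 0
```

```text
t 6.0 pos [565.5 214.9 168.8] jaw -0.1 down [ 0.016  0.005 -1.   ] q6 0.35 F [ 0.6  0.7 -0.1] w 34.9
 turn -0.002 (1 rows) shift [18.7 -3.5 -4. ] rows 1 per row [18.7 -3.5 -4. ]
```

Call:
send_rows --pt "0 0 0 0" --pt "0 0 0 0"

```text
t: 6.17
ee_pos: [561.0, 213.3, 161.1]
orientation: [0.002, 1.567, -0.001]
ft_force: [0.8, 0.6, 0.1]
width: 35.4
```

```bash
python3 p.py 561.8 211.5 150 0
```

```text
t 6.2 pos [561.  213.3 161.1] jaw -0.1 down [ 0.004  0.001 -1.   ] q6 0.35 F [0.8 0.6 0.1] w 35.4
 turn -0.002 (1 rows) shift [11.1 -1.8  0.7] rows 1 per row [11.1 -1.8  0.7]
```

Call:
send_rows --pt "-40 0 0 0" --pt "-40 0 0 0" --pt "-40 0 0 0" --pt "0 0 0 0" --pt "0 0 0 0" --pt "0 0 0 0"

```text
t: 6.67
ee_pos: [557.8, 212.2, 280.0]
orientation: [-0.001, 1.578, -0.004]
ft_force: [0.2, 0.1, -1.0]
width: 35.1
```

```bash
python3 p.py 561.8 211.5 150 0
```

```text
t 6.7 pos [557.8 212.2 280. ] jaw -0.1 down [-0.007 -0.003 -1.   ] q6 0.35 F [ 0.2  0.1 -1. ] w 35.1
 turn -0.002 (1 rows) shift [130.   -0.3   5. ] rows 4 per row [32.5 -0.1  1.2]
```

Call:
send_rows --pt "25 0 1 0" --pt "25 0 1 0" --pt "25 0 1 0" --pt "0 0 0 0" --pt "0 0 0 0"

```text
t: 7.08
ee_pos: [558.9, 211.5, 199.7]
orientation: [-0.001, 1.58, -0.005]
ft_force: [1.0, 0.4, 0.6]
width: 35.3
```

```bash
python3 p.py 561.8 211.5 84 0
```

```text
t 7.1 pos [558.9 211.5 199.7] jaw -0.1 down [-0.009 -0.004 -1.   ] q6 0.34 F [1.  0.4 0.6] w 35.3
 turn -0.002 (1 rows) shift [115.7   0.5   4. ] rows 4 per row [28.9  0.1  1. ]
```

Bursts followed by null rows behave well, so I use that pattern.

Call:
send_rows --pt "25 0 1 0" --pt "25 0 1 0" --pt "25 0 1 0" --pt "0 0 0 0" --pt "0 0 0 0"

```text
t: 7.5
ee_pos: [563.3, 212.0, 126.2]
orientation: [-0.001, 1.577, -0.004]
ft_force: [1.1, 0.1, -0.2]
width: 34.9
```

```bash
python3 p.py 561.8 211.5 84 0
```

```text
t 7.5 pos [563.3 212.  126.2] jaw -0.1 down [-0.006 -0.003 -1.   ] q6 0.34 F [ 1.1  0.1 -0.2] w 34.9
 turn -0.002 (1 rows) shift [42.2 -0.4 -1.3] rows 2 per row [21.1 -0.2 -0.6]
```

Call:
send_rows --pt "20 0 -1 0" --pt "20 0 0 0" --pt "0 0 0 0" --pt "0 0 0 0"

```text
t: 7.83
ee_pos: [566.4, 213.5, 93.1]
orientation: [0.002, 1.569, -0.001]
ft_force: [0.4, -0.2, 0.7]
width: 34.8
```

Call:
send_rows --pt "0 0 0 0" --pt "0 0 0 0" --pt "0 0 0 0" --pt "0 0 0 0" --fingers 0.1

```text
t: 8.17
ee_pos: [569.2, 214.6, 99.3]
orientation: [0.004, 1.562, 0.001]
ft_force: [-1.3, -0.5, -1.7]
width: 16.7
```

```bash
python3 p.py 561.8 211.5 280 0
```

```text
t 8.2 pos [569.2 214.6  99.3] jaw -0.1 down [ 0.008  0.003 -1.   ] q6 0.34 F [-1.3 -0.5 -1.7] w 16.7
 turn -0.002 (1 rows) shift [-180.8   -2.6   -5.8] rows 5 per row [-36.2  -0.5  -1.2]
```

Call:
send_rows --pt "0 0 0 0" --pt "0 0 0 0" --fingers 0.4

```text
t: 8.33
ee_pos: [569.7, 214.9, 100.7]
orientation: [0.004, 1.561, 0.001]
ft_force: [-0.4, 0.3, -0.1]
width: 27.1
```

```bash
cat > s.py <<'E'
# settle (camera calls hold the last target), then plan
from p import *
for i in range(4): ctrl.get_image("wrist")
go(*[float(v) for v in sys.argv[1:]])
E
python3 p.py 561.8 211.5 84; python3 s.py 561.8 211.5 84 0
```

```text
t 8.3 pos [569.7 214.9 100.7] jaw -0.1 down [ 0.01   0.003 -1.   ] q6 0.34 F [-0.4  0.3 -0.1] w 27.1
 turn 0.000 (0 rows) shift [16.6 -3.4 -8.1] rows 1 per row [16.6 -3.4 -8.1]
t 8.5 pos [569.5 214.8 100.1] jaw -0.1 down [ 0.009  0.003 -1.   ] q6 0.34 F [ 0.6 -0.2 -0.5] w 35.1
 turn -0.002 (1 rows) shift [16.  -3.3 -7.8] rows 1 per row [16.  -3.3 -7.8]
```

Call:
send_rows --pt "0 -3 -8 0"

```text
t: 8.62
ee_pos: [562.6, 212.2, 100.2]
orientation: [0.004, 1.56, 0.001]
ft_force: [-0.1, -0.2, 0.6]
width: 35.2
```

```bash
python3 s.py 561.8 211.5 84 0
```

```text
t 8.8 pos [561.  211.6 100. ] jaw -0.1 down [ 0.009  0.003 -1.   ] q6 0.34 F [ 0.7  0.2 -0.3] w 35.3
 turn -0.002 (1 rows) shift [16.  -0.2  0.6] rows 1 per row [16.  -0.2  0.6]
```

Settling through camera calls is accurate.

Call:
send_rows --pt "16 0 0.5 0"

```text
t: 8.9
ee_pos: [563.6, 212.4, 86.3]
orientation: [0.005, 1.557, 0.002]
ft_force: [0.6, 0.6, 0.5]
width: 35.1
```

```bash
python3 s.py 561.8 211.5 84 0
```

```text
t 9.1 pos [561.4 211.6  83.7] jaw -0.1 down [ 0.008  0.003 -1.   ] q6 0.34 F [ 1.3 -0.3 -0.4] w 34.7
 turn -0.002 (1 rows) shift [-0.3 -0.1  0.5] rows 1 per row [-0.3 -0.1  0.5]
```

Call:
send_rows --pt "0 0 0 0" --fingers 0.1

```text
t: 9.18
ee_pos: [561.6, 211.7, 84.1]
orientation: [0.004, 1.562, 0.001]
ft_force: [-0.3, -0.1, -0.0]
width: 31.4
```

```bash
python3 s.py 561.8 211.5 280 0
```

```text
t 9.4 pos [561.7 211.7  84.2] jaw -0.1 down [ 0.009  0.003 -1.   ] q6 0.34 F [-0.1 -0.6  1.4] w 17.2
 turn -0.002 (1 rows) shift [-195.8    0.4    1.8] rows 6 per row [-32.6   0.1   0.3]
```

Call:
send_rows --pt "-35 0 0 0" --pt "-35 0 0 0" --pt "-35 0 0 0" --pt "-35 0 0 0" --pt "-35 0 0 0" --pt "-25 0 0 0"

```text
t: 9.88
ee_pos: [557.6, 209.9, 286.4]
orientation: [0.001, 1.571, -0.002]
ft_force: [1.4, 1.4, -0.7]
width: 17.2
```

```bash
python3 s.py 528.7 -41.4 290 -19
```

```text
t 10.1 pos [557.1 209.7 283.5] jaw -0.1 down [-0.002 -0.002 -1.   ] q6 0.34 F [-0.2 -0.7 -0.9] w 17.2
 turn 0.330 (3 rows) shift [  -6.1 -246.7   54.9] rows 7 per row [ -0.9 -35.2   7.8]
```

Call:
send_rows --pt "-4 0 0 0.11" --pt "-2 0 0 0.11" --pt "0 0 0 0.11" --pt "0 -35 8 0" --pt "0 -35 8 0" --pt "0 -35 8 0" --pt "0 -35 8 0" --pt "0 -35 8 0"

```text
t: 10.75
ee_pos: [526.9, 30.2, 274.7]
orientation: [0.26, 1.579, -0.276]
ft_force: [1.6, -0.6, 0.1]
width: 16.9
```

```bash
cat > wp.py <<'E'
from h import *
import sys
d=grab("wrist");cv2.imwrite("pics/%s.png"%sys.argv[1],d["img"][:,:,::-1]);np.savez(sys.argv[1]+".npz",**d)
E
python3 s.py 528.7 -41.4 290 -19; python3 wp.py w2
```

```text
t 10.9 pos [527.6  30.8 275.3] jaw -19.7 down [-0.025 -0.005 -1.   ] q6 0.38 F [ 0.7  0.2 -0.7] w 17.5
 turn -0.012 (1 rows) shift [-14.3 -68.1  24.2] rows 2 per row [ -7.2 -34.1  12.1]
```

View pics/w2.png

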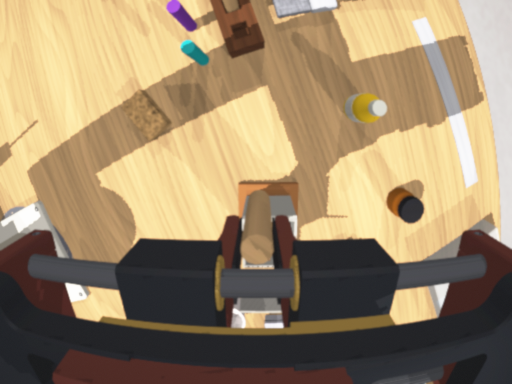

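Call:
send_rows --pt "-2 -34 12 -0.012" --pt "-2 -33 11 0"

```text
t: 11.17
ee_pos: [528.0, -33.5, 278.3]
orientation: [0.246, 1.582, -0.257]
ft_force: [1.0, -0.7, -1.1]
width: 17.4
```

```bash
python3 s.py 528.7 -41.4 190 -19; python3 - <<'E'
from h import *
a=grab("scene");b=grab("side");crop(a,"sc2.png",170,80,290,230,4);crop(b,"sd2.png",230,70,350,250,3.3)
E
```

```text
t 11.4 pos [528.1 -34.  278.6] jaw -18.6 down [-0.026 -0.002 -1.   ] q6 0.24 F [ 0.2 -0.5  0.7] w 17.6
 turn 0.006 (1 rows) shift [88.5 -5.8  5.1] rows 3 per row [29.5 -1.9  1.7]
```

View pics/sc2.png

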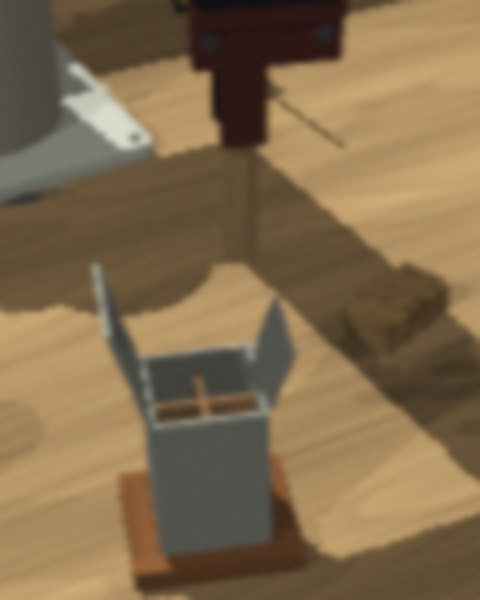

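View pics/sd2.png

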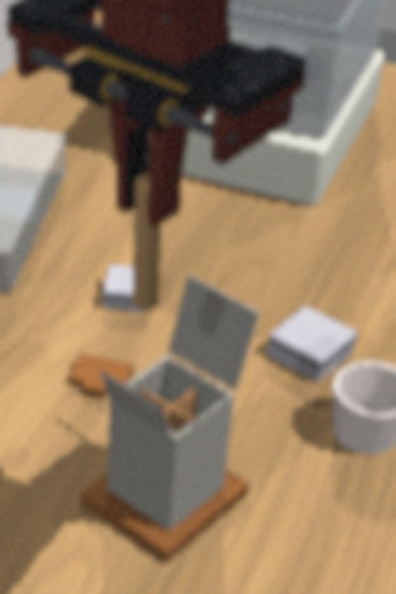

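Call:
send_rows --pt "36 -3 3 0" --pt "36 -3 3 0"

```text
t: 11.63
ee_pos: [535.7, -38.3, 212.1]
orientation: [0.247, 1.567, -0.255]
ft_force: [-0.7, 0.6, 0.4]
width: 17.4
```

```bash
python3 s.py 529.7 -41.4 190 -19; python3 - <<'E'
from h import *
a=grab("scene");b=grab("side");crop(a,"sc3.png",170,80,290,230,4);crop(b,"sd3.png",230,70,350,250,3.3)
E
```

```text
t 11.8 pos [534.5 -38.7 211.9] jaw -18.4 down [-0.017 -0.003 -1.   ] q6 0.23 F [ 0.4  0.3 -0. ] w 17.3
 turn 0.011 (1 rows) shift [22.  -3.9 -3.3] rows 1 per row [22.  -3.9 -3.3]
```

View pics/sc3.png

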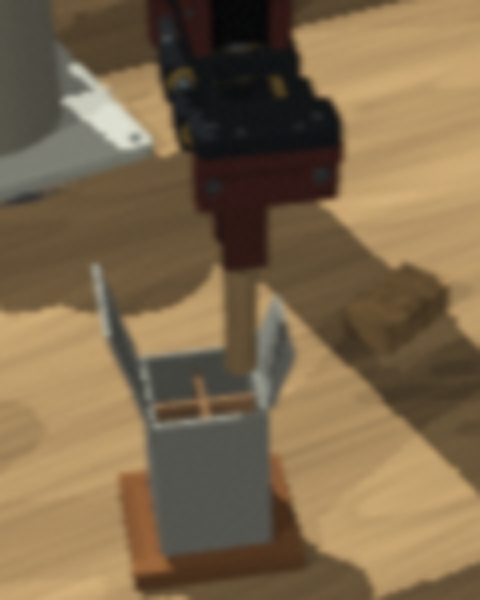

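View pics/sd3.png

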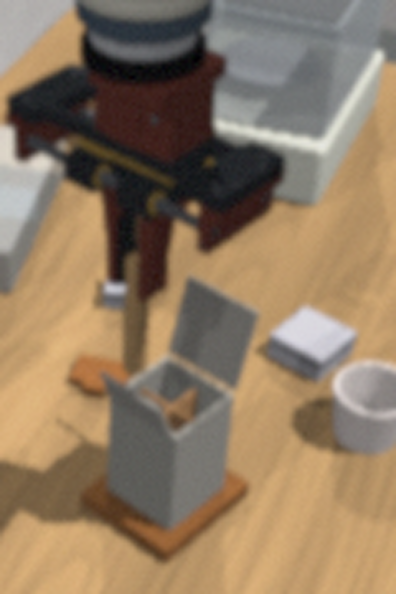

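Call:
send_rows --pt "0 -4 -3.5 0.01"

```text
t: 12.02
ee_pos: [532.5, -41.4, 215.3]
orientation: [0.255, 1.564, -0.263]
ft_force: [-0.1, -0.2, 0.6]
width: 17.3
```

```bash
python3 s.py 529.7 -41.4 120 -19; python3 - <<'E'
from h import *
b=grab("side");P=cloud(b)
a=grab("scene")
for n,D in (("sc",a),("sd",b)):
    P=cloud(D);X,Y,Z=P[...,0],P[...,1],P[...,2]
    q=P[(abs(X-530)<18)&(abs(Y+41)<18)&(Z>145)&(Z<185)];print(n,len(q),q.mean(0).round(1),q.min(0).round(1),q.max(0).round(1))
E
```

```text
t 12.2 pos [531.5 -42.  214.7] jaw -19.0 down [-0.011 -0.003 -1.   ] q6 0.24 F [ 0.4  0.5 -0.5] w 17.2
 turn 0.001 (1 rows) shift [94.7  0.6 -1. ] rows 3 per row [31.6  0.2 -0.3]
sc 130 [537.8 -45.  165.8] [527.6 -51.7 145.5] [543.4 -34.6 184.4]
sd 101 [527.  -36.  165.6] [520.  -45.7 145.2] [537.2 -31.2 183.6]
```

Call:
send_rows --pt "30 0 -0.5 0" --pt "30 0 -0.5 0"

```text
t: 12.48
ee_pos: [535.6, -42.5, 160.4]
orientation: [0.257, 1.551, -0.263]
ft_force: [-6.4, 1.5, 2.6]
width: 17.5
```

```bash
python3 s.py 529.7 -41.4 120 -19; python3 - <<'E'
from h import *
a=grab("scene");b=grab("side");crop(a,"sc4.png",170,80,290,230,4);crop(b,"sd4.png",230,70,350,250,3.3)
E
```

```text
t 12.7 pos [533.9 -42.3 158.8] jaw -19.0 down [-0.003 -0.004 -1.   ] q6 0.24 F [-0.6 -0.   0.1] w 17.6
 turn 0.000 (1 rows) shift [38.8 -0.3 -4.2] rows 2 per row [19.4 -0.1 -2.1]
```

View pics/sd4.png

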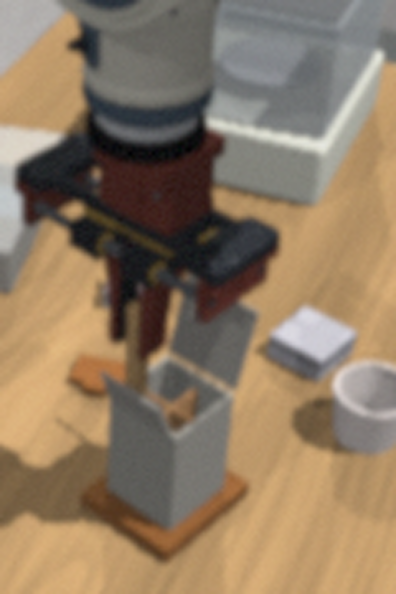

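Call:
send_rows --pt "18 0 -2 0" --pt "18 0 -2 0"

```text
t: 12.95
ee_pos: [534.0, -41.4, 128.7]
orientation: [0.257, 1.547, -0.263]
ft_force: [-0.1, 0.2, -0.1]
width: 17.4
```

```bash
python3 s.py 529.7 -41.4 120 -19
```

```text
t 13.2 pos [533.4 -41.3 128.2] jaw -19.0 down [ 0.005 -0.005 -1.   ] q6 0.24 F [ 0.2  0.8 -0.2] w 17.6
 turn 0.000 (1 rows) shift [ 8.2 -1.2 -3.5] rows 1 per row [ 8.2 -1.2 -3.5]
```

Call:
send_rows --pt "4 -1 -3 0"

```text
t: 13.23
ee_pos: [532.1, -41.5, 125.9]
orientation: [0.257, 1.546, -0.263]
ft_force: [0.3, -0.8, 0.2]
width: 17.8
```

Call:
send_rows --pt "0 0 0 0" --fingers 0.4

```text
t: 13.32
ee_pos: [532.0, -41.6, 126.4]
orientation: [0.257, 1.546, -0.262]
ft_force: [-1.2, 0.7, 1.2]
width: 20.8
```

```bash
python3 s.py 528 -41.4 280 -19; python3 - <<'E'
from h import *
a=grab("scene");b=grab("side");crop(a,"sc5.png",170,80,290,230,4);crop(b,"sd5.png",230,70,350,250,3.3)
E
```

```text
t 13.5 pos [532.5 -41.6 126.5] jaw -19.0 down [ 0.009 -0.005 -1.   ] q6 0.24 F [ 1.1 -0.9 -0.2] w 34.5
 turn 0.000 (1 rows) shift [-153.5   -1.6   -2.8] rows 5 per row [-30.7  -0.3  -0.6]
```

View pics/sc5.png

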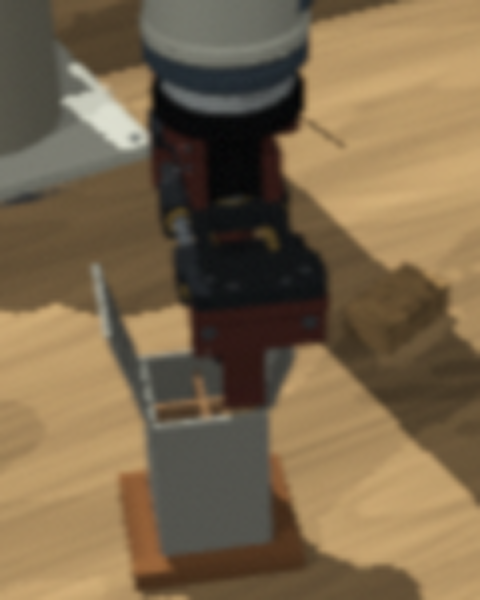

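Call:
send_rows --pt "-35 0 0 0" --pt "-35 0 0 0" --pt "-35 0 0 0" --pt "-35 0 0 0"

```text
t: 13.95
ee_pos: [525.8, -40.4, 262.6]
orientation: [0.257, 1.565, -0.264]
ft_force: [0.2, -0.6, 0.1]
width: 35.5
```

```bash
python3 s.py 562.9 251.3 270 0;  python3 - <<'E'
from h import *
a=grab("scene");b=grab("side");crop(a,"sc6.png",170,80,290,230,4);crop(b,"sd6.png",230,70,350,250,3.3)
for n,D in (("sc",a),("sd",b)):
    P=cloud(D);X,Y,Z=P[...,0],P[...,1],P[...,2]
    c=np.array([509,-51]);e=np.array([[.945,-.326],[.326,.945]]);L=(P[...,:2]-c)@e.T
    m=(abs(L[...,0])<36)&(abs(L[...,1])<36)&(Z>106)&(Z<119);q=L[m];print(n,q.min(0).round(1),q.max(0).round(1),cv2.minAreaRect(q.astype(np.float32)))
E
```

```text
t 14.2 pos [526.8 -40.5 262.3] jaw -19.0 down [-0.007 -0.004 -1.   ] q6 0.24 F [ 0.1  0.3 -0.5] w 35.1
 turn -0.331 (3 rows) shift [ -9.  291.8  36. ] rows 8 per row [-1.1 36.5  4.5]
sc [-33.4 -34.1] [36.  35.5] ((1.6050949096679688, 0.9472389221191406), (69.07105255126953, 69.46148681640625), 89.14892578125)
sd [-35.4 -35.8] [31.6 35.8] ((-1.9205036163330078, 0.001354217529296875), (71.68444061279297, 66.97127532958984), 89.99089813232422)
```

View pics/sc6.png

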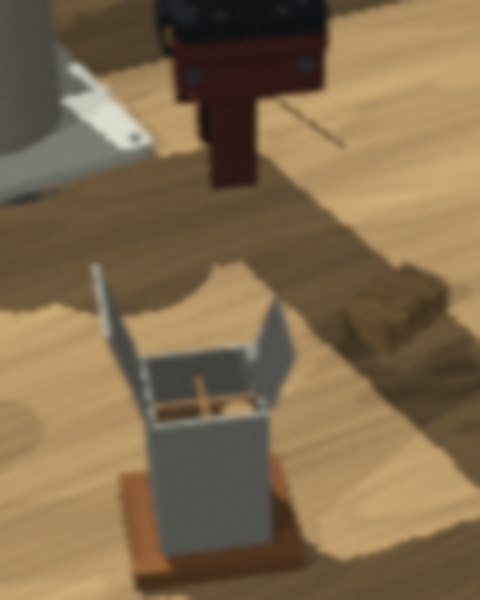

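View pics/sd6.png

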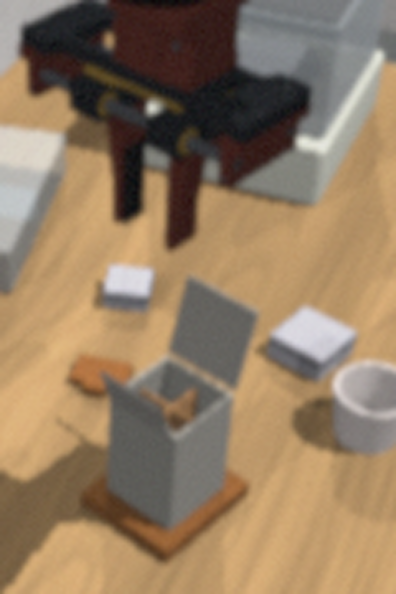

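Call:
send_rows --pt "0 0 0 -0.11" --pt "0 0 0 -0.11" --pt "0 0 0 -0.11" --pt "-1 37 4.5 0" --pt "-1 37 4.5 0" --pt "-1 37 4.5 0" --pt "-1 37 4.5 0" --pt "-1 37 4.5 0" --pt "-1 37 4.5 0" --pt "-1 33 4.5 0"

```text
t: 15.08
ee_pos: [544.4, 217.4, 245.3]
orientation: [-0.011, 1.617, -0.002]
ft_force: [0.3, -0.0, 0.7]
width: 34.8
```

```bash
python3 s.py 562.9 251.3 150 0
```

```text
t 15.3 pos [544.5 215.8 245.4] jaw 0.4 down [-0.046 -0.009 -0.999] q6 0.34 F [ 0.3 -0.5  1.2] w 35.2
 turn 0.008 (1 rows) shift [94.1 36.4 22.8] rows 3 per row [31.4 12.1  7.6]
```

Call:
send_rows --pt "0 20 12 0.008" --pt "0 16 10 0" --pt "-12 0 0 0" --pt "-12 0 0 0" --pt "-12 0 0 0" --pt "-12 0 0 0" --pt "-12 0 0 0" --pt "0 0 0 0"

```text
t: 15.95
ee_pos: [566.4, 239.6, 303.8]
orientation: [-0.005, 1.629, -0.022]
ft_force: [0.2, 0.2, 0.1]
width: 35.2
```

```bash
python3 s.py 562.9 251.3 150 0
```

```text
t 16.1 pos [564.9 239.9 300.1] jaw -0.6 down [-0.063 -0.018 -0.998] q6 0.39 F [ 0.  -0.5 -0.1] w 34.8
 turn -0.011 (1 rows) shift [149.7  14.1   7.4] rows 4 per row [37.4  3.5  1.9]
```

Call:
send_rows --pt "38 7 2 -0.01" --pt "38 7 2 0" --pt "0 0 0 0" --pt "0 0 0 0"

```text
t: 16.48
ee_pos: [564.1, 251.4, 222.0]
orientation: [-0.013, 1.633, -0.015]
ft_force: [0.4, -0.5, 1.0]
width: 35.2
```

```bash
python3 s.py 562.9 251.3 150 0
```

```text
t 16.7 pos [565.5 251.9 224.3] jaw -0.1 down [-0.058 -0.016 -0.998] q6 0.39 F [-0.1  0.1 -0.3] w 35.3
 turn -0.002 (1 rows) shift [74.3  0.6  1.7] rows 2 per row [37.2  0.3  0.8]
```

Call:
send_rows --pt "40 0 1 0"

```text
t: 16.77
ee_pos: [570.0, 253.6, 192.6]
orientation: [-0.007, 1.614, -0.009]
ft_force: [1.8, 0.4, 0.6]
width: 34.9
```

```bash
cat > st.py <<'E'
from p import *
o,r=state();print("pos",o["ee_pos"].round(1),"tilt",r[:,0].round(3)[:2],"q",o["qpos"].round(3),"qv",o["qvel"].round(3))
for i in range(int(sys.argv[1]) if len(sys.argv)>1 else 0):
    ctrl.get_image("wrist");o,r=state();print("pos",o["ee_pos"].round(1),"tilt",r[:,0].round(3)[:2],"q",o["qpos"].round(3),"qv",o["qvel"].round(3))
E
python3 st.py 4
```

```text
pos [570.  253.6 192.6] tilt [-0.043 -0.01 ] q [0.396 0.475 1.624 0.008 1.086 0.393] qv [-0.007  0.556  0.445  0.003 -1.006 -0.012]
pos [563.9 250.8 181.3] tilt [-0.057 -0.016] q [0.396 0.486 1.636 0.008 1.079 0.393] qv [ 0.002  0.026  0.076 -0.002  0.162  0.002]
pos [562.2 250.2 182. ] tilt [-0.063 -0.018] q [0.396 0.485 1.636 0.008 1.085 0.393] qv [ 0.001 -0.032 -0.039 -0.001  0.08   0.004]
pos [563.1 250.6 183.7] tilt [-0.061 -0.017] q [0.396 0.483 1.634 0.008 1.087 0.393] qv [ 0.003 -0.03  -0.043  0.001  0.015  0.001]
pos [564.2 251.1 185.1] tilt [-0.058 -0.016] q [0.396 0.482 1.632 0.008 1.088 0.393] qv [ 0.001 -0.019 -0.028 -0.001 -0.004  0.   ]
```

Call:
send_rows --pt "-40 0 0 0" --pt "-40 0 0 0"

```text
t: 17.13
ee_pos: [565.2, 250.8, 262.0]
orientation: [-0.016, 1.642, -0.018]
ft_force: [0.7, 0.4, 0.1]
width: 35.1
```

```bash
python3 st.py 3
```

```text
pos [565.2 250.8 262. ] tilt [-0.071 -0.022] q [0.395 0.408 1.558 0.008 1.249 0.394] qv [-0.008 -0.404 -0.482 -0.003  0.963  0.002]
pos [569.2 252.4 270.9] tilt [-0.06  -0.017] q [0.395 0.4   1.548 0.008 1.254 0.394] qv [ 0.003 -0.005 -0.003  0.001 -0.173  0.   ]
pos [569.5 252.6 268.7] tilt [-0.058 -0.016] q [0.395 0.402 1.551 0.008 1.248 0.394] qv [-0.001  0.043  0.081 -0.002 -0.078 -0.002]
pos [568.1 252.  265.8] tilt [-0.061 -0.017] q [0.395 0.404 1.555 0.008 1.245 0.394] qv [ 0.002  0.042  0.069  0.    -0.027  0.001]
```

Call:
send_rows --pt "40 0 0 0" --pt "40 0 0 0" --pt "0 0 0 0"

```text
t: 17.53
ee_pos: [566.6, 251.9, 191.0]
orientation: [-0.009, 1.62, -0.011]
ft_force: [-1.3, -0.1, -0.8]
width: 35.2
```

```bash
python3 st.py 4
```

```text
pos [566.6 251.9 191. ] tilt [-0.049 -0.013] q [0.395 0.474 1.629 0.008 1.088 0.393] qv [-0.    -0.079 -0.074  0.001  0.09   0.001]
pos [568.3 252.6 194.3] tilt [-0.046 -0.011] q [0.395 0.472 1.625 0.008 1.092 0.393] qv [-0.    -0.043 -0.074  0.     0.038  0.001]
pos [569.8 253.3 196.4] tilt [-0.043 -0.01 ] q [0.396 0.47  1.622 0.008 1.093 0.393] qv [ 0.    -0.028 -0.043 -0.002  0.005  0.002]
pos [570.8 253.7 197.7] tilt [-0.04  -0.009] q [0.396 0.469 1.621 0.008 1.093 0.393] qv [-0.    -0.016 -0.019 -0.001 -0.005  0.001]
pos [571.3 253.9 198.3] tilt [-0.039 -0.008] q [0.395 0.468 1.62  0.008 1.092 0.393] qv [ 0.001 -0.007 -0.006  0.    -0.008  0.001]
```

Call:
send_rows --pt "-40 0 0 0"

```text
t: 17.82
ee_pos: [569.3, 252.7, 233.0]
orientation: [-0.009, 1.62, -0.011]
ft_force: [-1.0, -0.6, -0.6]
width: 34.9
```

```bash
python3 st.py 4|tail -1
```

```text
pos [574.4 254.9 241.1] tilt [-0.034 -0.006] q [0.395 0.424 1.582 0.008 1.168 0.393] qv [ 0.001  0.028  0.044 -0.001 -0.008 -0.001]
```

Call:
send_rows --pt "40 0 0 0" --pt "40 0 0 0" --pt "-40 0 0 0"

```text
t: 18.27
ee_pos: [570.0, 253.3, 189.9]
orientation: [-0.008, 1.617, -0.01]
ft_force: [-1.7, -1.7, -2.9]
width: 35.1
```

```bash
python3 st.py 4; python3 p.py 562.9 251.3 150 0
```

```text
pos [570.  253.3 189.9] tilt [-0.046 -0.011] q [0.395 0.479 1.624 0.008 1.085 0.393] qv [-0.006 -0.741 -0.429 -0.005  1.089  0.002]
pos [577.  256.2 206.7] tilt [-0.026 -0.003] q [0.395 0.461 1.61  0.008 1.096 0.393] qv [ 0.001 -0.137 -0.14   0.004 -0.106  0.002]
pos [580.1 257.5 210.2] tilt [-0.016  0.001] q [0.395 0.457 1.607 0.008 1.092 0.393] qv [-0.001 -0.047 -0.     0.001 -0.059 -0.001]
pos [580.2 257.6 210.9] tilt [-0.014  0.002] q [0.395 0.455 1.608 0.008 1.09  0.393] qv [-0.001 -0.025  0.024 -0.001 -0.014 -0.002]
pos [579.8 257.4 211. ] tilt [-0.014  0.002] q [0.395 0.455 1.609 0.008 1.09  0.393] qv [ 0.001 -0.016  0.023 -0.001 -0.003 -0.   ]
t 18.5 pos [579.8 257.4 211. ] jaw -0.1 down [-0.014  0.002 -1.   ] q6 0.39 F [-0.7 -0.1  0.4] w 34.8
 turn -0.002 (1 rows) shift [ 61.2  -6.3 -16. ] rows 2 per row [30.6 -3.1 -8. ]
```

Call:
send_rows --pt "40 -6 -16 0"

```text
t: 18.55
ee_pos: [570.6, 254.5, 179.3]
orientation: [0.009, 1.568, 0.006]
ft_force: [0.6, 0.4, -0.2]
width: 35.0
```

```bash
python3 s.py 562.9 251.3 84 0
```

```text
t 18.8 pos [562.9 251.4 172.2] jaw -0.1 down [-0.015  0.002 -1.   ] q6 0.39 F [-0.3  0.7  0.6] w 35.1
 turn -0.002 (1 rows) shift [88.2 -0.3  1.3] rows 3 per row [29.4 -0.1  0.4]
```

Call:
send_rows --pt "40 0 1 0" --pt "24 0 0 0"

```text
t: 18.92
ee_pos: [570.3, 254.6, 116.7]
orientation: [0.008, 1.569, 0.006]
ft_force: [-1.9, -0.6, -0.8]
width: 35.1
```

```bash
python3 s.py 562.9 251.3 84 0
```

```text
t 19.1 pos [570.9 254.9 118.3] jaw -0.1 down [ 0.002  0.009 -1.   ] q6 0.39 F [-0.8 -0.8  1.1] w 35.1
 turn -0.002 (1 rows) shift [34.3 -3.9 -8.1] rows 1 per row [34.3 -3.9 -8.1]
```

Call:
send_rows --pt "0 -4 -8 0"

```text
t: 19.2
ee_pos: [565.2, 251.9, 120.5]
orientation: [0.01, 1.565, 0.007]
ft_force: [0.5, 0.8, 1.0]
width: 35.5
```

```bash
python3 s.py 562.9 251.3 84 0
```

```text
t 19.4 pos [563.3 251.  119.8] jaw -0.1 down [ 0.003  0.01  -1.   ] q6 0.39 F [-0.4  0.1 -0.3] w 35.1
 turn -0.002 (1 rows) shift [35.8 -0.1 -0.5] rows 1 per row [35.8 -0.1 -0.5]
```

Call:
send_rows --pt "34 0 0 0"

```text
t: 19.48
ee_pos: [568.1, 253.3, 91.9]
orientation: [0.013, 1.556, 0.01]
ft_force: [1.0, 1.8, -0.5]
width: 35.0
```

```bash
python3 s.py 562.9 251.3 84 0
```

```text
t 19.7 pos [562.9 251.2  85.7] jaw -0.1 down [ 0.002  0.009 -1.   ] q6 0.39 F [-0.2  0.5  0.6] w 35.3
 turn -0.002 (1 rows) shift [ 1.7  0.1 -0. ] rows 1 per row [ 1.7  0.1 -0. ]
```

Single rows with a settle are precise. Grip.

Call:
send_rows --pt "1 0 0 0" --fingers 0.1

```text
t: 19.77
ee_pos: [563.5, 251.4, 85.9]
orientation: [0.009, 1.568, 0.006]
ft_force: [-0.4, 0.1, -0.4]
width: 31.4
```

```bash
python3 s.py 518.6 -70.7 280 -19
```

```text
t 20.0 pos [563.5 251.4  85.7] jaw -0.1 down [ 0.003  0.01  -1.   ] q6 0.39 F [-0.2  0.2  1.1] w 17.4
 turn 0.330 (3 rows) shift [-197.5 -317.2   62.4] rows 10 per row [-19.8 -31.7   6.2]
```

Call:
send_rows --pt "-38 0 0 0" --pt "-38 0 0 0" --pt "-38 0 0 0" --pt "-38 0 0 0" --pt "-38 0 0 0"

```text
t: 20.38
ee_pos: [559.2, 247.7, 274.9]
orientation: [0.004, 1.581, 0.001]
ft_force: [1.1, 0.2, -0.8]
width: 17.2
```

```bash
python3 s.py 518.6 -70.7 280 -19
```

```text
t 20.6 pos [560.2 248.1 274.5] jaw -0.1 down [-0.007  0.005 -1.   ] q6 0.39 F [ 0.5 -0.6 -1.1] w 16.9
 turn 0.330 (3 rows) shift [  -6.7 -315.    64.4] rows 9 per row [ -0.7 -35.    7.2]
```

Call:
send_rows --pt "-6 0 0 0.11" --pt "0 0 0 0.11" --pt "0 0 0 0.11" --pt "0 -35 7 0" --pt "0 -35 7 0" --pt "0 -35 7 0" --pt "0 -35 7 0" --pt "0 -35 7 0" --pt "0 -35 7 0" --pt "0 -35 7 0"

```text
t: 21.42
ee_pos: [511.2, -3.8, 262.4]
orientation: [0.262, 1.591, -0.272]
ft_force: [-0.1, -0.2, -0.7]
width: 17.3
```

```bash
python3 s.py 518.6 -70.7 280 -19
```

```text
t 21.6 pos [512.2  -3.  262.9] jaw -19.6 down [-0.036  0.    -0.999] q6 0.31 F [-0.5 -0.5 -0.3] w 17.2
 turn -0.010 (1 rows) shift [-17.3 -62.1  27.5] rows 2 per row [ -8.7 -31.   13.8]
```

Call:
send_rows --pt "-20 -31 14 -0.01" --pt "-20 -31 14 0"

```text
t: 21.78
ee_pos: [516.7, -65.7, 297.9]
orientation: [0.252, 1.603, -0.259]
ft_force: [1.3, -0.3, 0.0]
width: 17.4
```

```bash
python3 s.py 518.6 -70.7 280 -19
```

```text
t 22.0 pos [517.4 -66.1 298.2] jaw -18.8 down [-0.044  0.003 -0.999] q6 0.18 F [ 0.1  0.4 -0.4] w 17.2
 turn 0.003 (1 rows) shift [18.1 -3.7  3.4] rows 1 per row [18.1 -3.7  3.4]
```

Call:
send_rows --pt "40 0 0 0" --pt "30 0 0 0" --pt "-40 0 0 0"

```text
t: 22.23
ee_pos: [511.9, -60.2, 257.1]
orientation: [0.254, 1.614, -0.259]
ft_force: [-2.2, 1.0, -1.1]
width: 17.6
```

```bash
python3 s.py 518.6 -70.7 215 -19
```

```text
t 22.4 pos [519.8 -61.6 270.6] jaw -18.6 down [-0.033  0.003 -0.999] q6 0.19 F [ 0.7 -0.5 -0.9] w 17.5
 turn 0.007 (1 rows) shift [55.6 -8.5  3.6] rows 2 per row [27.8 -4.3  1.8]
```

Call:
send_rows --pt "40 -9 4 0.006" --pt "0 0 0 0"

```text
t: 22.6
ee_pos: [519.9, -69.1, 230.2]
orientation: [0.256, 1.586, -0.26]
ft_force: [-1.2, -0.6, -2.7]
width: 17.2
```

```bash
python3 s.py 519.6 -70.7 120 -19
```

```text
t 22.8 pos [524.7 -69.6 237.3] jaw -18.8 down [-0.019  0.001 -1.   ] q6 0.17 F [-0.   0.3 -0.3] w 17.4
 turn 0.004 (1 rows) shift [117.3  -2.2  -2.3] rows 4 per row [29.3 -0.5 -0.6]
```

Call:
send_rows --pt "38 -2 -4 0" --pt "0 0 0 0"

```text
t: 22.97
ee_pos: [522.0, -69.8, 202.7]
orientation: [0.256, 1.567, -0.258]
ft_force: [-1.8, 0.5, -1.3]
width: 17.3
```

```bash
python3 s.py 519 -70.7 120 -19
```

```text
t 23.2 pos [527.1 -70.7 208.4] jaw -18.7 down [-0.001 -0.001 -1.   ] q6 0.17 F [ 0.3 -0.5 -0.5] w 17.7
 turn 0.004 (1 rows) shift [88.4 -2.5 -7.6] rows 3 per row [29.5 -0.8 -2.5]
```

Tilt is zero. I centre it, then descend in settled single rows.

Call:
send_rows --pt "12 -2.5 -7.5 0.004"

```text
t: 23.25
ee_pos: [522.6, -71.0, 200.0]
orientation: [0.259, 1.549, -0.26]
ft_force: [-0.0, -0.2, -0.2]
width: 17.4
```

```bash
python3 s.py 518.6 -70.7 120 -19
```

```text
t 23.4 pos [519.8 -70.7 197.6] jaw -19.0 down [ 0.    -0.001 -1.   ] q6 0.17 F [-0.2  0.   0.2] w 17.0
 turn 0.000 (1 rows) shift [77.6 -0.3 -1.1] rows 3 per row [25.9 -0.1 -0.4]
```

Call:
send_rows --pt "38 0 0 0"

```text
t: 23.53
ee_pos: [526.4, -71.6, 167.5]
orientation: [0.259, 1.54, -0.26]
ft_force: [-9.0, 3.3, 49.4]
width: 17.7
```

```bash
python3 s.py 518.6 -70.7 120 -19
```

```text
t 23.7 pos [520.3 -70.8 160.1] jaw -19.0 down [ 0.    -0.001 -1.   ] q6 0.17 F [-0.3 -0.5 -0. ] w 17.5
 turn 0.001 (1 rows) shift [40.1 -0.4 -1.7] rows 2 per row [20.1 -0.2 -0.8]
```

Call:
send_rows --pt "34 0 0 0"

```text
t: 23.82
ee_pos: [524.3, -71.4, 131.1]
orientation: [0.259, 1.546, -0.26]
ft_force: [0.3, -0.0, 0.6]
width: 17.3
```

```bash
python3 s.py 518.6 -70.7 120 -19
```

```text
t 24.0 pos [520.3 -70.8 126.5] jaw -19.0 down [-0.    -0.001 -1.   ] q6 0.17 F [ 0.2 -0.2  0.2] w 17.7
 turn 0.001 (1 rows) shift [ 6.5 -0.4 -1.7] rows 1 per row [ 6.5 -0.4 -1.7]
```

```bash
python3 - <<'E'
from h import *
a=grab("scene");b=grab("side");i=np.hstack([cv2.resize(a["img"][80:230,170:290],None,fx=3.3,fy=3.3,interpolation=2),cv2.resize(b["img"][85:235,230:350],None,fx=3.3,fy=3.3,interpolation=2)])
cv2.imwrite("pics/c7.png",i[:,:,::-1])
E
```

```text
(no output)
```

View pics/c7.png

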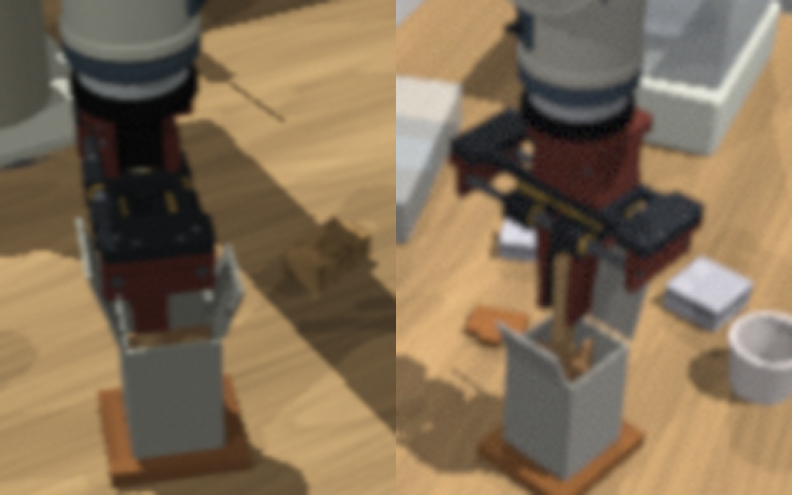

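Call:
send_rows --pt "0 0 -1.5 0" --fingers 0.4

```text
t: 24.2
ee_pos: [520.9, -70.7, 128.8]
orientation: [0.259, 1.55, -0.261]
ft_force: [-0.2, -0.2, -0.1]
width: 21.4
```

```bash
python3 s.py 518.6 -70.7 270 -19; python3 - <<'E'
from h import *
a=grab("scene");b=grab("side");i=np.hstack([cv2.resize(a["img"][80:230,170:290],None,fx=3.3,fy=3.3,interpolation=2),cv2.resize(b["img"][85:235,230:350],None,fx=3.3,fy=3.3,interpolation=2)])
cv2.imwrite("pics/c8.png",i[:,:,::-1])
E
```

```text
t 24.4 pos [520.4 -70.6 128.3] jaw -19.0 down [ 0.004 -0.002 -1.   ] q6 0.18 F [-0.  -0.8  0.1] w 34.3
 turn 0.001 (1 rows) shift [-141.7   -0.7   -1.1] rows 4 per row [-35.4  -0.2  -0.3]
```

View pics/c8.png

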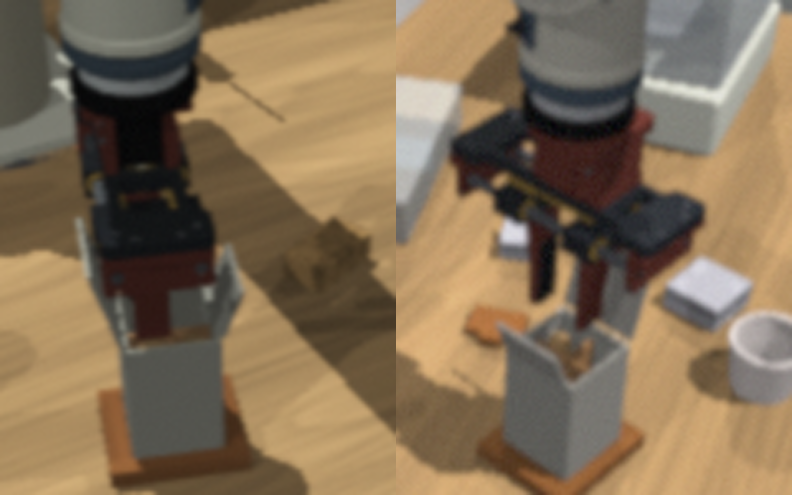

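Dropped in. Up, and take a clear look.

Call:
send_rows --pt "-36 0 0 0" --pt "-36 0 0 0" --pt "-36 0 0 0" --pt "-36 0 0 0"

```text
t: 24.83
ee_pos: [514.2, -69.5, 268.4]
orientation: [0.259, 1.572, -0.261]
ft_force: [-0.4, 0.0, -0.2]
width: 34.9
```

```bash
python3 s.py 564.1 291 260 0; python3 - <<'E'
from h import *
a=grab("scene");b=grab("side");i=np.hstack([cv2.resize(a["img"][130:230,190:260],None,fx=5,fy=5,interpolation=2),cv2.resize(b["img"][135:235,250:310],None,fx=5,fy=5,interpolation=2)])
cv2.imwrite("pics/c9.png",i[:,:,::-1])
E
```

```text
t 25.0 pos [515.2 -69.7 268. ] jaw -19.0 down [-0.013  0.001 -1.   ] q6 0.18 F [-0.2  0.6  0.2] w 34.9
 turn -0.331 (3 rows) shift [  7.7 360.7  49. ] rows 10 per row [ 0.8 36.1  4.9]
```

View pics/c9.png

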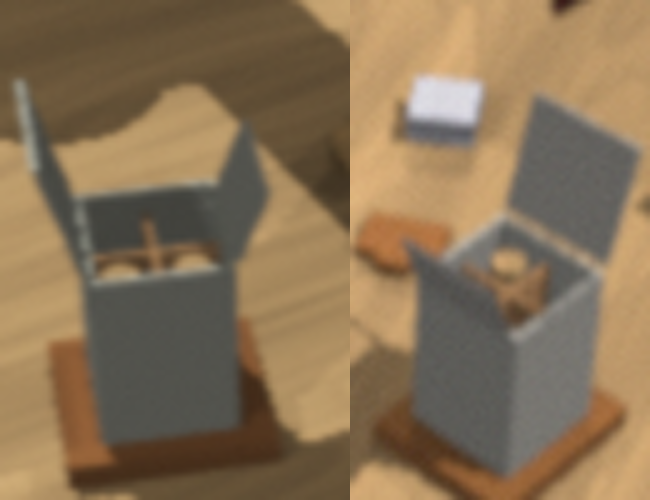

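Call:
send_rows --pt "0 0 0 -0.11" --pt "0 0 0 -0.11" --pt "0 0 0 -0.11" --pt "0 36 5 0" --pt "0 36 5 0" --pt "0 36 5 0" --pt "0 36 5 0" --pt "0 36 5 0"

```text
t: 25.8
ee_pos: [528.5, 110.6, 249.7]
orientation: [-0.005, 1.616, 0.006]
ft_force: [0.6, -0.2, -0.5]
width: 35.1
```

Call:
send_rows --pt "0 36 5 0" --pt "0 36 5 0" --pt "0 36 5 0" --pt "0 36 5 0" --pt "0 36 5 0"

```text
t: 26.22
ee_pos: [546.6, 298.0, 236.6]
orientation: [-0.01, 1.634, -0.0]
ft_force: [0.8, -0.8, 0.3]
width: 35.6
```

```bash
python3 s.py 564.1 291 260 0
```

```text
t 26.4 pos [546.5 296.7 236.7] jaw 0.4 down [-0.063 -0.007 -0.998] q6 0.45 F [-1.  -0.5 -0.6] w 35.3
 turn 0.008 (1 rows) shift [-24.4  -5.9  16.1] rows 1 per row [-24.4  -5.9  16.1]
```

Call:
send_rows --pt "-30 -6 16 0"

```text
t: 26.5
ee_pos: [558.9, 289.1, 259.2]
orientation: [-0.018, 1.647, -0.003]
ft_force: [-0.3, -0.1, -1.3]
width: 35.6
```

```bash
python3 st.py 4|tail -1
```

```text
pos [564.7 289.5 265.5] tilt [-0.063 -0.007] q [0.445 0.423 1.527 0.022 1.252 0.432] qv [0.01  0.008 0.032 0.002 0.001 0.003]
```

Call:
send_rows --pt "40 0 0 0" --pt "40 0 0 0" --pt "-40 0 0 0"

```text
t: 26.95
ee_pos: [556.6, 283.7, 211.4]
orientation: [-0.013, 1.649, -0.01]
ft_force: [-1.5, -0.9, -2.6]
width: 35.2
```

```bash
python3 st.py 4|tail -1
```

```text
pos [566.1 288.4 231.4] tilt [-0.049 -0.   ] q [0.442 0.449 1.567 0.023 1.169 0.431] qv [ 0.001 -0.008  0.012  0.     0.001 -0.001]
```

Call:
send_rows --pt "40 0 0 0" --pt "-40 0 0 0"

```text
t: 27.32
ee_pos: [560.7, 285.3, 213.4]
orientation: [-0.006, 1.635, -0.005]
ft_force: [-2.7, -1.7, -4.3]
width: 35.1
```

```bash
python3 s.py 564.1 291 150 0
```

```text
t 27.5 pos [570.3 289.9 234.4] jaw 0.1 down [-0.032  0.008 -0.999] q6 0.43 F [-0.5 -0.   0.1] w 35.1
 turn 0.001 (1 rows) shift [84.6  0.4 -3.5] rows 3 per row [28.2  0.1 -1.2]
```

Call:
send_rows --pt "40 0 -4 0" --pt "-10 0 0 0"

```text
t: 27.68
ee_pos: [565.0, 289.8, 205.9]
orientation: [0.007, 1.599, 0.008]
ft_force: [-1.5, -1.0, -1.6]
width: 34.9
```

```bash
python3 s.py 564.1 291 125 0
```

```text
t 27.9 pos [571.9 292.8 216.1] jaw 0.1 down [-0.012  0.017 -1.   ] q6 0.43 F [-0.3 -0.1  0.7] w 35.3
 turn 0.001 (1 rows) shift [91.2 -3.4 -6.7] rows 3 per row [30.4 -1.1 -2.2]
```

Call:
send_rows --pt "40 -3.5 -6.5 0"

```text
t: 27.97
ee_pos: [571.4, 293.0, 185.2]
orientation: [0.019, 1.567, 0.02]
ft_force: [0.9, 0.6, -0.0]
width: 35.1
```

```bash
python3 s.py 564.1 291 125 0
```

```text
t 28.2 pos [564.8 289.9 177. ] jaw 0.0 down [-0.013  0.017 -1.   ] q6 0.43 F [-0.2  0.6  0.4] w 35.1
 turn 0.001 (1 rows) shift [52.   0.2 -0.1] rows 2 per row [26.   0.1 -0. ]
```

Call:
send_rows --pt "40 0 0 0"

```text
t: 28.25
ee_pos: [570.4, 293.5, 145.6]
orientation: [0.018, 1.57, 0.019]
ft_force: [1.9, 0.7, 0.6]
width: 35.2
```

```bash
python3 s.py 564.1 291 84 0
```

```text
t 28.4 pos [564.5 290.7 138. ] jaw 0.1 down [-0.014  0.017 -1.   ] q6 0.43 F [0.1 0.1 0.5] w 34.8
 turn 0.001 (1 rows) shift [54.  -0.6  0.3] rows 2 per row [27.  -0.3  0.2]
```

Call:
send_rows --pt "28 0 0 0"

```text
t: 28.53
ee_pos: [568.7, 293.3, 116.5]
orientation: [0.016, 1.574, 0.018]
ft_force: [1.2, 0.8, -0.1]
width: 35.2
```

```bash
python3 s.py 564.1 291 84 0
```

```text
t 28.7 pos [564.6 291.4 111.5] jaw 0.1 down [-0.013  0.017 -1.   ] q6 0.43 F [ 0.9 -0.8  0. ] w 35.0
 turn 0.001 (1 rows) shift [27.5 -0.9 -0.2] rows 1 per row [27.5 -0.9 -0.2]
```

Call:
send_rows --pt "26 0 0 0"

```text
t: 28.82
ee_pos: [568.4, 293.8, 91.4]
orientation: [0.016, 1.575, 0.018]
ft_force: [0.5, 1.5, 0.7]
width: 35.3
```

```bash
python3 s.py 564.1 291 84 0
```

```text
t 29.0 pos [564.5 291.9  86.7] jaw 0.1 down [-0.013  0.017 -1.   ] q6 0.43 F [0.5 0.4 0.1] w 35.2
 turn 0.001 (1 rows) shift [ 2.6 -1.  -0.4] rows 1 per row [ 2.6 -1.  -0.4]
```

Call:
send_rows --pt "0 0 0 0" --fingers 0.1

```text
t: 29.1
ee_pos: [565.1, 292.2, 88.1]
orientation: [0.013, 1.583, 0.015]
ft_force: [-0.2, -0.3, -0.4]
width: 31.2
```

```bash
python3 s.py 564.1 291 84 0
```

```text
t 29.3 pos [565.2 292.2  87.8] jaw 0.1 down [-0.011  0.018 -1.   ] q6 0.43 F [ 1.2 -0.5  4.3] w 17.5
 turn 0.001 (1 rows) shift [ 3.8 -1.3 -1. ] rows 1 per row [ 3.8 -1.3 -1. ]
```

Call:
send_rows --pt "-38 0 0 0" --pt "-38 0 0 0" --pt "-38 0 0 0" --pt "-38 0 0 0" --pt "-38 0 0 0"

```text
t: 29.72
ee_pos: [563.4, 286.6, 276.0]
orientation: [0.007, 1.597, 0.009]
ft_force: [0.7, 0.0, 0.3]
width: 17.2
```

```bash
python3 s.py 499.4 -31.3 285 -19
```

```text
t 29.9 pos [564.3 287.1 275.8] jaw 0.1 down [-0.023  0.012 -1.   ] q6 0.43 F [-0.4 -1.   0.9] w 17.4
 turn 0.333 (3 rows) shift [ -11.6 -322.1   42. ] rows 9 per row [ -1.3 -35.8   4.7]
```

Call:
send_rows --pt "-20 0 0 0.11" --pt "0 0 0 0.11" --pt "0 0 0 0.11" --pt "0 -36 5 0" --pt "0 -36 5 0" --pt "0 -36 5 0" --pt "0 -36 5 0" --pt "0 -36 5 0" --pt "0 -36 5 0" --pt "0 -36 5 0"

```text
t: 30.75
ee_pos: [500.3, 32.4, 276.4]
orientation: [0.262, 1.609, -0.27]
ft_force: [0.6, 0.1, -0.1]
width: 17.3
```

```bash
python3 s.py 499.4 -31.3 285 -19
```

```text
t 30.9 pos [501.4  33.2 277.1] jaw -19.5 down [-0.053  0.005 -0.999] q6 0.38 F [0.6 0.9 0.3] w 17.6
 turn -0.008 (1 rows) shift [ -8.1 -61.7  18.7] rows 2 per row [ -4.1 -30.9   9.3]
```

Call:
send_rows --pt "-8 -31 9 -0.008" --pt "-8 -31 9 0"

```text
t: 31.12
ee_pos: [498.1, -26.9, 290.0]
orientation: [0.254, 1.615, -0.258]
ft_force: [0.6, -0.4, -0.6]
width: 16.9
```

```bash
python3 s.py 499.4 -31.3 285 -19
```

```text
t 31.3 pos [498.6 -27.2 290.4] jaw -18.8 down [-0.057  0.007 -0.998] q6 0.25 F [ 0.5 -0.2 -0.3] w 17.1
 turn 0.003 (1 rows) shift [ 5.3 -3.5  2.4] rows 1 per row [ 5.3 -3.5  2.4]
```

Call:
send_rows --pt "40 0 0 0" --pt "-40 0 0 0"

```text
t: 31.48
ee_pos: [490.6, -23.7, 273.3]
orientation: [0.256, 1.636, -0.262]
ft_force: [-4.4, 0.2, -3.9]
width: 17.8
```

```bash
python3 s.py 499.4 -31.3 285 -19
```

```text
t 31.7 pos [503.4 -24.7 291.8] jaw -18.7 down [-0.044  0.007 -0.999] q6 0.25 F [-1.4 -0.6  0.4] w 17.4
 turn 0.006 (1 rows) shift [ 6.9 -7.5 -1.4] rows 1 per row [ 6.9 -7.5 -1.4]
```

Call:
send_rows --pt "40 0 0 0" --pt "-40 0 0 0"

```text
t: 31.85
ee_pos: [496.8, -22.1, 275.8]
orientation: [0.254, 1.618, -0.257]
ft_force: [-3.8, 0.2, -4.6]
width: 17.4
```

```bash
python3 s.py 499.4 -31.3 220 -19
```

```text
t 32.0 pos [508.6 -23.3 294. ] jaw -18.5 down [-0.027  0.006 -1.   ] q6 0.25 F [-0.7 -0.1 -0.4] w 17.1
 turn 0.008 (1 rows) shift [ 74.1 -10.4  -4.1] rows 2 per row [37.1 -5.2 -2. ]
```

Call:
send_rows --pt "40 -10 -5 0.008" --pt "-5 0 0 0"

```text
t: 32.22
ee_pos: [500.1, -29.9, 259.5]
orientation: [0.261, 1.579, -0.258]
ft_force: [-1.0, 0.2, -2.3]
width: 17.2
```

```bash
python3 s.py 499.4 -31.3 215 -19
```

```text
t 32.4 pos [507.6 -30.1 267.9] jaw -18.9 down [-0.007  0.005 -1.   ] q6 0.24 F [ 0.4 -0.6 -0.4] w 17.0
 turn 0.002 (1 rows) shift [52.9 -3.9 -6.9] rows 2 per row [26.5 -2.  -3.5]
```

Call:
send_rows --pt "40 0 -5 0" --pt "-5 0 0 0"

```text
t: 32.58
ee_pos: [505.7, -28.0, 236.1]
orientation: [0.262, 1.556, -0.255]
ft_force: [-2.3, -0.3, -1.2]
width: 16.8
```

```bash
python3 s.py 499.4 -31.3 195 -19
```

```text
t 32.8 pos [511.3 -28.8 243. ] jaw -18.9 down [ 0.013  0.003 -1.   ] q6 0.25 F [0.1 0.4 0.1] w 17.0
 turn 0.002 (1 rows) shift [ 47.9  -6.6 -11. ] rows 2 per row [23.9 -3.3 -5.5]
```

Call:
send_rows --pt "38 -6.5 -11 0.002"

```text
t: 32.87
ee_pos: [506.9, -31.6, 212.1]
orientation: [0.264, 1.526, -0.254]
ft_force: [1.9, 0.1, -0.9]
width: 17.5
```

```bash
python3 s.py 499 -31.3 195 -19
```

```text
t 33.1 pos [499.5 -31.2 205.8] jaw -19.0 down [ 0.013  0.003 -1.   ] q6 0.24 F [-0.8 -0.6 -0. ] w 17.2
 turn -0.000 (1 rows) shift [10.8 -0.3 -0.6] rows 1 per row [10.8 -0.3 -0.6]
```

Call:
send_rows --pt "10 0 0 0"

```text
t: 33.15
ee_pos: [502.1, -31.4, 198.6]
orientation: [0.264, 1.538, -0.255]
ft_force: [0.5, -0.2, 0.0]
width: 17.2
```

```bash
python3 s.py 498.5 -31.3 195 -19
```

```text
t 33.4 pos [500.2 -31.2 196.3] jaw -19.0 down [ 0.013  0.003 -1.   ] q6 0.24 F [ 0.6 -0.3  0.4] w 17.2
 turn -0.000 (1 rows) shift [ 1.3 -0.6 -1.6] rows 1 per row [ 1.3 -0.6 -1.6]
```

Call:
send_rows --pt "15 0 -3 0"

```text
t: 33.43
ee_pos: [500.2, -30.4, 183.8]
orientation: [0.264, 1.537, -0.255]
ft_force: [0.8, 0.8, 0.8]
width: 17.3
```

```bash
python3 s.py 498.5 -31.3 165 -19
```

```text
t 33.6 pos [497.5 -30.2 181.5] jaw -19.0 down [ 0.013  0.003 -1.   ] q6 0.24 F [ 0.3  0.  -0.4] w 17.2
 turn -0.000 (1 rows) shift [16.5 -0.9  1.1] rows 1 per row [16.5 -0.9  1.1]
```

Call:
send_rows --pt "16 0 -2 0"

```text
t: 33.72
ee_pos: [498.6, -29.7, 168.2]
orientation: [0.264, 1.537, -0.255]
ft_force: [0.6, -0.2, 0.6]
width: 17.0
```

```bash
python3 s.py 498.5 -31.3 125 -19
```

```text
t 33.9 pos [496.  -29.5 166. ] jaw -19.0 down [ 0.013  0.003 -1.   ] q6 0.24 F [ 1.  -0.1  0.2] w 17.0
 turn -0.000 (1 rows) shift [41.  -1.2  2.5] rows 2 per row [20.5 -0.6  1.2]
```

Call:
send_rows --pt "20 0 -1 0"

```text
t: 34.0
ee_pos: [498.5, -29.4, 149.3]
orientation: [0.264, 1.536, -0.255]
ft_force: [0.8, 0.3, -0.7]
width: 17.0
```

```bash
python3 s.py 498.5 -31.3 125 -19
```

```text
t 34.2 pos [495.4 -29.1 146.5] jaw -19.0 down [ 0.012  0.003 -1.   ] q6 0.24 F [-0.7 -0.1  0.1] w 17.3
 turn -0.000 (1 rows) shift [21.5 -1.2  3.4] rows 1 per row [21.5 -1.2  3.4]
```

Call:
send_rows --pt "20 -1 3 0"

```text
t: 34.28
ee_pos: [500.7, -31.1, 129.7]
orientation: [0.264, 1.538, -0.255]
ft_force: [0.3, -0.5, -0.6]
width: 17.4
```

```bash
python3 s.py 498.5 -31.3 125 -19
```

```text
t 34.5 pos [498.3 -31.  127.1] jaw -19.0 down [ 0.012  0.003 -1.   ] q6 0.24 F [0.5 0.1 0.1] w 17.1
 turn -0.000 (1 rows) shift [ 2.1 -0.2  0.3] rows 1 per row [ 2.1 -0.2  0.3]
```

Call:
send_rows --pt "0 0 0 0" --fingers 0.4

```text
t: 34.57
ee_pos: [498.5, -31.0, 128.0]
orientation: [0.264, 1.543, -0.256]
ft_force: [0.1, -1.0, 0.2]
width: 21.4
```

```bash
python3 s.py 498.5 -31.3 270 -19
```

```text
t 34.8 pos [498.6 -31.  127.8] jaw -19.0 down [ 0.013  0.003 -1.   ] q6 0.24 F [-0.6 -0.1  0.1] w 33.9
 turn -0.000 (1 rows) shift [-142.2    0.7    1.6] rows 4 per row [-35.6   0.2   0.4]
```

Call:
send_rows --pt "-36 0 0 0" --pt "-36 0 0 0" --pt "-36 0 0 0" --pt "-36 0 0 0"

```text
t: 35.1
ee_pos: [491.3, -30.9, 269.6]
orientation: [0.264, 1.561, -0.257]
ft_force: [0.7, 0.7, -0.4]
width: 35.2
```

```bash
python3 s.py 565 330.4 260 0; cat > cp.py <<'E'
from h import *
import sys
a=grab("scene");b=grab("side");i=np.hstack([cv2.resize(a["img"][130:230,190:260],None,fx=5,fy=5,interpolation=2),cv2.resize(b["img"][135:235,250:310],None,fx=5,fy=5,interpolation=2)])
cv2.imwrite("pics/%s.png"%sys.argv[1],i[:,:,::-1])
E
python3 cp.py c10
```

```text
t 35.3 pos [492.4 -31.  269.1] jaw -19.0 down [-0.001  0.005 -1.   ] q6 0.24 F [ 0.4 -0.1  0.1] w 34.7
 turn -0.332 (3 rows) shift [ 10.7 361.4  72.6] rows 10 per row [ 1.1 36.1  7.3]
```

View pics/c10.png

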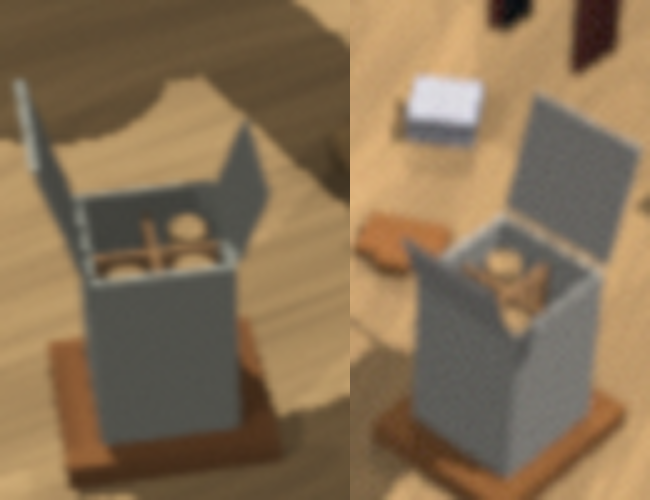

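Three dowels are seated; now the fourth.

Call:
send_rows --pt "0 0 0 -0.11" --pt "0 0 0 -0.11" --pt "0 0 0 -0.11" --pt "-3 36 7 0" --pt "-3 36 7 0" --pt "-3 36 7 0" --pt "-3 36 7 0" --pt "-3 36 7 0"

```text
t: 36.07
ee_pos: [515.7, 149.0, 266.7]
orientation: [-0.003, 1.607, 0.006]
ft_force: [0.7, -0.7, 0.1]
width: 34.9
```

Call:
send_rows --pt "-3 36 7 0" --pt "-3 36 7 0" --pt "-3 36 7 0" --pt "-3 36 7 0" --pt "-3 30 7 0"

```text
t: 36.48
ee_pos: [545.4, 331.3, 268.9]
orientation: [-0.01, 1.624, 0.0]
ft_force: [-0.1, 0.0, 0.1]
width: 35.2
```

```bash
python3 s.py 565 330.4 260 0
```

```text
t 36.7 pos [545.3 329.2 268.9] jaw 0.4 down [-0.053 -0.007 -0.999] q6 0.50 F [-1.1 -0.4 -0.7] w 35.2
 turn 0.007 (1 rows) shift [ 7.8  1.3 20.1] rows 1 per row [ 7.8  1.3 20.1]
```

Call:
send_rows --pt "40 0 0 0" --pt "-40 0 0 0"

```text
t: 36.85
ee_pos: [538.3, 323.4, 250.0]
orientation: [-0.021, 1.646, -0.011]
ft_force: [-2.3, -1.7, -4.5]
width: 35.3
```

```bash
python3 s.py 565 330.4 220 0
```

```text
t 37.0 pos [549.4 329.4 272.3] jaw 0.3 down [-0.041 -0.    -0.999] q6 0.50 F [-0.7 -0.2  0.3] w 35.2
 turn 0.006 (1 rows) shift [51.6  1.  17.7] rows 2 per row [25.8  0.5  8.9]
```

Call:
send_rows --pt "40 0 10 0" --pt "-20 0 0 0"

```text
t: 37.22
ee_pos: [558.0, 327.3, 246.4]
orientation: [-0.006, 1.616, 0.001]
ft_force: [-2.4, -2.2, -4.2]
width: 35.2
```

```bash
python3 s.py 565 330.4 220 0
```

```text
t 37.4 pos [563.2 331.2 262.4] jaw 0.3 down [-0.023  0.01  -1.   ] q6 0.49 F [ 0.2 -0.7  0.1] w 34.9
 turn 0.005 (1 rows) shift [42.3 -1.2  2.8] rows 2 per row [21.1 -0.6  1.4]
```

Call:
send_rows --pt "40 0 0 0.005" --pt "-3 0 0 0"

```text
t: 37.58
ee_pos: [563.4, 331.8, 228.9]
orientation: [0.011, 1.586, 0.011]
ft_force: [-2.5, -0.1, -1.5]
width: 35.0
```

```bash
python3 s.py 565 330.4 200 0
```

```text
t 37.8 pos [568.  334.5 237.3] jaw 0.0 down [-0.004  0.02  -1.   ] q6 0.50 F [-0.   0.2  0.4] w 35.5
 turn 0.000 (1 rows) shift [37.2 -4.8 -2.9] rows 1 per row [37.2 -4.8 -2.9]
```

Call:
send_rows --pt "40 -4 -2 0"

```text
t: 37.87
ee_pos: [571.3, 334.6, 206.6]
orientation: [0.022, 1.56, 0.023]
ft_force: [1.2, 0.9, 1.0]
width: 35.2
```

```bash
python3 s.py 565 330.4 125 0
```

```text
t 38.1 pos [565.7 331.2 198.1] jaw 0.0 down [-0.005  0.02  -1.   ] q6 0.49 F [ 0.9 -0.   1. ] w 35.1
 turn 0.000 (1 rows) shift [73.  -2.3 -0.3] rows 2 per row [36.5 -1.1 -0.1]
```

Call:
send_rows --pt "40 -1.5 0 0"

```text
t: 38.15
ee_pos: [571.1, 333.8, 167.0]
orientation: [0.021, 1.562, 0.022]
ft_force: [1.3, 0.9, -0.8]
width: 35.1
```

```bash
python3 s.py 565 330.4 125 0
```

```text
t 38.4 pos [565.5 330.6 159. ] jaw 0.0 down [-0.006  0.02  -1.   ] q6 0.49 F [-0.6  0.3  0.2] w 35.1
 turn 0.000 (1 rows) shift [34.  -0.9 -0.3] rows 1 per row [34.  -0.9 -0.3]
```

Call:
send_rows --pt "38 -1 0 0"

```text
t: 38.43
ee_pos: [571.0, 333.6, 129.7]
orientation: [0.021, 1.564, 0.021]
ft_force: [3.1, 1.2, 0.4]
width: 35.0
```

```bash
python3 s.py 565 330.4 84 0
```

```text
t 38.6 pos [565.5 330.5 122.3] jaw 0.0 down [-0.006  0.019 -1.   ] q6 0.49 F [-0.1  1.1  0.5] w 35.2
 turn 0.000 (1 rows) shift [38.3 -0.9 -0.3] rows 2 per row [19.2 -0.4 -0.1]
```

Call:
send_rows --pt "34 -1 0 0"

```text
t: 38.72
ee_pos: [570.6, 333.2, 96.2]
orientation: [0.02, 1.565, 0.021]
ft_force: [1.5, 1.3, 0.6]
width: 35.1
```

```bash
python3 s.py 565 330.4 84 0
```

```text
t 38.9 pos [565.6 330.3  89.8] jaw 0.0 down [-0.006  0.02  -1.   ] q6 0.48 F [0.1 0.3 0.7] w 34.9
 turn 0.000 (1 rows) shift [ 5.8 -0.1 -0.5] rows 1 per row [ 5.8 -0.1 -0.5]
```

Call:
send_rows --pt "0 0 0 0" --fingers 0.1

```text
t: 39.0
ee_pos: [566.3, 330.8, 91.7]
orientation: [0.016, 1.575, 0.016]
ft_force: [-0.2, 0.4, 0.5]
width: 31.6
```

```bash
python3 s.py 565 330.4 275 0
```

```text
t 39.2 pos [566.4 330.8  91.4] jaw 0.0 down [-0.004  0.021 -1.   ] q6 0.48 F [-0.3  0.8  6.4] w 17.3
 turn 0.000 (1 rows) shift [-183.6    3.4   -2.1] rows 5 per row [-36.7   0.7  -0.4]
```

Call:
send_rows --pt "-38 0 0 0" --pt "-38 0 0 0" --pt "-38 0 0 0" --pt "-38 0 0 0" --pt "-38 0 0 0" --pt "-20 0 0 0.11" --pt "0 0 0 0.11" --pt "0 0 0 0.11"

```text
t: 39.87
ee_pos: [567.2, 326.1, 315.7]
orientation: [0.283, 1.559, -0.25]
ft_force: [-0.5, 0.0, -0.6]
width: 17.4
```

```bash
python3 s.py 489.3 -60.6 290 -19
```

```text
t 40.1 pos [566.4 325.7 312.7] jaw -18.9 down [-0.005  0.02  -1.   ] q6 0.82 F [-0.4 -1.4 -1.3] w 17.3
 turn 0.001 (1 rows) shift [  15.5 -390.7   53.2] rows 11 per row [  1.4 -35.5   4.8]
```

Call:
send_rows --pt "0 -35 5 0" --pt "0 -35 5 0" --pt "0 -35 5 0" --pt "0 -35 5 0" --pt "0 -35 5 0" --pt "0 -35 5 0" --pt "0 -35 5 0" --pt "0 -35 5 0"

```text
t: 40.73
ee_pos: [511.4, 42.5, 299.6]
orientation: [0.242, 1.579, -0.217]
ft_force: [0.7, -0.0, -0.3]
width: 17.1
```

```bash
python3 s.py 489.3 -60.6 290 -19
```

```text
t 40.9 pos [512.2  43.3 299.9] jaw -16.9 down [-0.017  0.018 -1.   ] q6 0.34 F [0.4 0.8 0.8] w 16.9
 turn 0.036 (1 rows) shift [   8.4 -105.7   12.4] rows 3 per row [  2.8 -35.2   4.1]
```

Call:
send_rows --pt "0 -35 4 0.036" --pt "0 -35 4 0" --pt "0 -34 4 0"

```text
t: 41.18
ee_pos: [493.0, -54.0, 297.4]
orientation: [0.264, 1.577, -0.235]
ft_force: [-0.1, -0.5, -0.6]
width: 16.8
```

```bash
python3 s.py 489.3 -60.6 245 -19
```

```text
t 41.4 pos [493.1 -54.1 297.5] jaw -18.4 down [-0.017  0.021 -1.   ] q6 0.17 F [0.9 0.4 0.3] w 17.2
 turn 0.010 (1 rows) shift [52.4 -8.2 -0.3] rows 2 per row [26.2 -4.1 -0.1]
```

Call:
send_rows --pt "40 0 0 0" --pt "-40 0 0 0"

```text
t: 41.55
ee_pos: [487.2, -50.3, 281.0]
orientation: [0.265, 1.597, -0.235]
ft_force: [-3.1, 0.5, -5.1]
width: 17.0
```

```bash
python3 s.py 489.3 -60.6 245 -19
```

```text
t 41.8 pos [498.7 -52.  299.5] jaw -18.1 down [-0.002  0.02  -1.   ] q6 0.17 F [ 0.2 -0.5 -0. ] w 17.0
 turn 0.015 (1 rows) shift [ 54.3 -12.2  -5.6] rows 2 per row [27.2 -6.1 -2.8]
```

Call:
send_rows --pt "40 -13 -6 0.015"

```text
t: 41.83
ee_pos: [495.4, -60.6, 265.5]
orientation: [0.274, 1.545, -0.241]
ft_force: [1.3, -0.9, 0.0]
width: 17.5
```

```bash
python3 s.py 489.3 -61.6 215 -19
```

```text
t 42.0 pos [488.6 -61.  259.5] jaw -19.0 down [-0.003  0.021 -1.   ] q6 0.16 F [-0.1 -0.8 -0.3] w 17.6
 turn 0.001 (1 rows) shift [44.5 -1.2  1.3] rows 2 per row [22.3 -0.6  0.6]
```

Call:
send_rows --pt "38 0 -2 0"

```text
t: 42.12
ee_pos: [492.7, -60.0, 228.3]
orientation: [0.275, 1.548, -0.243]
ft_force: [1.8, -0.8, 0.9]
width: 17.2
```

```bash
python3 s.py 489.3 -61.6 205 -19
```

```text
t 42.3 pos [487.1 -59.2 222.7] jaw -18.9 down [-0.004  0.021 -1.   ] q6 0.16 F [0.3 0.  0.4] w 17.1
 turn 0.001 (1 rows) shift [17.6 -1.8  3.1] rows 1 per row [17.6 -1.8  3.1]
```

Call:
send_rows --pt "16 -2 2 0"

```text
t: 42.4
ee_pos: [491.1, -61.5, 210.6]
orientation: [0.275, 1.556, -0.243]
ft_force: [0.8, 0.4, -0.1]
width: 17.1
```

```bash
python3 s.py 489.3 -61.6 190 -19
```

```text
t 42.6 pos [489.  -61.5 208.1] jaw -18.9 down [-0.002  0.021 -1.   ] q6 0.15 F [-0.1 -0.2  0.2] w 17.2
 turn 0.001 (1 rows) shift [18.1 -0.4  0.5] rows 1 per row [18.1 -0.4  0.5]
```

Call:
send_rows --pt "15 -1 -1 0"

```text
t: 42.68
ee_pos: [490.3, -62.1, 196.5]
orientation: [0.275, 1.555, -0.243]
ft_force: [0.3, 0.0, -0.5]
width: 16.9
```

```bash
python3 s.py 489.3 -61.6 175 -19; python3 cp.py c11
```

```text
t 42.9 pos [488.  -61.8 194. ] jaw -18.9 down [-0.002  0.021 -1.   ] q6 0.15 F [ 0.3 -0.   0.6] w 16.8
 turn 0.001 (1 rows) shift [19.   0.3  1.4] rows 1 per row [19.   0.3  1.4]
```

View pics/c11.png

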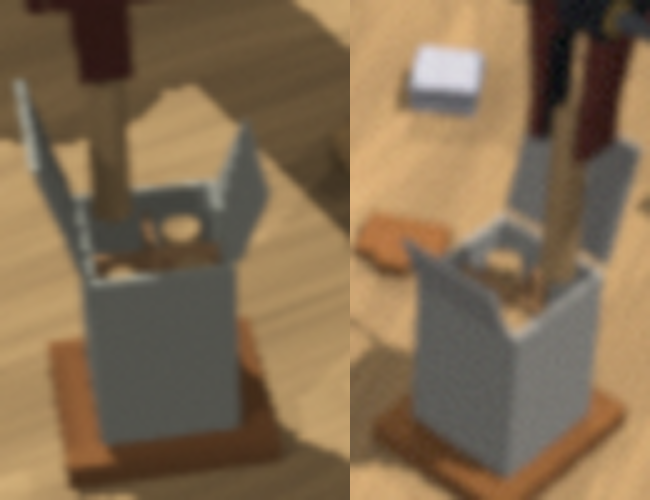

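Call:
send_rows --pt "16 0 0 0"

```text
t: 43.07
ee_pos: [490.5, -61.9, 180.8]
orientation: [0.275, 1.554, -0.244]
ft_force: [-0.1, -0.8, -0.0]
width: 17.6
```

```bash
python3 s.py 489.3 -61.6 160 -19
```

```text
t 43.3 pos [488.2 -61.5 178.4] jaw -18.9 down [-0.002  0.021 -1.   ] q6 0.15 F [ 0.3 -0.1 -0.2] w 17.1
 turn 0.001 (1 rows) shift [18.4 -0.1  1.3] rows 1 per row [18.4 -0.1  1.3]
```

Call:
send_rows --pt "18 0 0 0"

```text
t: 43.35
ee_pos: [490.6, -61.5, 163.3]
orientation: [0.275, 1.554, -0.243]
ft_force: [1.0, 0.2, 0.0]
width: 17.0
```

```bash
python3 s.py 489.3 -61.6 130 -19
```

```text
t 43.5 pos [488.1 -61.1 160.8] jaw -18.9 down [-0.002  0.021 -1.   ] q6 0.15 F [ 0.3 -0.4 -0.2] w 17.2
 turn 0.001 (1 rows) shift [30.8 -0.6  1.6] rows 1 per row [30.8 -0.6  1.6]
```

Call:
send_rows --pt "20 0 2 0"

```text
t: 43.63
ee_pos: [492.5, -61.8, 144.1]
orientation: [0.275, 1.554, -0.243]
ft_force: [0.6, -0.2, 0.7]
width: 17.0
```

```bash
python3 s.py 489.3 -61.6 130 -19
```

```text
t 43.8 pos [489.9 -61.4 141.4] jaw -18.9 down [-0.003  0.021 -1.   ] q6 0.15 F [ 0.3 -0.4  0.6] w 17.2
 turn 0.001 (1 rows) shift [11.4 -0.6 -0.4] rows 1 per row [11.4 -0.6 -0.4]
```

Call:
send_rows --pt "12 0 0 0"

```text
t: 43.92
ee_pos: [491.7, -61.4, 131.7]
orientation: [0.275, 1.557, -0.244]
ft_force: [-0.5, -0.4, -0.8]
width: 17.0
```

```bash
python3 s.py 489.3 -61.6 130 -19
```

```text
t 44.1 pos [490.  -61.1 130.1] jaw -18.9 down [-0.002  0.021 -1.   ] q6 0.15 F [-0.4  1.4 -0.4] w 16.9
 turn 0.001 (1 rows) shift [ 0.1 -0.7 -0.6] rows 1 per row [ 0.1 -0.7 -0.6]
```

Call:
send_rows --pt "0 0 0 0" --fingers 0.4

```text
t: 44.2
ee_pos: [490.3, -61.2, 130.8]
orientation: [0.275, 1.56, -0.244]
ft_force: [0.3, 0.0, -0.1]
width: 21.1
```

```bash
python3 s.py 489.3 -61.6 270 -19
```

```text
t 44.4 pos [490.3 -61.2 130.6] jaw -18.9 down [-0.002  0.021 -1.   ] q6 0.15 F [-0.1 -0.4  0.2] w 34.1
 turn 0.001 (1 rows) shift [-139.4    1.9   -2. ] rows 4 per row [-34.8   0.5  -0.5]
```

Call:
send_rows --pt "-36 0 0 0" --pt "-36 0 0 0" --pt "-36 0 0 0" --pt "-36 0 0 0" --fingers 0

```text
t: 44.73
ee_pos: [485.2, -63.3, 271.9]
orientation: [0.276, 1.579, -0.245]
ft_force: [1.4, -0.2, -0.2]
width: 12.1
```

```bash
python3 s.py 537.9 32.7 270 -19; python3 cp.py c12; python3 - <<'E'
from h import *
c=np.array([509,-51]);e=np.array([[.9455,-.3256],[.3256,.9455]])
for n in("scene","side"):
    D=grab(n);P=cloud(D);L=(P[...,:2]-c)@e.T;Z=P[...,2]
    for nm,s in(("dust",1),("long",-1)):
        m=(abs(L[...,0])<36)&(s*L[...,1]>30)&(s*L[...,1]<75)&(Z>122)&(Z<185)
        q=np.c_[s*L[...,1][m],Z[m]]
        if len(q)>10:
            k=np.polyfit(q[:,1],q[:,0],1);print(n,nm,len(q),"angle",np.pi/2+np.arctan(k[0]),"max",q.max(0).round(1),"y at 114",np.polyval(k,114))
E
```

```text
t 44.9 pos [486.3 -63.5 271.4] jaw -18.9 down [-0.017  0.023 -1.   ] q6 0.15 F [ 0.4 -0.9 -0.6] w 0.6
 turn 0.001 (1 rows) shift [  2.7 107.7  17.5] rows 3 per row [ 0.9 35.9  5.8]
scene dust 134 angle 1.9607018553486304 max [ 48.9 149.2] y at 114 32.79276398808578
scene long 159 angle 1.855277629795553 max [ 52.9 179.8] y at 114 31.88801942182026
side dust 109 angle 1.8952200518418465 max [ 49.1 149.2] y at 114 35.980738206527576
side long 528 angle 1.848774220738647 max [ 54.6 179.2] y at 114 33.1970101703992
```

View pics/c12.png

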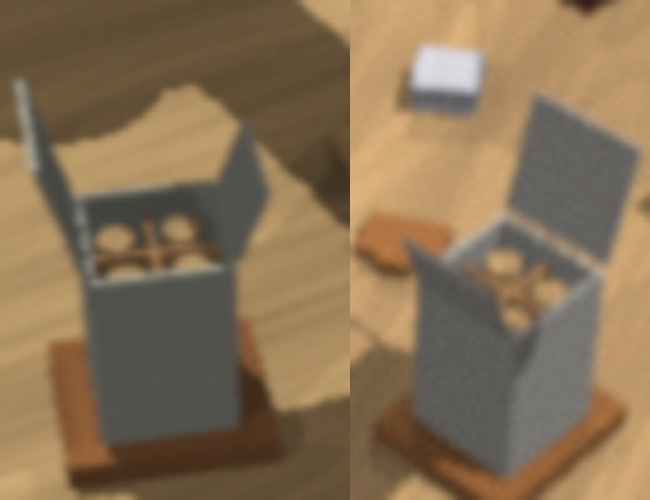

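Call:
send_rows --pt "0 35 6 0" --pt "0 35 6 0" --pt "0 35 6 0"

```text
t: 45.38
ee_pos: [533.2, 27.9, 265.7]
orientation: [0.281, 1.589, -0.254]
ft_force: [0.9, 0.0, 1.8]
width: 0.6
```

```bash
python3 s.py 535 24.6 135 -19
```

```text
t 45.6 pos [533.   27.9 265.6] jaw -19.2 down [-0.031  0.023 -0.999] q6 0.34 F [0.1 0.1 0.2] w 0.8
 turn -0.004 (1 rows) shift [130.3  -3.9   7.8] rows 4 per row [32.6 -1.   2. ]
```

Call:
send_rows --pt "40 0 2 0" --pt "0 0 0 0"

```text
t: 45.75
ee_pos: [532.9, 27.0, 224.2]
orientation: [0.278, 1.59, -0.252]
ft_force: [-1.6, -0.1, -1.3]
width: 0.5
```

```bash
python3 s.py 535 24.6 135 -19
```

```text
t 46.0 pos [538.2  27.1 231.9] jaw -19.2 down [-0.019  0.022 -1.   ] q6 0.34 F [-0.3 -0.1 -0. ] w 0.6
 turn -0.004 (1 rows) shift [96.9 -4.9  0.2] rows 3 per row [32.3 -1.6  0.1]
```

Call:
send_rows --pt "40 0 0 0" --pt "0 0 0 0"

```text
t: 46.12
ee_pos: [539.9, 27.1, 195.6]
orientation: [0.281, 1.569, -0.249]
ft_force: [-1.2, 0.7, -1.4]
width: 0.5
```

```bash
python3 s.py 535 24.6 135 -19
```

```text
t 46.3 pos [544.7  27.4 201.8] jaw -19.3 down [-0.     0.023 -1.   ] q6 0.34 F [ 0.5  0.  -0. ] w 0.6
 turn -0.005 (1 rows) shift [66.7 -7.3 -7.7] rows 2 per row [33.3 -3.6 -3.8]
```

Call:
send_rows --pt "38 -4 -8 0"

```text
t: 46.4
ee_pos: [542.9, 27.2, 171.1]
orientation: [0.284, 1.543, -0.244]
ft_force: [2.0, -0.0, 0.6]
width: 0.1
```

```bash
python3 s.py 535 24.6 135 -19
```

```text
t 46.6 pos [535.8  27.2 164.8] jaw -19.3 down [-0.001  0.023 -1.   ] q6 0.33 F [ 0.9 -1.   0.3] w 0.8
 turn -0.005 (1 rows) shift [29.7 -3.3  0.3] rows 1 per row [29.7 -3.3  0.3]
```

Call:
send_rows --pt "30 0 0 0"

```text
t: 46.68
ee_pos: [540.8, 27.9, 140.6]
orientation: [0.284, 1.548, -0.245]
ft_force: [1.2, 0.6, -1.0]
width: 0.6
```

```bash
python3 s.py 518.8 -22.6 135 -19; python3 cp.py c13
```

```text
t 46.9 pos [536.2  27.9 135.9] jaw -19.3 down [-0.001  0.023 -1.   ] q6 0.33 F [1.  0.5 0.6] w 0.2
 turn -0.005 (1 rows) shift [ -0.2 -53.4  -0. ] rows 2 per row [ -0.1 -26.7  -0. ]
```

View pics/c13.png

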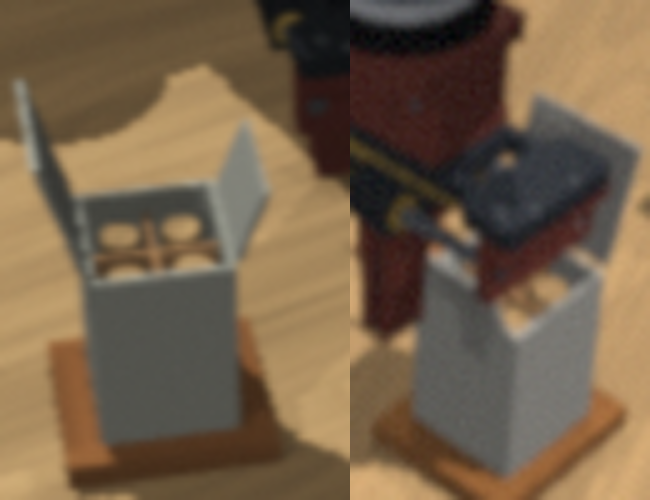

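Call:
send_rows --pt "0 -25 0 0"

```text
t: 47.07
ee_pos: [530.7, 6.2, 137.5]
orientation: [0.281, 1.554, -0.244]
ft_force: [0.6, -0.7, 0.3]
width: 0.2
```

```bash
python3 s.py 518.8 -22.6 135 -19
```

```text
t 47.3 pos [529.2   4.2 137. ] jaw -19.4 down [ 0.003  0.023 -1.   ] q6 0.29 F [-0.2 -0.2 -0.1] w 0.3
 turn -0.007 (1 rows) shift [  1.3 -28.7  -1.1] rows 1 per row [  1.3 -28.7  -1.1]
```

Call:
send_rows --pt "0 -25 0 0"

```text
t: 47.35
ee_pos: [522.9, -17.1, 137.4]
orientation: [0.284, 1.553, -0.245]
ft_force: [1.7, 3.4, -0.7]
width: 0.7
```

```bash
python3 s.py 515.5 -32 135 -19;python3 cp.py c14
```

```text
t 47.5 pos [521.3 -19.1 136.8] jaw -19.4 down [ 0.003  0.023 -1.   ] q6 0.24 F [-0.5  0.9  0.2] w 0.7
 turn -0.008 (1 rows) shift [  1.4 -14.1  -1.3] rows 1 per row [  1.4 -14.1  -1.3]
```

View pics/c14.png

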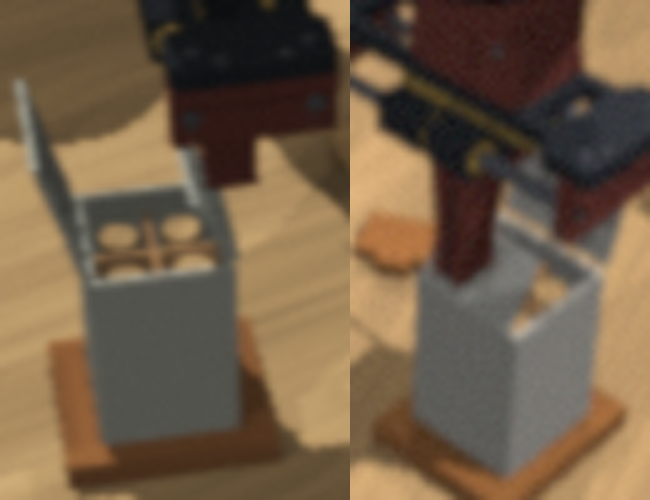

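Call:
send_rows --pt "4 -22 0 0"

```text
t: 47.73
ee_pos: [516.1, -37.0, 132.9]
orientation: [0.283, 1.553, -0.244]
ft_force: [0.6, 0.9, 0.6]
width: 0.5
```

```bash
python3 s.py 511.6 -43.4 118 -19;python3 cp.py c15
```

```text
t 47.9 pos [514.2 -39.  132. ] jaw -19.4 down [ 0.003  0.023 -1.   ] q6 0.20 F [0.3 0.1 0.6] w 0.8
 turn -0.007 (1 rows) shift [13.9 -5.3 -0.9] rows 1 per row [13.9 -5.3 -0.9]
```

View pics/c15.png

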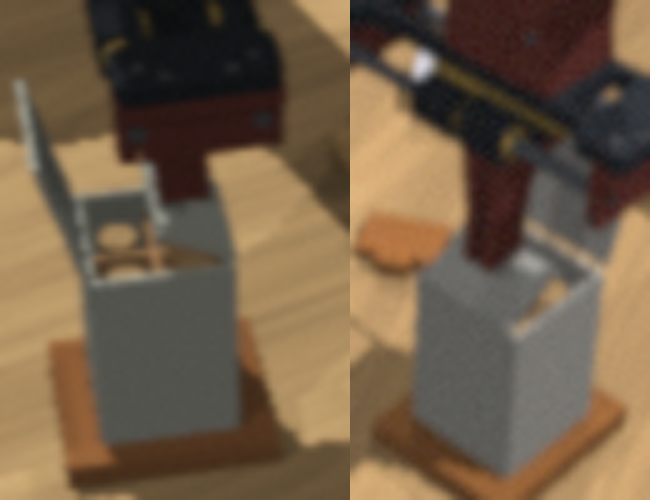

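Call:
send_rows --pt "6 -8 0 0"

```text
t: 48.12
ee_pos: [513.2, -45.2, 126.8]
orientation: [0.283, 1.553, -0.245]
ft_force: [1.3, 0.5, 1.0]
width: 0.2
```

```bash
python3 s.py 511.6 -43.4 118 -19
```

```text
t 48.3 pos [511.5 -46.2 125.7] jaw -19.4 down [ 0.002  0.023 -1.   ] q6 0.19 F [-0.7 -0.2  0.6] w 0.4
 turn -0.007 (1 rows) shift [ 7.7  2.5 -0.8] rows 1 per row [ 7.7  2.5 -0.8]
```

Call:
send_rows --pt "7 0 0 0"

```text
t: 48.4
ee_pos: [512.4, -46.2, 119.4]
orientation: [0.284, 1.554, -0.247]
ft_force: [0.0, -0.3, 1.7]
width: 0.4
```

```bash
python3 s.py 511.6 -43.4 116 -19; python3 cp.py c16
```

```text
t 48.6 pos [511.2 -46.  118.3] jaw -19.4 down [ 0.002  0.023 -1.   ] q6 0.19 F [ 0.5  0.4 -0.3] w 0.3
 turn -0.007 (1 rows) shift [ 2.3  2.5 -0.4] rows 1 per row [ 2.3  2.5 -0.4]
```

View pics/c16.png

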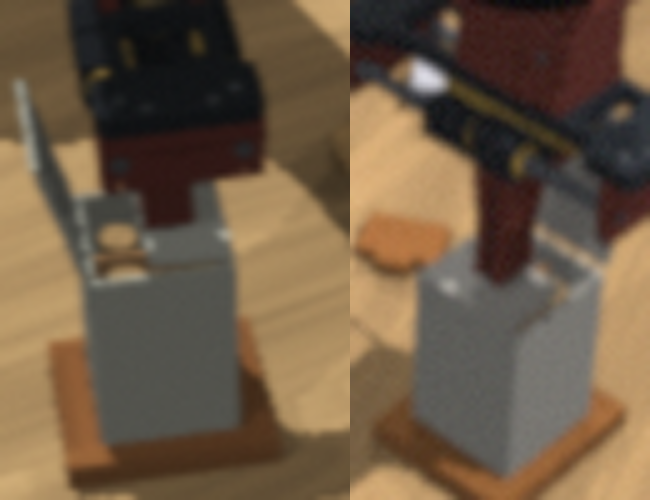

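Call:
send_rows --pt "3 0 0 0"

```text
t: 48.78
ee_pos: [511.9, -46.0, 116.0]
orientation: [0.284, 1.555, -0.247]
ft_force: [0.2, -0.7, 0.8]
width: 0.3
```

```bash
python3 s.py 511.6 -43.4 115 -19
```

```text
t 49.0 pos [511.5 -45.9 115.6] jaw -19.4 down [ 0.002  0.023 -1.   ] q6 0.19 F [-0.1 -1.   1.5] w 0.5
 turn -0.007 (1 rows) shift [ 0.7  2.4 -0.7] rows 1 per row [ 0.7  2.4 -0.7]
```

Call:
send_rows --pt "2 0 0 0"

```text
t: 49.07
ee_pos: [511.7, -46.0, 114.5]
orientation: [0.284, 1.556, -0.247]
ft_force: [-9.2, -0.4, 35.3]
width: 0.4
```

```bash
python3 s.py 511.6 -43.4 115 -19
```

```text
t 49.3 pos [511.7 -45.9 114.9] jaw -19.4 down [ 0.003  0.023 -1.   ] q6 0.19 F [-5.  -0.6 16.1] w 0.8
 turn -0.007 (1 rows) shift [-0.   2.4 -0.9] rows 1 per row [-0.   2.4 -0.9]
```

Call:
send_rows --pt "-20 0 0 0" --pt "-36 0 0 0" --pt "-36 0 0 0" --pt "-36 0 0 0" --pt "-36 0 0 0"

```text
t: 49.68
ee_pos: [505.3, -49.0, 277.3]
orientation: [0.284, 1.575, -0.248]
ft_force: [0.7, -0.3, -0.6]
width: 0.4
```

```bash
python3 s.py 479.7 -136.1 260 -19; python3 cp.py c17
```

```text
t 49.9 pos [506.3 -49.2 276.7] jaw -19.4 down [-0.013  0.025 -1.   ] q6 0.19 F [-0.1  0.2 -0.8] w 0.5
 turn -0.007 (1 rows) shift [ 14.8 -91.2   3.5] rows 3 per row [  4.9 -30.4   1.2]
```

View pics/c17.png

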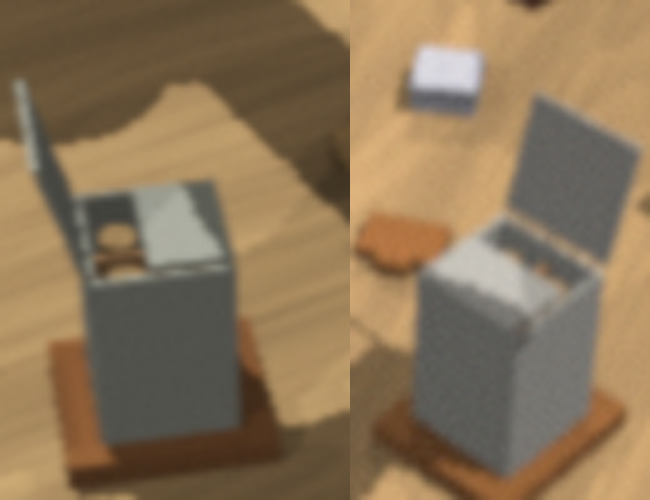

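The dust flap is flat. Next the long flap: I move outside it at carton y ≈ -95.

Call:
send_rows --pt "0 -32 1 -0.007" --pt "0 -32 1 0" --pt "0 -32 1 0"

```text
t: 50.23
ee_pos: [474.6, -137.7, 267.2]
orientation: [0.274, 1.586, -0.234]
ft_force: [0.4, -0.0, -0.4]
width: 0.4
```

```bash
python3 s.py 479.7 -136.1 150 -19
```

```text
t 50.4 pos [ 475.  -137.7  267.7] jaw -18.7 down [-0.025  0.03  -0.999] q6 -0.00 F [-0.9  1.7  0.3] w 0.3
 turn 0.005 (1 rows) shift [117.5   0.7   7.9] rows 4 per row [29.4  0.2  2. ]
```

Call:
send_rows --pt "40 0 0 0" --pt "0 0 0 0"

```text
t: 50.6
ee_pos: [474.7, -135.2, 226.4]
orientation: [0.278, 1.585, -0.237]
ft_force: [-2.2, 0.2, -1.5]
width: 0.4
```

```bash
python3 s.py 479.7 -136.1 150 -19
```

```text
t 50.8 pos [ 479.7 -137.   233.6] jaw -18.7 down [-0.013  0.026 -1.   ] q6 -0.00 F [ 0.4 -0.   0.1] w 0.0
 turn 0.006 (1 rows) shift [83.6 -1.   1.4] rows 3 per row [27.9 -0.3  0.5]
```

Call:
send_rows --pt "40 0 0 0.006"

```text
t: 50.88
ee_pos: [485.2, -137.3, 200.4]
orientation: [0.277, 1.557, -0.243]
ft_force: [0.9, -0.5, -0.4]
width: 0.5
```

```bash
python3 s.py 479.7 -136.1 150 -19
```

```text
t 51.1 pos [ 479.2 -135.6  194.5] jaw -19.0 down [-0.014  0.027 -1.   ] q6 0.00 F [-0.   0.1  0.7] w 0.5
 turn 0.001 (1 rows) shift [44.4 -1.3  1.6] rows 2 per row [22.2 -0.6  0.8]
```

Call:
send_rows --pt "40 0 0 0"

```text
t: 51.17
ee_pos: [484.7, -136.4, 161.4]
orientation: [0.277, 1.559, -0.242]
ft_force: [2.6, 0.2, -0.2]
width: 0.8
```

```bash
python3 s.py 506 -60 150 -19
```

```text
t 51.4 pos [ 478.8 -134.5  155.7] jaw -19.0 down [-0.014  0.027 -1.   ] q6 0.00 F [0.3 0.4 0.4] w 0.1
 turn 0.001 (1 rows) shift [ 7.3 79.2  1.5] rows 3 per row [ 2.4 26.4  0.5]
```

Call:
send_rows --pt "0 28 1 0"

```text
t: 51.45
ee_pos: [489.0, -110.8, 158.2]
orientation: [0.281, 1.572, -0.244]
ft_force: [0.2, -1.4, 0.3]
width: 0.1
```

```bash
python3 s.py 506 -60 150 -19
```

```text
t 51.6 pos [ 490.  -108.5  158.2] jaw -18.9 down [-0.011  0.026 -1.   ] q6 0.06 F [-0.5  0.1  0.5] w 0.3
 turn 0.002 (1 rows) shift [ 9.3 50.9 -0.5] rows 2 per row [ 4.6 25.4 -0.2]
```

Call:
send_rows --pt "0 26 0 0"

```text
t: 51.73
ee_pos: [497.9, -86.3, 159.9]
orientation: [0.279, 1.57, -0.243]
ft_force: [-0.6, -1.2, -1.1]
width: 0.1
```

```bash
python3 s.py 506 -60 150 -19
```

```text
t 51.9 pos [498.6 -84.3 159.6] jaw -18.8 down [-0.01   0.026 -1.   ] q6 0.10 F [-0.7  0.3  0.1] w 0.4
 turn 0.003 (1 rows) shift [10.1 25.2 -0.7] rows 1 per row [10.1 25.2 -0.7]
```

Call:
send_rows --pt "6 26 0 0"

```text
t: 52.02
ee_pos: [506.5, -62.5, 155.0]
orientation: [0.278, 1.569, -0.243]
ft_force: [-0.7, -0.1, -0.2]
width: 0.8
```

```bash
python3 s.py 510.6 -46.3 140 -19; python3 cp.py c18
```

```text
t 52.2 pos [506.6 -60.2 154.2] jaw -18.8 down [-0.011  0.025 -1.   ] q6 0.15 F [-0.5 -0.   0.7] w 0.1
 turn 0.004 (1 rows) shift [14.5 14.1 -0.5] rows 1 per row [14.5 14.1 -0.5]
```

View pics/c18.png

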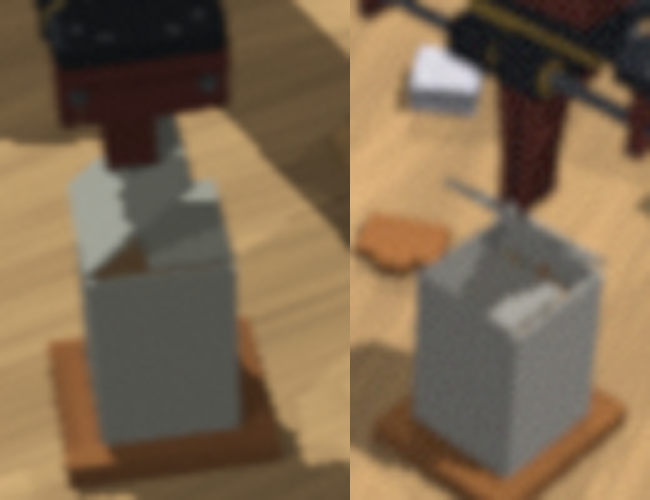

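Call:
send_rows --pt "12 18 0 0.003"

```text
t: 52.4
ee_pos: [512.9, -45.5, 144.1]
orientation: [0.28, 1.567, -0.245]
ft_force: [0.0, -0.6, -0.4]
width: 0.9
```

```bash
python3 s.py 513 -39.6 130 -19
```

```text
t 52.6 pos [511.9 -43.6 142.6] jaw -19.0 down [-0.012  0.025 -1.   ] q6 0.19 F [0.2 0.3 0.8] w 0.3
 turn 0.000 (1 rows) shift [12.6  3.9 -0. ] rows 1 per row [12.6  3.9 -0. ]
```

Call:
send_rows --pt "12 5 0 0"

```text
t: 52.68
ee_pos: [514.6, -39.7, 132.2]
orientation: [0.279, 1.567, -0.243]
ft_force: [0.1, -0.9, 0.7]
width: 0.6
```

```bash
python3 s.py 511 -45 119 -19; python3 cp.py c19
```

```text
t 52.9 pos [513.  -38.7 130.2] jaw -19.0 down [-0.013  0.025 -1.   ] q6 0.20 F [ 0.   0.6 -0.3] w 0.5
 turn 0.000 (1 rows) shift [11.1 -6.8  0.4] rows 1 per row [11.1 -6.8  0.4]
```

View pics/c19.png

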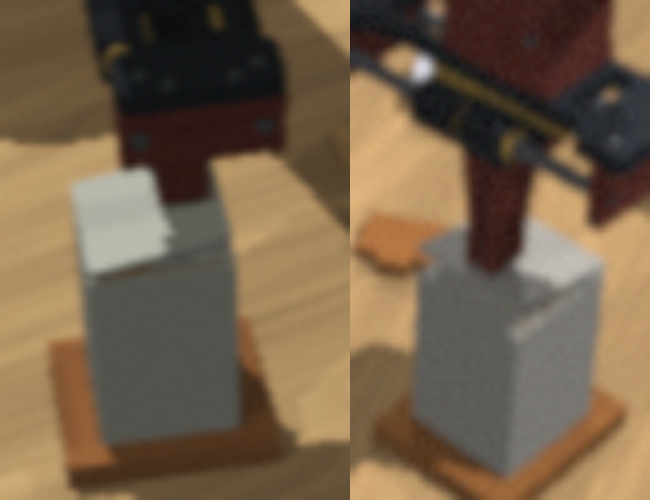

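Call:
send_rows --pt "8 0 0 0"

```text
t: 53.07
ee_pos: [514.4, -38.8, 123.7]
orientation: [0.279, 1.568, -0.242]
ft_force: [0.7, 0.0, 1.0]
width: 0.7
```

```bash
python3 s.py 511 -45 119 -19
```

```text
t 53.3 pos [513.  -38.5 122.3] jaw -19.0 down [-0.013  0.025 -1.   ] q6 0.20 F [-0.4 -0.8  0.7] w 0.5
 turn 0.000 (1 rows) shift [ 3.2 -6.8  0.3] rows 1 per row [ 3.2 -6.8  0.3]
```

Call:
send_rows --pt "3 0 0 0"

```text
t: 53.35
ee_pos: [513.3, -38.5, 119.6]
orientation: [0.279, 1.571, -0.243]
ft_force: [-0.2, -0.1, 0.3]
width: 0.7
```

```bash
python3 s.py 511 -45 118 -19
```

```text
t 53.5 pos [512.9 -38.5 119.3] jaw -19.0 down [-0.013  0.025 -1.   ] q6 0.20 F [0.4 0.2 0.1] w 0.5
 turn 0.000 (1 rows) shift [ 1.1 -6.8  0.4] rows 1 per row [ 1.1 -6.8  0.4]
```

Call:
send_rows --pt "1.5 0 0 0"

```text
t: 53.63
ee_pos: [513.1, -38.4, 118.3]
orientation: [0.279, 1.571, -0.243]
ft_force: [-3.5, 0.6, 16.6]
width: 0.5
```

```bash
python3 s.py 511 -45 118 -19
```

```text
t 53.8 pos [513.1 -38.4 118.6] jaw -19.0 down [-0.012  0.025 -1.   ] q6 0.20 F [-1.9  0.6  8.2] w 0.6
 turn 0.000 (1 rows) shift [ 0.4 -6.9  0.2] rows 1 per row [ 0.4 -6.9  0.2]
```

Call:
send_rows --pt "-25 0 0 0" --pt "-36 0 0 0" --pt "-36 0 0 0" --pt "-36 0 0 0" --pt "-36 0 0 0" --fingers 0.85

```text
t: 54.25
ee_pos: [509.4, -42.1, 285.8]
orientation: [0.278, 1.59, -0.244]
ft_force: [1.1, -0.5, -0.4]
width: 30.3
```

```bash
cat > tm.py <<'E'
from h import *
import sys
def rect(q):
    c,s,a=cv2.minAreaRect(q[:,:2].astype(np.float32)); return np.round(c,1),np.round(s,1),round((a+45)%90-45,1)
def meas(names=("scene","side","wrist")):
    for n in names:
        D=grab(n);P=wcloud(D) if n=="wrist" else cloud(D);Z=P[...,2]
        m=((P[...,0]>380)&(P[...,0]<720)&(P[...,1]<0)&(P[...,1]>-420)&(Z>17)&(Z<190)).astype(np.uint8)
        k,l,s,c=cv2.connectedComponentsWithStats(m)
        for i in range(1,k):
            q=P[l==i]
            if len(q)<60: continue
            zt=np.percentile(q[:,2],90);t=q[abs(q[:,2]-zt)<4]
            print(n,"n",len(q),"top z %.1f"%zt,*rect(t),"mean",t.mean(0).round(1))
if __name__=="__main__": meas()
E
python3 s.py 457 -272 270 -19; python3 tm.py; python3 cp.py c20; python3 wp.py w20
```

```text
t 54.5 pos [510.4 -42.2 285.1] jaw -19.0 down [-0.028  0.027 -0.999] q6 0.20 F [-0.3  1.7 -1.1] w 46.3
 turn 0.001 (1 rows) shift [  10.4 -234.9   24.9] rows 7 per row [  1.5 -33.6   3.6]
scene n 1551 top z 119.6 [509.4 -51.1] [65.  69.9] -19.3 mean [511.9 -52.3 119. ]
scene n 284 top z 50.1 [ 400.5 -194.4] [66.5 39.8] -0.4 mean [ 406.4 -195.9   49.5]
scene n 527 top z 28.1 [ 458.7 -272. ] [55. 59.] -17.1 mean [ 460.5 -272.8   26.8]
scene n 177 top z 61.6 [ 708.3 -102. ] [38.9 23.3] -0.1 mean [ 710.5 -102.1   60.3]
scene n 438 top z 24.0 [ 651.1 -310.7] [43.6 41.6] 15.5 mean [ 652.  -310.6   22.6]
side n 117 top z 23.5 [ 646.8 -309.9] [40.6 42.9] 15.4 mean [ 646.6 -307.5   21.9]
side n 281 top z 27.1 [ 454.8 -271.2] [58.3 57. ] -18.6 mean [ 454.2 -270.    25.6]
side n 218 top z 60.3 [ 706.8 -100.4] [25.8 40.2] 4.1 mean [708.3 -99.4  59.3]
side n 1525 top z 118.8 [506.6 -51.6] [67.6 67.6] -16.9 mean [506.4 -49.3 118.2]
side n 243 top z 49.5 [ 397.5 -194.7] [34.8 70.5] 0.1 mean [ 399.8 -195.9   48.6]
wrist n 679 top z 60.9 [ 707.7 -102.2] [24.2 39.5] 0.8 mean [ 709.  -101.5   60.1]
wrist n 3698 top z 119.7 [508.  -52.4] [65.7 65.4] -19.4 mean [508.3 -51.4 118.9]
wrist n 139 top z 43.4 [ 393.2 -165.7] [ 2.9 25.3] -19.4 mean [ 395.3 -166.2   43.1]
wrist n 660 top z 27.4 [ 454.5 -278. ] [43.7 55.2] -16.9 mean [ 454.9 -277.6   26.3]
```

View pics/c20.png

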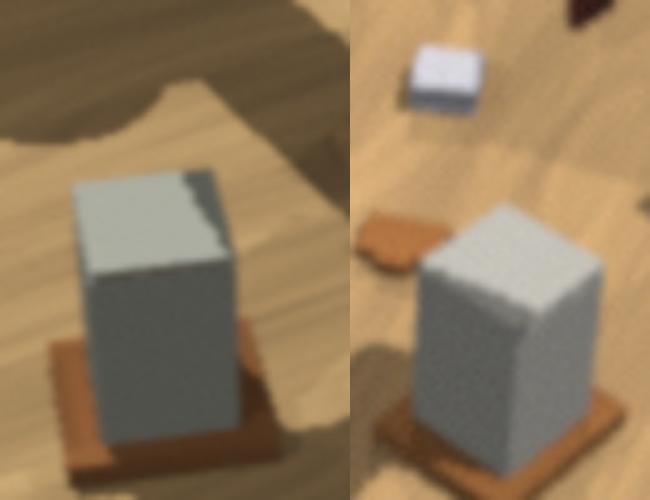

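View pics/w20.png

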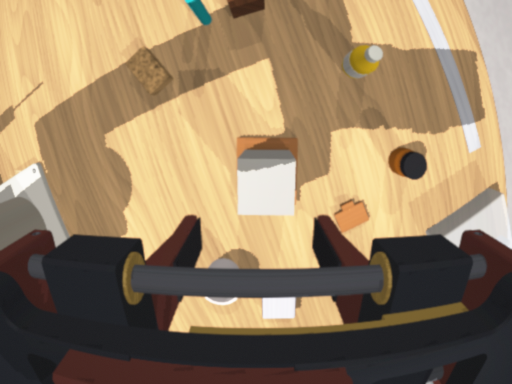

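Call:
send_rows --pt "0 -33.5 3.5 0" --pt "0 -33.5 3.5 0" --pt "0 -33.5 3.5 0" --pt "0 -33.5 3.5 0" --pt "0 -33.5 3.5 0" --pt "0 -33.5 3.5 0" --fingers 0.95

```text
t: 55.25
ee_pos: [462.7, -239.7, 273.6]
orientation: [0.272, 1.601, -0.233]
ft_force: [-0.0, -0.7, 0.2]
width: 83.4
```

```bash
python3 s.py 456.8 -271.6 200 -18
```

```text
t 55.5 pos [ 463.  -238.8  273.6] jaw -18.5 down [-0.04   0.032 -0.999] q6 -0.19 F [ 0.7  0.3 -0.5] w 83.4
 turn -0.008 (1 rows) shift [ 72.7 -34.4   7.8] rows 3 per row [ 24.2 -11.5   2.6]
```

Call:
send_rows --pt "40 -20 0 0" --pt "-40 0 0 0"

```text
t: 55.62
ee_pos: [453.4, -251.9, 261.3]
orientation: [0.28, 1.619, -0.227]
ft_force: [-0.9, 1.6, -3.7]
width: 83.4
```

```bash
python3 s.py 456.8 -271.6 200 -18
```

```text
t 55.8 pos [ 462.2 -255.3  278.9] jaw -18.3 down [-0.029  0.027 -0.999] q6 -0.22 F [-0.2 -0.5 -0.5] w 83.2
 turn -0.005 (1 rows) shift [ 78.6 -18.5   2.7] rows 3 per row [26.2 -6.2  0.9]
```

Call:
send_rows --pt "40 -20 0 0" --pt "-30 0 0 0"

```text
t: 55.98
ee_pos: [454.6, -269.7, 262.5]
orientation: [0.27, 1.599, -0.228]
ft_force: [-1.4, 0.8, -2.2]
width: 83.4
```

```bash
python3 s.py 456.8 -271.6 200 -18
```

```text
t 56.2 pos [ 461.5 -272.6  277.8] jaw -18.0 down [-0.014  0.019 -1.   ] q6 -0.25 F [ 0.2 -0.1  1.2] w 83.4
 turn -0.001 (1 rows) shift [77.9 -1.6 -3.3] rows 3 per row [26.  -0.5 -1.1]
```

Call:
send_rows --pt "40 0 0 0" --pt "-5 0 0 0"

```text
t: 56.35
ee_pos: [461.9, -270.8, 244.3]
orientation: [0.258, 1.568, -0.235]
ft_force: [-1.8, 1.0, -0.7]
width: 83.5
```

```bash
python3 s.py 456.8 -271.6 150 -18
```

```text
t 56.5 pos [ 466.4 -274.1  252. ] jaw -18.0 down [ 0.002  0.009 -1.   ] q6 -0.25 F [-0.3  0.4  0.7] w 83.5
 turn 0.000 (1 rows) shift [102.   -1.5  -9.8] rows 3 per row [34.  -0.5 -3.3]
```

Tilt ≈ 0.01. I descend in settled rows, checking the tin on the wrist camera.

Call:
send_rows --pt "40 -1 -10 0"

```text
t: 56.63
ee_pos: [462.8, -275.0, 219.8]
orientation: [0.248, 1.541, -0.243]
ft_force: [2.4, -0.7, 0.2]
width: 83.6
```

```bash
python3 s.py 456.8 -271.6 150 -18; python3 wp.py w21
```

```text
t 56.8 pos [ 456.7 -271.6  213. ] jaw -18.0 down [ 0.002  0.01  -1.   ] q6 -0.26 F [ 0.  -0.2  0.7] w 83.5
 turn 0.000 (1 rows) shift [63.  -0.6  0.2] rows 2 per row [31.5 -0.3  0.1]
```

View pics/w21.png

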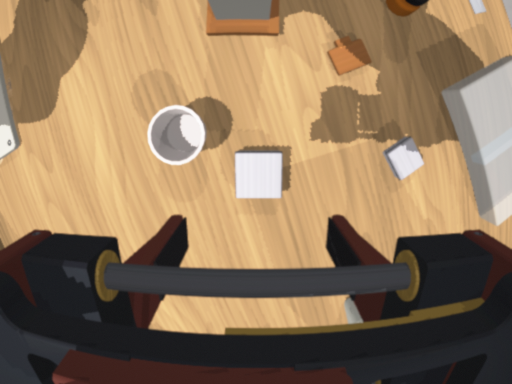

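```bash
python3 - <<'E'
from h import *
from tm import rect
D=dict(np.load("w21.npz"));P=wcloud(D);X,Y,Z=P[...,0],P[...,1],P[...,2]
print("bench",np.median(Z[(abs(Z)<8)&(X>300)&(X<700)]))
for x,y,h in((457,-272,26),(649,-310,22)):
    q=P[(abs(X-x)<45)&(abs(Y-y)<45)&(abs(Z-h)<5)];print(len(q),rect(q),q.mean(0).round(1))
    u=(D["img"].min(2)>150)
E
```

```text
bench 0.3748123324991752
2140 (array([ 456.2, -273. ]), array([55.4, 56. ]), -17.9) [ 456.4 -272.3   26.3]
897 (array([ 648.2, -310.6]), array([43.3, 43.1]), 16.6) [ 646.7 -310.    22. ]
```

Call:
send_rows --pt "40 0 0 0"

```text
t: 56.97
ee_pos: [463.2, -275.2, 181.1]
orientation: [0.248, 1.541, -0.244]
ft_force: [0.9, -0.9, 0.5]
width: 83.5
```

```bash
python3 s.py 456.4 -272.3 100 -18
```

```text
t 57.2 pos [ 457.8 -271.8  174.6] jaw -18.0 down [ 0.003  0.009 -1.   ] q6 -0.26 F [-0.2  0.5  0.8] w 83.5
 turn 0.000 (1 rows) shift [74.6 -1.6 -1.2] rows 2 per row [37.3 -0.8 -0.6]
```

Call:
send_rows --pt "40 0 0 0"

```text
t: 57.25
ee_pos: [463.4, -274.9, 141.8]
orientation: [0.249, 1.542, -0.243]
ft_force: [1.7, -0.9, 0.3]
width: 83.6
```

```bash
python3 s.py 456.4 -272.3 60 -18
```

```text
t 57.5 pos [ 458.1 -271.5  135.8] jaw -18.0 down [ 0.002  0.009 -1.   ] q6 -0.26 F [ 0.2 -0.1 -0.2] w 83.9
 turn 0.000 (1 rows) shift [75.8 -2.  -1.3] rows 2 per row [37.9 -1.  -0.7]
```

Call:
send_rows --pt "40 0 0 0"

```text
t: 57.53
ee_pos: [463.7, -274.6, 103.0]
orientation: [0.249, 1.543, -0.243]
ft_force: [1.6, -1.1, 0.5]
width: 83.6
```

```bash
python3 s.py 456.4 -272.3 40 -18
```

```text
t 57.7 pos [ 458.4 -271.2   97.2] jaw -18.0 down [ 0.002  0.009 -1.   ] q6 -0.26 F [-0.2  0.8  0.2] w 83.4
 turn 0.000 (1 rows) shift [57.2 -2.2 -1.5] rows 2 per row [28.6 -1.1 -0.7]
```

Call:
send_rows --pt "40 0 0 0"

```text
t: 57.82
ee_pos: [463.9, -274.3, 64.4]
orientation: [0.249, 1.543, -0.243]
ft_force: [1.6, -0.6, 0.4]
width: 83.8
```

```bash
python3 s.py 456.4 -272.3 6 -18
```

```text
t 58.0 pos [ 458.5 -271.    58.6] jaw -18.0 down [ 0.002  0.01  -1.   ] q6 -0.26 F [ 0.6 -0.1  1. ] w 83.6
 turn 0.000 (1 rows) shift [52.6 -2.4 -1.6] rows 2 per row [26.3 -1.2 -0.8]
```

Call:
send_rows --pt "20 -2 -1.5 0"

```text
t: 58.1
ee_pos: [459.8, -274.1, 43.3]
orientation: [0.251, 1.549, -0.241]
ft_force: [0.9, -0.8, 0.1]
width: 83.0
```

```bash
python3 s.py 456.4 -272.3 6 -18
```

```text
t 58.3 pos [ 457.2 -272.6   40.5] jaw -18.0 down [ 0.003  0.009 -1.   ] q6 -0.26 F [-0.1  0.5  0.6] w 83.6
 turn 0.000 (1 rows) shift [34.5 -0.3 -0.9] rows 1 per row [34.5 -0.3 -0.9]
```

Call:
send_rows --pt "18 0 0 0"

```text
t: 58.38
ee_pos: [459.7, -274.0, 26.3]
orientation: [0.252, 1.549, -0.241]
ft_force: [2.1, -0.6, -0.4]
width: 83.4
```

```bash
python3 s.py 456.4 -272.3 6 -18
```

```text
t 58.6 pos [ 457.5 -272.6   23.6] jaw -18.0 down [ 0.003  0.009 -1.   ] q6 -0.26 F [-0.6  0.2 -0.8] w 83.1
 turn 0.000 (1 rows) shift [17.6 -0.3 -1.2] rows 1 per row [17.6 -0.3 -1.2]
```

Call:
send_rows --pt "14 0 0 0"

```text
t: 58.67
ee_pos: [459.4, -273.6, 12.0]
orientation: [0.252, 1.55, -0.241]
ft_force: [0.8, -0.6, 0.7]
width: 83.7
```

```bash
python3 s.py 456.4 -272.3 6 -18
```

```text
t 58.9 pos [ 457.3 -272.3    9.3] jaw -18.0 down [ 0.003  0.009 -1.   ] q6 -0.26 F [ 0.5 -0.5  0.8] w 83.1
 turn 0.000 (1 rows) shift [ 3.3 -0.3 -0.8] rows 1 per row [ 3.3 -0.3 -0.8]
```

Call:
send_rows --pt "4 0 -1 0"

```text
t: 58.95
ee_pos: [456.9, -272.3, 5.8]
orientation: [0.253, 1.554, -0.239]
ft_force: [0.4, -0.7, -0.8]
width: 83.5
```

```bash
python3 s.py 456.4 -272.3 6 -18
```

```text
t 59.1 pos [ 456.2 -271.9    5.2] jaw -18.0 down [ 0.002  0.009 -1.   ] q6 -0.27 F [ 1.2 -0.9  0.7] w 83.4
 turn 0.000 (1 rows) shift [-0.8 -0.4  0.3] rows 1 per row [-0.8 -0.4  0.3]
```

Call:
send_rows --pt "0 0 0 0" --fingers 0.5

```text
t: 59.23
ee_pos: [456.3, -271.9, 5.3]
orientation: [0.254, 1.556, -0.239]
ft_force: [0.5, -0.1, 0.0]
width: 79.3
```

```bash
python3 s.py 456.4 -272.3 6 -18;python3 s.py 456.4 -272.3 60 -18
```

```text
t 59.4 pos [ 456.3 -271.9    5.3] jaw -18.0 down [ 0.002  0.009 -1.   ] q6 -0.27 F [-0.9  1.2  0.4] w 64.1
 turn 0.000 (1 rows) shift [-0.7 -0.4  0.2] rows 1 per row [-0.7 -0.4  0.2]
t 59.6 pos [ 456.4 -271.9    5.3] jaw -18.0 down [ 0.003  0.009 -1.   ] q6 -0.27 F [ 0.3 -1.2  0.2] w 55.7
 turn 0.000 (1 rows) shift [-54.7   0.2   0.1] rows 2 per row [-27.3   0.1   0.1]
```

Call:
send_rows --pt "-20 0 0 0" --pt "-36 0 0 0" --pt "-36 0 0 0" --pt "-36 0 0 0" --pt "-36 0 0 0" --pt "-36 0 0 0"

```text
t: 60.13
ee_pos: [450.1, -270.2, 203.9]
orientation: [0.261, 1.575, -0.233]
ft_force: [0.6, -0.7, -0.6]
width: 56.1
```

```bash
python3 s.py 508.3 -51.6 220 -19.2
```

```text
t 60.3 pos [ 451.1 -270.8  203.2] jaw -18.0 down [-0.013  0.019 -1.   ] q6 -0.26 F [-1.1  0.5 -1.1] w 55.4
 turn 0.021 (1 rows) shift [-13.4 226.  -18.4] rows 6 per row [-2.2 37.7 -3.1]
```

Call:
send_rows --pt "-10 35 -3 0.02" --pt "-4 35 -3 0" --pt "-4 35 -3 0" --pt "-2 35 -3 0" --pt "-2 35 -3 0"

```text
t: 60.75
ee_pos: [488.9, -99.0, 219.1]
orientation: [0.287, 1.585, -0.259]
ft_force: [1.1, -0.2, -1.0]
width: 56.0
```

```bash
python3 s.py 508.3 -51.6 200 -19.2
```

```text
t 61.0 pos [489.2 -99.7 219.3] jaw -19.6 down [-0.028  0.023 -0.999] q6 0.10 F [-0.3  0.  -1.9] w 55.5
 turn -0.008 (1 rows) shift [19.8 51.5  2.9] rows 2 per row [ 9.9 25.8  1.4]
```

Call:
send_rows --pt "0 26 1 -0.008" --pt "0 25 1 0"

```text
t: 61.12
ee_pos: [505.8, -55.6, 217.2]
orientation: [0.281, 1.59, -0.255]
ft_force: [0.2, 0.1, -0.8]
width: 56.0
```

```bash
python3 s.py 508.3 -51.6 200 -19.2
```

```text
t 61.3 pos [505.8 -55.7 217.4] jaw -19.3 down [-0.033  0.021 -0.999] q6 0.18 F [-0.3 -0.1 -0.4] w 56.1
 turn -0.002 (1 rows) shift [17.4  4.5  1.7] rows 1 per row [17.4  4.5  1.7]
```

Call:
send_rows --pt "40 0 0 0" --pt "-40 0 0 0"

```text
t: 61.48
ee_pos: [499.7, -57.5, 198.6]
orientation: [0.28, 1.615, -0.257]
ft_force: [-2.9, 0.1, -5.1]
width: 55.7
```

```bash
python3 s.py 508.3 -51.6 200 -19.2
```

```text
t 61.7 pos [510.1 -58.8 218.9] jaw -19.5 down [-0.019  0.019 -1.   ] q6 0.18 F [-0.7 -0.3 -1. ] w 56.0
 turn -0.005 (1 rows) shift [19.1  6.  -3.6] rows 1 per row [19.1  6.  -3.6]
```

Call:
send_rows --pt "35 0 0 0" --pt "-20 0 0 0"

```text
t: 61.85
ee_pos: [507.7, -60.0, 200.3]
orientation: [0.281, 1.579, -0.257]
ft_force: [-2.7, 0.3, -3.4]
width: 56.1
```

```bash
python3 s.py 508.3 -51.6 160 -19.2
```

```text
t 62.0 pos [514.8 -60.6 211.3] jaw -19.6 down [-0.001  0.016 -1.   ] q6 0.18 F [-0.1  0.5 -0.4] w 55.9
 turn -0.006 (1 rows) shift [51.5  5.6 -8.7] rows 2 per row [25.7  2.8 -4.4]
```

Call:
send_rows --pt "30 6 -8.5 -0.006"

```text
t: 62.13
ee_pos: [513.8, -53.2, 187.0]
orientation: [0.276, 1.544, -0.251]
ft_force: [1.5, 0.2, -1.4]
width: 55.9
```

```bash
python3 s.py 508.3 -51.6 145 -19.2
```

```text
t 62.3 pos [508.4 -51.6 182.3] jaw -19.2 down [-0.001  0.016 -1.   ] q6 0.19 F [-0.2  0.7 -0.4] w 56.0
 turn -0.000 (1 rows) shift [37.3 -0.6  0.2] rows 1 per row [37.3 -0.6  0.2]
```

Call:
send_rows --pt "30 3 0 0"

```text
t: 62.42
ee_pos: [513.9, -49.3, 157.6]
orientation: [0.276, 1.547, -0.25]
ft_force: [1.2, -0.9, -1.0]
width: 56.1
```

```bash
python3 s.py 508.3 -51.6 135 -19.2; python3 cp.py c21
```

```text
t 62.6 pos [509.5 -48.5 153.1] jaw -19.2 down [-0.001  0.016 -1.   ] q6 0.19 F [-0.1 -0.4 -0.7] w 55.8
 turn 0.000 (1 rows) shift [18.1 -3.6  0.1] rows 1 per row [18.1 -3.6  0.1]
```

View pics/c21.png

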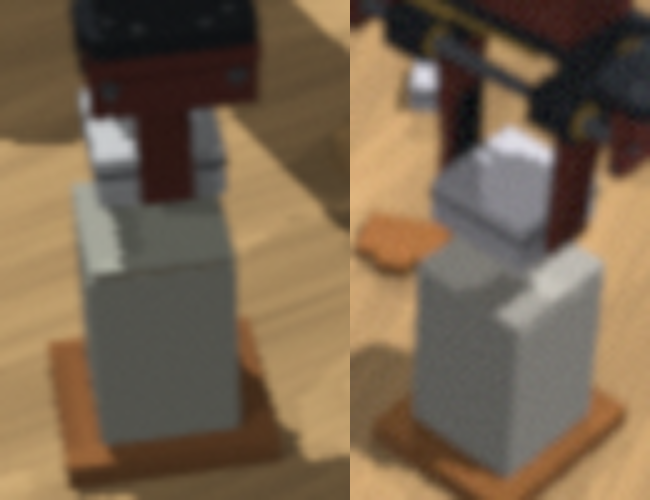

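Call:
send_rows --pt "14 -3 0 0"

```text
t: 62.8
ee_pos: [511.8, -51.4, 142.7]
orientation: [0.275, 1.551, -0.25]
ft_force: [1.4, 0.0, -1.4]
width: 55.4
```

```bash
python3 s.py 508.5 -51.1 126 -19.2
```

```text
t 63.0 pos [509.5 -51.3 140.5] jaw -19.2 down [ 0.001  0.016 -1.   ] q6 0.19 F [ 0.5  0.  -1.1] w 55.8
 turn -0.000 (1 rows) shift [14.5 -0.3 -0.9] rows 1 per row [14.5 -0.3 -0.9]
```

Call:
send_rows --pt "10 0 0 0"

```text
t: 63.08
ee_pos: [511.2, -51.4, 132.4]
orientation: [0.276, 1.552, -0.251]
ft_force: [1.2, -0.0, -1.0]
width: 55.8
```

```bash
python3 s.py 508.5 -51.1 124 -19.2
```

```text
t 63.3 pos [509.4 -51.1 130.4] jaw -19.2 down [ 0.001  0.016 -1.   ] q6 0.19 F [ 0.1  0.3 -0.6] w 56.0
 turn -0.000 (1 rows) shift [ 6.4 -0.4 -0.8] rows 1 per row [ 6.4 -0.4 -0.8]
```

Call:
send_rows --pt "4.5 -0.5 -0.8 0"

```text
t: 63.37
ee_pos: [509.2, -51.3, 126.4]
orientation: [0.276, 1.555, -0.251]
ft_force: [1.4, 0.6, -1.1]
width: 55.8
```

```bash
python3 s.py 508.5 -51.1 124 -19.2
```

```text
t 63.6 pos [508.3 -51.2 125.7] jaw -19.2 down [ 0.     0.016 -1.   ] q6 0.19 F [-0.3  0.6 -1. ] w 55.5
 turn -0.000 (1 rows) shift [1.7 0.1 0.2] rows 1 per row [1.7 0.1 0.2]
```

Call:
send_rows --pt "2 0 0 0"

```text
t: 63.65
ee_pos: [508.6, -51.2, 123.9]
orientation: [0.276, 1.556, -0.251]
ft_force: [0.4, -1.2, 1.7]
width: 56.1
```

```bash
python3 s.py 508.5 -51.1 124 -19.2
```

```text
t 63.9 pos [508.6 -51.2 123.9] jaw -19.2 down [ 0.001  0.016 -1.   ] q6 0.19 F [-0.2  1.4  1.4] w 56.1
 turn -0.000 (1 rows) shift [-0.1  0.1 -0.1] rows 1 per row [-0.1  0.1 -0.1]
```

Contact. Release it.

Call:
send_rows --pt "0 0 0 0" --fingers 0.9

```text
t: 63.93
ee_pos: [508.7, -51.2, 124.0]
orientation: [0.276, 1.556, -0.251]
ft_force: [-0.1, -0.0, -0.3]
width: 59.5
```

```bash
python3 s.py 508.5 -51.1 124 -19.2; python3 s.py 508.5 -51.1 250 -19.2
```

```text
t 64.1 pos [508.6 -51.2 123.9] jaw -19.2 down [ 0.001  0.016 -1.   ] q6 0.19 F [ 0.9 -0.7 -0.2] w 74.6
 turn -0.000 (1 rows) shift [-0.1  0.1 -0.1] rows 1 per row [-0.1  0.1 -0.1]
t 64.3 pos [508.6 -51.2 123.9] jaw -19.2 down [ 0.001  0.016 -1.   ] q6 0.19 F [-0.4  0.   0.2] w 78.8
 turn -0.000 (1 rows) shift [-126.1    2.    -0.6] rows 4 per row [-31.5   0.5  -0.2]
```

Call:
send_rows --pt "-10 0 0 0" --pt "-30 0 0 0" --pt "-36 0 0 0" --pt "-36 0 0 0" --pt "-30 0 0 0"

```text
t: 64.75
ee_pos: [503.4, -52.9, 266.2]
orientation: [0.276, 1.573, -0.252]
ft_force: [0.9, -0.5, 1.0]
width: 79.1
```

```bash
python3 s.py 648 -310 250 15.8; python3 tm.py; python3 cp.py c22; python3 wp.py w22
```

```text
t 65.0 pos [503.9 -52.9 264.6] jaw -19.2 down [-0.014  0.018 -1.   ] q6 0.19 F [-1.2 -0.4 -0. ] w 79.4
 turn -0.611 (6 rows) shift [   8.1 -286.9   68.8] rows 8 per row [  1.  -35.9   8.6]
scene n 1754 top z 145.2 [509.2 -51.7] [55.9 57.6] -18.7 mean [511.6 -52.9 144.8]
scene n 282 top z 50.7 [ 401.9 -194.2] [66.5 39.1] -0.4 mean [ 407.4 -195.6   50. ]
scene n 179 top z 61.6 [ 708.4 -102. ] [22.6 37.7] 0.6 mean [ 710.6 -102.2   60.3]
scene n 442 top z 24.0 [ 650.5 -311.1] [43.9 42. ] 15.6 mean [ 651.8 -310.5   22.6]
side n 117 top z 23.0 [ 646.8 -309.7] [41.6 45. ] 15.7 mean [ 646.1 -307.4   21.7]
side n 220 top z 60.3 [ 706.8 -100.8] [25.5 39.1] 2.3 mean [ 708.2 -100.    59.5]
side n 1730 top z 144.2 [505.1 -51.1] [57.8 57.6] -19.4 mean [504.6 -48.7 144. ]
side n 243 top z 49.3 [ 398. -194.] [34.  67.1] 1.7 mean [ 399.4 -193.3   48.5]
wrist n 751 top z 60.8 [ 707.4 -101.8] [38.9 25.1] -0.0 mean [ 708.6 -101.5   60.1]
wrist n 4320 top z 145.6 [506.9 -52.3] [55.6 56.4] -19.0 mean [507.1 -51.3 144.8]
wrist n 178 top z 46.1 [ 394.3 -165.9] [ 3.6 27.9] -22.3 mean [ 395.3 -165.9   45.6]
wrist n 63 top z 51.0 [ 391.3 -225.7] [22.7  5.2] 10.3 mean [ 390.6 -225.2   49.7]
```

View pics/c22.png

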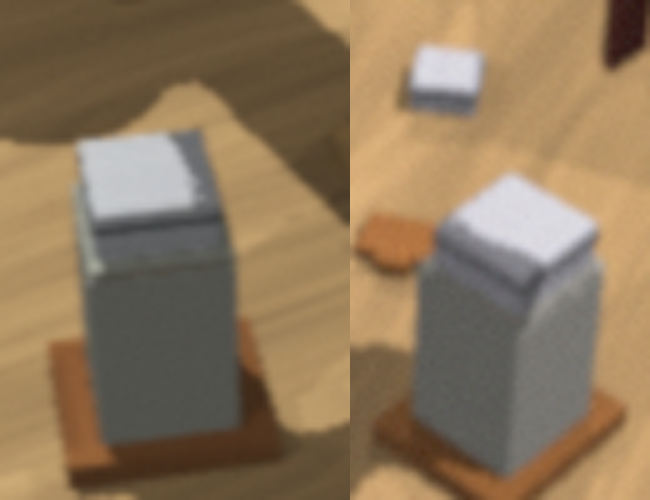

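View pics/w22.png

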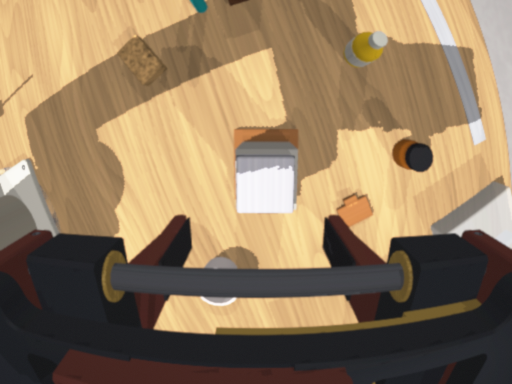

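Call:
send_rows --pt "0 0 0 -0.1" --pt "0 0 0 -0.1" --pt "0 0 0 -0.1" --pt "0 0 0 -0.1" --pt "0 0 0 -0.1" --pt "0 0 0 -0.1" --pt "0 -36 9 0" --pt "0 -36 9 0" --pt "0 -36 9 0" --pt "0 -36 9 0" --fingers 0.75

```text
t: 66.08
ee_pos: [575.1, -177.7, 248.5]
orientation: [-0.217, 1.591, 0.262]
ft_force: [0.4, 1.1, 0.9]
width: 65.9
```

```bash
python3 s.py 648 -310 250 15.8
```

```text
t 66.3 pos [ 574.2 -177.   248. ] jaw 17.3 down [-0.038  0.024 -0.999] q6 -0.63 F [ 1.  -0.3 -0.6] w 65.7
 turn 0.026 (1 rows) shift [  -8.  -147.9   34.7] rows 5 per row [ -1.6 -29.6   6.9]
```

Call:
send_rows --pt "-3 -36 9 0.026" --pt "-3 -36 9 0" --pt "-3 -36 8 0" --pt "-3 -34 8 0"

```text
t: 66.62
ee_pos: [642.9, -295.7, 251.7]
orientation: [-0.195, 1.603, 0.253]
ft_force: [0.3, -0.3, 0.1]
width: 65.5
```

```bash
python3 s.py 648.2 -310.3 200 15.8
```

```text
t 66.8 pos [ 642.2 -295.2  250.9] jaw 16.2 down [-0.049  0.031 -0.998] q6 -0.73 F [-0.6  0.5  0.4] w 66.0
 turn 0.007 (1 rows) shift [ 50.1 -18.4   3.6] rows 2 per row [25.1 -9.2  1.8]
```

Call:
send_rows --pt "40 0 0 0" --pt "-40 0 0 0"

```text
t: 66.98
ee_pos: [634.9, -288.5, 231.6]
orientation: [-0.185, 1.62, 0.264]
ft_force: [-2.2, 2.0, -4.8]
width: 65.9
```

```bash
python3 s.py 648.2 -310.3 200 15.8
```

```text
t 67.2 pos [ 645.8 -294.1  254.7] jaw 16.3 down [-0.033  0.024 -0.999] q6 -0.73 F [-0.7  0.8  0.1] w 65.8
 turn 0.009 (1 rows) shift [ 54.2 -18.   -0.8] rows 2 per row [27.1 -9.  -0.4]
```

Call:
send_rows --pt "40 -10 0 0.009" --pt "-30 0 0 0"

```text
t: 67.35
ee_pos: [645.9, -300.2, 235.2]
orientation: [-0.191, 1.598, 0.246]
ft_force: [-2.4, 1.4, -4.8]
width: 65.9
```

```bash
python3 s.py 648.2 -310.3 200 15.8
```

```text
t 67.5 pos [ 653.9 -303.6  257.3] jaw 15.9 down [-0.012  0.014 -1.   ] q6 -0.73 F [-0.3  0.2  0.1] w 65.9
 turn 0.002 (1 rows) shift [57.2 -5.9 -6.9] rows 2 per row [28.6 -3.  -3.4]
```

Call:
send_rows --pt "40 -10 0 0" --pt "-8 0 0 0"

```text
t: 67.72
ee_pos: [656.6, -312.1, 227.2]
orientation: [-0.209, 1.565, 0.229]
ft_force: [-2.4, 1.0, -3.0]
width: 65.6
```

```bash
python3 s.py 648.2 -310.3 200 15.8
```

```text
t 67.9 pos [ 661.9 -313.7  239.5] jaw 16.0 down [ 0.009  0.005 -1.   ] q6 -0.74 F [ 0.1 -0.3  0.9] w 66.0
 turn 0.003 (1 rows) shift [ 39.4   6.9 -12.6] rows 2 per row [19.7  3.4 -6.3]
```

Call:
send_rows --pt "40 7 -12.5 0.003"

```text
t: 68.0
ee_pos: [654.9, -312.8, 210.1]
orientation: [-0.222, 1.535, 0.211]
ft_force: [1.1, -0.8, 0.4]
width: 65.7
```

```bash
python3 s.py 648.2 -310.3 150 15.8; python3 wp.py w23; python3 - <<'E'
from h import *
from tm import rect
D=dict(np.load("w23.npz"));P=wcloud(D);X,Y,Z=P[...,0],P[...,1],P[...,2]
q=P[(abs(X-648)<40)&(abs(Y+310)<40)&(abs(Z-22)<5)];print(len(q),rect(q),q.mean(0).round(1))
E
```

```text
t 68.2 pos [ 648.2 -310.   200.8] jaw 15.8 down [ 0.008  0.005 -1.   ] q6 -0.75 F [ 0.3 -0.   0.6] w 66.1
 turn 0.000 (1 rows) shift [50.8 -0.4 -0.6] rows 2 per row [25.4 -0.2 -0.3]
1251 (array([ 648.1, -310.6]), array([42.8, 41.6]), 15.5) [ 647.8 -310.3   22.2]
```

Call:
send_rows --pt "40 0 0 0"

```text
t: 68.33
ee_pos: [655.8, -313.3, 171.8]
orientation: [-0.222, 1.535, 0.21]
ft_force: [1.7, -1.5, 1.1]
width: 66.0
```

```bash
python3 s.py 648.2 -310.3 100 15.8
```

```text
t 68.5 pos [ 649.9 -310.3  162.4] jaw 15.8 down [ 0.01   0.004 -1.   ] q6 -0.75 F [0.9 0.6 0.7] w 65.7
 turn 0.001 (1 rows) shift [62.4  0.4 -2.3] rows 2 per row [31.2  0.2 -1.1]
```

View pics/w23.png

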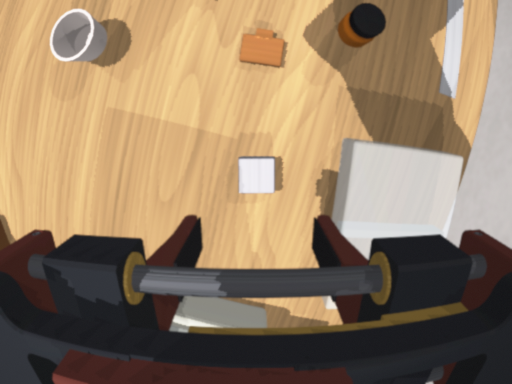

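Call:
send_rows --pt "40 0 -2 0"

```text
t: 68.62
ee_pos: [654.8, -313.6, 132.2]
orientation: [-0.222, 1.536, 0.211]
ft_force: [1.1, -1.4, 1.3]
width: 65.9
```

```bash
python3 s.py 648 -310.4 100 15.8
```

```text
t 68.8 pos [ 648.4 -310.7  123.3] jaw 15.8 down [ 0.009  0.004 -1.   ] q6 -0.75 F [ 0.1 -0.1  0.8] w 65.6
 turn 0.000 (1 rows) shift [23.3  0.4 -0.5] rows 1 per row [23.3  0.4 -0.5]
```

Call:
send_rows --pt "40 0 -1 0"

```text
t: 68.9
ee_pos: [654.3, -314.0, 93.3]
orientation: [-0.221, 1.537, 0.212]
ft_force: [1.6, -0.9, 0.6]
width: 65.8
```

```bash
python3 s.py 648 -310.4 60 15.8
```

```text
t 69.1 pos [ 648.  -310.8   84.6] jaw 15.8 down [ 0.009  0.005 -1.   ] q6 -0.75 F [0.2 0.2 0.2] w 66.1
 turn 0.001 (1 rows) shift [24.6  0.4 -0.1] rows 1 per row [24.6  0.4 -0.1]
```

Call:
send_rows --pt "36 0 -1 0"

```text
t: 69.18
ee_pos: [653.4, -313.9, 57.7]
orientation: [-0.22, 1.538, 0.213]
ft_force: [1.5, -1.0, 1.6]
width: 65.7
```

```bash
python3 s.py 648 -310.4 6 15.8
```

```text
t 69.4 pos [ 647.5 -311.    50. ] jaw 15.8 down [ 0.009  0.005 -1.   ] q6 -0.75 F [ 0.1 -0.2 -0.2] w 66.3
 turn 0.000 (1 rows) shift [44.   0.4  0.2] rows 2 per row [22.   0.2  0.1]
```

Call:
send_rows --pt "20 0 0 0"

```text
t: 69.47
ee_pos: [651.3, -312.8, 35.9]
orientation: [-0.217, 1.544, 0.215]
ft_force: [0.8, -0.9, 0.4]
width: 66.0
```

```bash
python3 s.py 648 -310.4 6 15.8
```

```text
t 69.7 pos [ 648.2 -311.2   31.6] jaw 15.8 down [ 0.01   0.004 -1.   ] q6 -0.75 F [ 0.  -0.4  0. ] w 65.9
 turn 0.001 (1 rows) shift [25.6  0.8 -0.3] rows 1 per row [25.6  0.8 -0.3]
```

Call:
send_rows --pt "16 0 0 0"

```text
t: 69.75
ee_pos: [651.2, -312.5, 19.9]
orientation: [-0.217, 1.544, 0.216]
ft_force: [1.7, -0.3, 0.9]
width: 65.6
```

```bash
python3 s.py 648 -310.4 6 15.8
```

```text
t 70.0 pos [ 648.1 -310.9   15.3] jaw 15.8 down [ 0.009  0.005 -1.   ] q6 -0.75 F [ 0.2  0.1 -0.4] w 65.7
 turn 0.001 (1 rows) shift [ 9.3  0.5 -0. ] rows 1 per row [ 9.3  0.5 -0. ]
```

Call:
send_rows --pt "7 0 0 0"

```text
t: 70.03
ee_pos: [649.2, -311.4, 9.7]
orientation: [-0.215, 1.549, 0.218]
ft_force: [0.4, 0.5, -0.1]
width: 65.7
```

```bash
python3 s.py 648 -310.4 5 15.8
```

```text
t 70.2 pos [ 647.9 -310.8    8. ] jaw 15.8 down [ 0.008  0.005 -1.   ] q6 -0.75 F [ 1.1 -0.  -0.2] w 65.8
 turn 0.000 (1 rows) shift [3.  0.3 0.2] rows 1 per row [3.  0.3 0.2]
```

Call:
send_rows --pt "3 0 0 0"

```text
t: 70.32
ee_pos: [648.4, -311.0, 5.5]
orientation: [-0.214, 1.55, 0.219]
ft_force: [0.3, -0.4, 0.4]
width: 65.8
```

```bash
python3 s.py 648 -310.4 5 15.8
```

```text
t 70.5 pos [ 647.9 -310.8    4.9] jaw 15.8 down [ 0.008  0.005 -1.   ] q6 -0.75 F [-0.1 -0.  -0.4] w 65.7
 turn 0.001 (1 rows) shift [-0.1  0.3  0.2] rows 1 per row [-0.1  0.3  0.2]
```

Call:
send_rows --pt "0 0 0 0" --fingers 0.38

```text
t: 70.6
ee_pos: [647.9, -310.8, 5.0]
orientation: [-0.214, 1.551, 0.22]
ft_force: [0.3, -0.4, -0.8]
width: 62.1
```

```bash
python3 s.py 648 -310.4 5 15.8;python3 s.py 648 -310.4 210 15.8
```

```text
t 70.8 pos [ 647.9 -310.8    5. ] jaw 15.8 down [ 0.008  0.005 -1.   ] q6 -0.75 F [ 0.3 -0.2  0. ] w 46.6
 turn 0.001 (1 rows) shift [0.  0.3 0.2] rows 1 per row [0.  0.3 0.2]
t 71.0 pos [ 648.  -310.8    5. ] jaw 15.8 down [ 0.008  0.005 -1.   ] q6 -0.75 F [ 0.4 -0.6  0.7] w 41.9
 turn 0.001 (1 rows) shift [-205.     0.9    2. ] rows 6 per row [-34.2   0.1   0.3]
```

Call:
send_rows --pt "-20 0 0 0" --pt "-36 0 0 0" --pt "-36 0 0 0" --pt "-36 0 0 0" --pt "-36 0 0 0" --pt "-36 0 0 0"

```text
t: 71.5
ee_pos: [639.8, -308.6, 199.5]
orientation: [-0.204, 1.571, 0.231]
ft_force: [1.9, 0.2, 0.3]
width: 41.9
```

```bash
python3 s.py 507.6 -51.6 230 -19.2
```

```text
t 71.7 pos [ 640.8 -309.1  199.4] jaw 15.8 down [-0.01   0.014 -1.   ] q6 -0.75 F [ 0.  -0.3 -1.1] w 42.0
 turn 0.611 (6 rows) shift [ -25.6  199.6 -210.9] rows 8 per row [ -3.2  25.  -26.4]
```

Call:
send_rows --pt "-5 0 0 0.1" --pt "-5 0 0 0.1" --pt "-5 0 0 0.1" --pt "-5 0 0 0.1" --pt "-5 0 0 0.1" --pt "-5 0 0 0.11"

```text
t: 72.2
ee_pos: [633.1, -305.5, 213.3]
orientation: [0.298, 1.591, -0.267]
ft_force: [0.2, -0.6, -0.0]
width: 41.9
```

```bash
python3 s.py 507.6 -51.6 230 -19.2
```

```text
t 72.4 pos [ 633.7 -305.8  214.3] jaw -20.0 down [-0.032  0.025 -0.999] q6 -0.12 F [-0.2  0.6 -0.1] w 41.9
 turn -0.014 (1 rows) shift [  -5.3  198.6 -203.1] rows 8 per row [ -0.7  24.8 -25.4]
```

Call:
send_rows --pt "-6 25 -25 -0.014" --pt "-4 25 -25 0" --pt "-4 25 -25 0" --pt "-4 25 -25 0" --pt "-4 25 -25 0" --pt "-4 25 -25 0"

```text
t: 72.9
ee_pos: [536.5, -114.5, 239.8]
orientation: [0.27, 1.601, -0.238]
ft_force: [-0.4, 0.5, -1.0]
width: 41.4
```

```bash
python3 s.py 507.6 -51.6 230 -19.2
```

```text
t 73.1 pos [ 537.8 -115.3  240.5] jaw -18.4 down [-0.039  0.027 -0.999] q6 0.07 F [-0.   0.1 -1.2] w 42.3
 turn 0.015 (1 rows) shift [ 13.4  50.  -48.9] rows 2 per row [  6.7  25.  -24.5]
```

Call:
send_rows --pt "0 24 -24 0.015" --pt "0 24 -23 0"

```text
t: 73.27
ee_pos: [511.9, -58.9, 242.4]
orientation: [0.281, 1.595, -0.253]
ft_force: [-0.9, 1.0, -1.2]
width: 41.7
```

```bash
python3 s.py 507.6 -51.6 230 -19.2
```

```text
t 73.5 pos [512.4 -58.7 242.8] jaw -19.2 down [-0.036  0.024 -0.999] q6 0.18 F [-0.3  0.5 -0.6] w 42.0
 turn 0.000 (1 rows) shift [13.2  5.  -6.3] rows 1 per row [13.2  5.  -6.3]
```

Call:
send_rows --pt "40 0 0 0" --pt "-40 0 0 0"

```text
t: 73.63
ee_pos: [509.3, -60.4, 225.6]
orientation: [0.278, 1.612, -0.252]
ft_force: [-4.0, -0.1, -4.5]
width: 41.9
```

```bash
python3 s.py 507.6 -51.6 230 -19.2
```

```text
t 73.8 pos [519.2 -61.8 244.5] jaw -19.2 down [-0.019  0.021 -1.   ] q6 0.17 F [ 0.3 -0.6 -0.8] w 41.5
 turn -0.000 (1 rows) shift [ 14.9   5.6 -14. ] rows 1 per row [ 14.9   5.6 -14. ]
```

Call:
send_rows --pt "40 0 0 0" --pt "-30 0 0 0"

```text
t: 74.0
ee_pos: [517.4, -63.1, 225.8]
orientation: [0.279, 1.588, -0.252]
ft_force: [-3.2, -0.1, -4.8]
width: 41.8
```

```bash
python3 s.py 507.6 -51.6 200 -19.2
```

```text
t 74.2 pos [525.9 -64.  242.7] jaw -19.3 down [ 0.001  0.018 -1.   ] q6 0.17 F [-0.4  0.4 -0.3] w 42.0
 turn -0.001 (1 rows) shift [ 42.9   5.  -21.2] rows 2 per row [ 21.5   2.5 -10.6]
```

Call:
send_rows --pt "35 5 -21 0"

```text
t: 74.28
ee_pos: [515.2, -53.7, 214.6]
orientation: [0.278, 1.539, -0.25]
ft_force: [1.9, 0.1, -0.0]
width: 41.8
```

```bash
python3 s.py 507.8 -51.9 175 -19.2
```

```text
t 74.5 pos [507.6 -51.8 209.1] jaw -19.2 down [ 0.002  0.017 -1.   ] q6 0.19 F [ 0.4 -0.3 -0.7] w 41.6
 turn -0.001 (1 rows) shift [34.1 -0.6  0.3] rows 1 per row [34.1 -0.6  0.3]
```

Call:
send_rows --pt "25 0 0 0"

```text
t: 74.57
ee_pos: [512.4, -52.2, 189.5]
orientation: [0.277, 1.544, -0.249]
ft_force: [1.0, -1.2, -0.7]
width: 42.0
```

```bash
python3 s.py 507.8 -51.9 165 -19.2
```

```text
t 74.8 pos [508.6 -51.7 185.4] jaw -19.3 down [ 0.003  0.017 -1.   ] q6 0.19 F [-0.1 -0.6 -0.2] w 41.8
 turn -0.001 (1 rows) shift [20.4 -0.8 -0.6] rows 1 per row [20.4 -0.8 -0.6]
```

Call:
send_rows --pt "16 0 0 0"

```text
t: 74.85
ee_pos: [511.6, -52.0, 173.0]
orientation: [0.277, 1.548, -0.25]
ft_force: [1.9, -0.5, -0.7]
width: 41.8
```

```bash
python3 s.py 507.8 -51.9 160 -19.2
```

```text
t 75.0 pos [509.2 -51.5 170.4] jaw -19.3 down [ 0.004  0.017 -1.   ] q6 0.19 F [ 0.1 -0.1 -0.1] w 41.8
 turn -0.001 (1 rows) shift [10.4 -1.  -1.2] rows 1 per row [10.4 -1.  -1.2]
```

Call:
send_rows --pt "10 -1 -1 0"

```text
t: 75.13
ee_pos: [509.9, -52.3, 162.6]
orientation: [0.277, 1.549, -0.25]
ft_force: [0.2, 0.3, -1.0]
width: 41.9
```

```bash
python3 s.py 507.8 -51.9 150 -19.2; python3 cp.py c23
```

```text
t 75.3 pos [507.8 -52.  160.4] jaw -19.3 down [ 0.003  0.017 -1.   ] q6 0.19 F [ 0.3 -0.5 -0.3] w 41.6
 turn -0.001 (1 rows) shift [10.4 -0.1  0. ] rows 1 per row [10.4 -0.1  0. ]
```

View pics/c23.png

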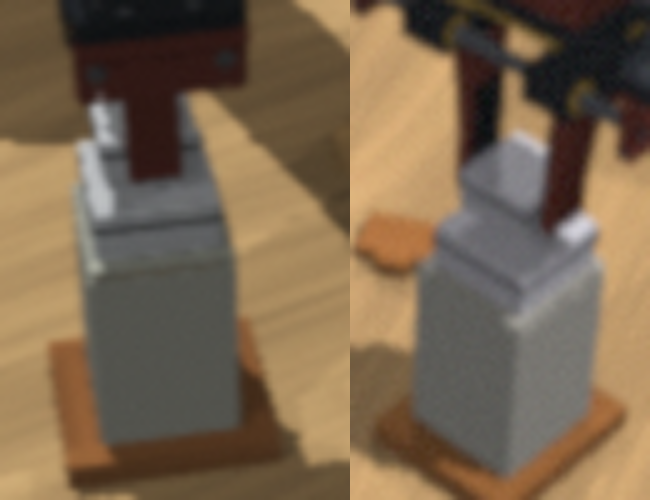

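Call:
send_rows --pt "7 0 0 0"

```text
t: 75.52
ee_pos: [509.1, -52.0, 154.5]
orientation: [0.277, 1.551, -0.25]
ft_force: [1.4, 0.5, -2.1]
width: 42.0
```

```bash
python3 s.py 507.8 -51.9 150 -19.2
```

```text
t 75.7 pos [507.8 -51.9 153.3] jaw -19.3 down [ 0.003  0.017 -1.   ] q6 0.19 F [-0.   0.4 -0.2] w 42.3
 turn -0.001 (1 rows) shift [ 3.3 -0.1 -0. ] rows 1 per row [ 3.3 -0.1 -0. ]
```

Call:
send_rows --pt "3 0 0 0"

```text
t: 75.8
ee_pos: [508.3, -51.8, 150.6]
orientation: [0.277, 1.554, -0.25]
ft_force: [-0.1, -0.1, -0.9]
width: 41.6
```

```bash
python3 s.py 507.8 -51.9 149.5 -19.2
```

```text
t 76.0 pos [507.8 -51.8 150.2] jaw -19.3 down [ 0.003  0.017 -1.   ] q6 0.19 F [ 1.1  0.1 -0.1] w 42.1
 turn -0.001 (1 rows) shift [ 0.7 -0.1  0.1] rows 1 per row [ 0.7 -0.1  0.1]
```

Call:
send_rows --pt "1 0 0 0"

```text
t: 76.08
ee_pos: [508.1, -51.7, 149.5]
orientation: [0.278, 1.554, -0.25]
ft_force: [-3.2, 1.8, 10.9]
width: 41.6
```

```bash
python3 s.py 507.8 -51.9 149.5 -19.2
```

```text
t 76.3 pos [508.  -51.7 149.7] jaw -19.3 down [ 0.003  0.017 -1.   ] q6 0.19 F [-1.9  0.5  5.1] w 41.9
 turn -0.001 (1 rows) shift [ 0.2 -0.2 -0.1] rows 1 per row [ 0.2 -0.2 -0.1]
```

Call:
send_rows --pt "0 0 0 0" --fingers 0.75

```text
t: 76.37
ee_pos: [508.1, -51.7, 149.8]
orientation: [0.278, 1.554, -0.25]
ft_force: [-0.2, -0.1, 0.1]
width: 45.7
```

```bash
python3 s.py 507.8 -51.9 149.5 -19.2; python3 s.py 507.8 -51.9 280 -19.2
```

```text
t 76.6 pos [507.9 -51.8 149.6] jaw -19.3 down [ 0.003  0.017 -1.   ] q6 0.19 F [-0.1 -0.1 -0.2] w 61.0
 turn -0.001 (1 rows) shift [ 0.1 -0.2 -0.1] rows 1 per row [ 0.1 -0.2 -0.1]
t 76.8 pos [507.9 -51.7 149.6] jaw -19.3 down [ 0.003  0.017 -1.   ] q6 0.19 F [ 0.3 -1.  -0.9] w 66.0
 turn -0.001 (1 rows) shift [-130.4    2.1   -0.4] rows 4 per row [-32.6   0.5  -0.1]
```

Call:
send_rows --pt "-10 0 0 0" --pt "-30 0 0 0" --pt "-36 0 0 0" --pt "-36 0 0 0" --pt "-30 0 0 0"

```text
t: 77.18
ee_pos: [502.6, -53.6, 291.7]
orientation: [0.278, 1.571, -0.251]
ft_force: [0.8, -0.4, 0.2]
width: 66.1
```

```bash
python3 s.py 507.8 -51.9 280 -19.2; python3 tm.py; python3 cp.py c24; python3 wp.py w24
```

```text
t 77.4 pos [503.  -53.7 290. ] jaw -19.2 down [-0.012  0.019 -1.   ] q6 0.19 F [ 0.4 -0.1 -0.5] w 65.7
 turn -0.001 (1 rows) shift [10.   3.1  4.2] rows 1 per row [10.   3.1  4.2]
scene n 1876 top z 165.9 [509.6 -53. ] [43.  45.2] -18.1 mean [511.5 -53.7 166.4]
scene n 285 top z 50.5 [ 400.8 -194.6] [66.  40.7] -0.6 mean [ 406.1 -195.6   49.8]
scene n 178 top z 61.7 [ 708.7 -101.9] [22.5 38.6] 0.0 mean [ 710.4 -102.4   60.4]
side n 1834 top z 165.0 [504.5 -50.6] [43.4 43.8] -21.1 mean [504.2 -48.4 165.8]
side n 223 top z 60.1 [ 706.6 -100.3] [43.  26.3] -0.6 mean [707.9 -99.1  59.3]
side n 240 top z 49.2 [ 398.5 -194. ] [33.8 66.1] 0.1 mean [ 399.5 -195.9   48.5]
wrist n 666 top z 60.8 [ 707.5 -101.7] [38.5 25. ] -0.1 mean [ 708.9 -101.2   60.1]
wrist n 3661 top z 167.3 [506.6 -52.5] [41.7 41.6] -19.0 mean [506.6 -51.8 166.8]
wrist n 251 top z 50.3 [ 400.7 -172. ] [10.3 42.4] -30.9 mean [ 400.6 -170.8   49.7]
```

View pics/c24.png

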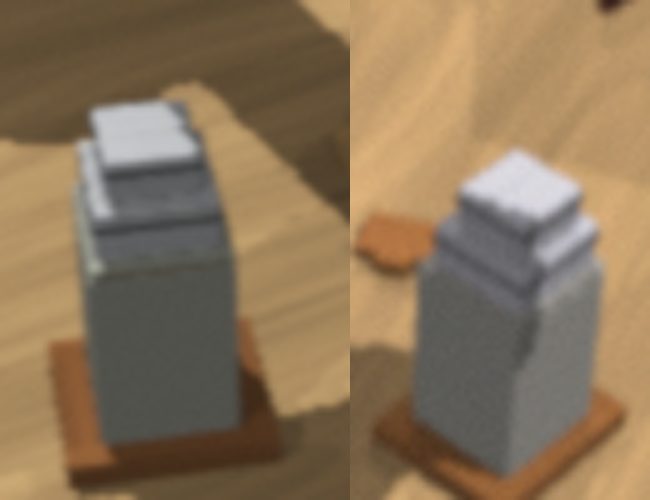

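View pics/w24.png

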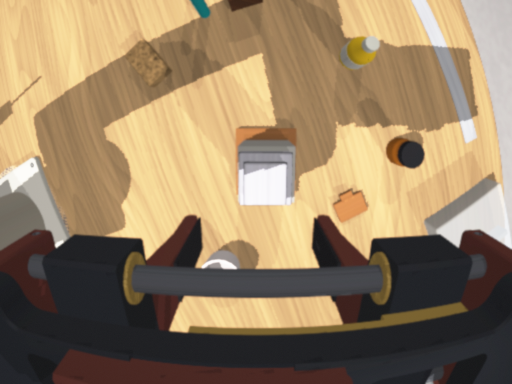

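```bash
python3 - <<'E'
from m import *
for n,O in(("scene",A),("side",B)):
    D=grab(n);cv2.imwrite(f"pics/{n}_end.png",D["img"][:,:,::-1])
    def comps(D):
        P=cloud(D);m=((P[...,2]>8)&(P[...,2]<115)&(P[...,0]>250)&(P[...,0]<900)&(abs(P[...,1])<500)).astype(np.uint8)
        k,l,s,c=cv2.connectedComponentsWithStats(m);return [P[l==i].mean(0)[:2] for i in range(1,k) if s[i,4]>100]
    new=comps(D)
    for c in comps(O): print(n,c.round(0),"moved %.1f"%min(np.linalg.norm(c-x) for x in new))
E
```

```text
scene [569. 260.] moved 4.5
scene [503. 198.] moved 0.2
scene [398. 152.] moved 0.5
scene [524. -58.] moved 10.8
scene [ 386. -195.] moved 0.1
scene [702. 230.] moved 0.4
scene [696.  52.] moved 0.1
scene [856. 306.] moved 0.2
scene [ 466. -274.] moved 112.3
scene [ 617. -162.] moved 0.3
scene [ 725. -106.] moved 0.1
scene [ 644. -281.] moved 121.9
scene [ 631. -499.] moved 0.3
scene [ 819. -300.] moved 0.1
side [ 615. -498.] moved 32.4
side [ 818. -298.] moved 0.2
side [ 634. -274.] moved 115.4
side [ 453. -265.] moved 100.2
side [709. -93.] moved 0.2
side [508. -45.] moved 18.9
side [ 382. -195.] moved 0.4
side [677.  70.] moved 0.1
side [841. 339.] moved 0.2
side [685. 238.] moved 0.1
side [550. 283.] moved 4.5
side [493. 206.] moved 0.0
side [387. 162.] moved 0.2
```

View pics/scene_end.png

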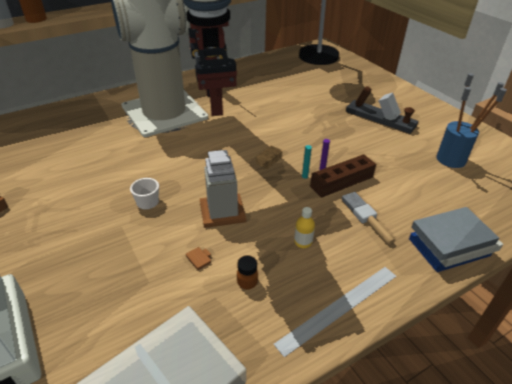

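The end view shows an empty rack, the closed carton with both tins stacked at (221,185), both decoys in place, and every bystander unmoved. The 32 mm "moved" reading in the side view is the box base cut off at the crop limit, and the scene view gives 0.3 mm for it. I hand the job in.

```bash
python3 -c "
from workcell import ctrl
print(ctrl.close_job()); print(ctrl.get_obs()['t'])"
```

```text
the job is handed in; nothing more can be done
None
the job is handed in; nothing more can be done
```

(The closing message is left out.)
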